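Set up the robot-car course

ROBOT

A 6-joint arm with a two-finger parallel gripper is mounted at the origin on the work surface. World frame = base frame: x ahead of the robot, y to its left, z up, the work surface at z = 0. Lengths are in m, angles in degrees, forces in N, time in s.
With the tool pointing down it reaches from about 0.35 to 0.875 m from the base axis. Payload 4.2 kg.
Tool frame: the origin (TCP) lies on the centre line of the jaws, within the pads' length; the fingertips stand 19 mm ahead of it and the grasp point (between the pads) is the TCP; x points along the fingers, y is the direction in which the jaws open and shut, and the axes are right-handed (so a half turn about x gives the same grasp; the last joint's range is limited). The gripper opens to 87 mm and grips with 3 to 60 N. Pads are 19 mm wide; open, the fingers measure 117 mm over their backs; the gripper's body (75 mm by 190 mm) begins 51 mm behind the grasp point.
Start: joints at [91.249, 22.042, 0.453, 0, -68.411, -14.817], TCP at [0.147, 0.608, 0.21] pointing down, gripper open.
Joint ranges: [-179.83, 179.83], [-69.29, 118.12], [-61.27, 80.66], [-181.25, 117.63], [-171.15, -9.14], [-177.46, 177.46]. Speed limits (degrees/s): [159.86, 159.86, 180, 180, 180, 180].

INTERFACE

Orientations are given as a 3x3 rotation matrix whose columns are the frame's x, y, z axes.
In Python, from station import r, viewer, job, spotter gives the robot as it stands.
- The arm moves only by the tool play_rows, never from a script. Its argument "commands" is a list of rows, each an object of numbers: "fingers": the gripper command: -1 is fully open, 1 is shut, values between are in proportion; "tx", "ty", "tz": the shift along the tool's x, y, z normalised to -1 to 1, where 1 is 750 mm; "ax", "ay", "az": the turn, a rotation vector about the tool's x, y, z normalised to -1 to 1, where 1 is pi rad. In form: [{"fingers": .., "tx": .., "ty": .., "tz": .., "ax": .., "ay": .., "az": ..}, ...]. A call has 1 to 5 rows; each row is the pose to reach, as a shift and turn from the pose commanded when the call began, along the tool's axes at that moment, turning the shorter way round; what a row does not reach only later rows make up. A row lasts 1/12 s, in which the tool goes at most 41.7 mm and 7.16 degrees, less where a joint would pass 70% of its speed; a pose out of reach is approached as far as the arm can. A call with a number of a shift or a turn outside -1 to 1 is refused whole. A call with a gripper value outside its range is refused whole. The fingers move at their own pace and stop on an object; the grip force is fixed at half the most. Time passes only in rows, so rows that repeat a pose let the fingers close. It gives the time, the measured TCP pose, the force and the opening at its end, in the units of the state.
- r.sense(): the state, without advancing time (a new reading comes with each control period).
- viewer.capture(name): name is "scene" or "top"; returns a dict with "image" (420x560x3 uint8, red, green, blue), "fx", "fy", "cx", "cy" (pixels), "dist" ([k1, k2, p1, p2, k3] as OpenCV has them; the pictures are not rectified), "R" (3x3) and "t" (3): a world point X has camera coordinates R X + t. Camera axes: x right, y down, z forward; pixel columns grow to the right and rows downward; lengths in m; the calibration is good to about 2 mm. A picture is of the moment at which its call begins. There is no depth.
- job.finish_job(): hands the job in, once; it reports no verdict.
Trained networks look in a picture, given as the dict that the camera call returned (one of the last four; its "shot" number tells which), for a name from the list of things; names that differ only in an ending like _2 or _b are one class to them, and where a whole thing is asked for, a point or a joint stands for the part that bears it (a point fixed in the world has none). Each returns a list of dicts, best first, with "score" (0 to 1); they miss things now and then, are a little off and sometimes report something else, mostly with a low value. They report only what shows in the picture. A call takes as long as a camera call. They do not tell look-alikes from the thing itself.
- spotter.find_in(name, picture): "uv" ([column, row] in pixels, amid what is visible of it).
- spotter.silhouettes(name, picture): "region" (420x560 bool, what is visible of it) and "uv" ([column, row] in pixels, amid what is visible of it).
The state is a dict: "time_s": time; "joints": joint angles; "joint_velocities": joint speeds; "effort": joint torques, N m; "tcp_pos": TCP position; "ee_rot": TCP orientation; "wrist_force": force on the tool from outside, world axes, zero at the start; "moment": the same for the moment, N m; "gripper_width": opening from 0.0 (shut) to 1.0 (fully open).
Only numpy, scipy, OpenCV 4.12 (cv2) and the standard library are available. Lean on these libraries where they do the work, as an engineer would, in place of code of your own. Each camera call takes 0.05 s, during which the arm holds its last target. There are 200 camera calls.

TASK

Set up the robot-car course: pick up each marker post that lies on the table by its ball, ease your grip so that it swings to hang plumb, grip it firmly again, and stand it upright in the middle of the plinth of its own colour. Once all the posts stand, push the green car along the table, without lifting or tipping it, until it is parked square inside the yellow tape bay; leave everything else on the table where it is.

Things in the scene. Friction and masses are not known exactly. Their poses are not given: they have to be found in the camera images.
- post_red: red marker post, loose, 400 g, starts lying, may be absent: dark steel square foot 48 x 48 x 18 mm, white pole 12 mm thick with a red band, and a red ball 48 mm wide on its end; 154 mm long. Origin: middle of the foot's underside. x axis: along the pole from foot to ball (up when standing). Lying, its axis is 24 mm above the table. Centre of mass about 25 mm from the foot's underside
- ball_red (a point): centre of the red post's ball, 130 mm from the foot's underside. Pinched here across the pole by a firm grip (80 N) the post comes up level or at a slant; it swings foot-down about the pinch bit by bit as the grip is eased from 60 N to about 8 N (below the gripper's weakest force: open the fingers a hair at a time) and stays plumb when gripped firmly again; eased much further, it falls
- spot_red (a point): middle of the top face of the red plinth: a red square tile 80 x 80 mm, 12 mm high, fixed to the table, with a white disc 62 mm in diameter on top; z up, x and y along its sides
- post_yellow: yellow marker post, loose, 400 g, starts lying, may be absent: dark steel square foot 48 x 48 x 18 mm, white pole 12 mm thick with a yellow band, and a yellow ball 48 mm wide on its end; 154 mm long. Origin: middle of the foot's underside. x axis: along the pole from foot to ball (up when standing). Lying, its axis is 24 mm above the table. Centre of mass about 25 mm from the foot's underside
- ball_yellow (a point): centre of the yellow post's ball, 130 mm from the foot's underside. Pinched here across the pole by a firm grip (80 N) the post comes up level or at a slant; it swings foot-down about the pinch bit by bit as the grip is eased from 60 N to about 8 N (below the gripper's weakest force: open the fingers a hair at a time) and stays plumb when gripped firmly again; eased much further, it falls
- spot_yellow (a point): middle of the top face of the yellow plinth: a yellow square tile 80 x 80 mm, 12 mm high, fixed to the table, with a white disc 62 mm in diameter on top; z up, x and y along its sides
- post_blue: blue marker post, loose, 400 g, starts lying, may be absent: dark steel square foot 48 x 48 x 18 mm, white pole 12 mm thick with a blue band, and a blue ball 48 mm wide on its end; 154 mm long. Origin: middle of the foot's underside. x axis: along the pole from foot to ball (up when standing). Lying, its axis is 24 mm above the table. Centre of mass about 25 mm from the foot's underside
- ball_blue (a point): centre of the blue post's ball, 130 mm from the foot's underside. Pinched here across the pole by a firm grip (80 N) the post comes up level or at a slant; it swings foot-down about the pinch bit by bit as the grip is eased from 60 N to about 8 N (below the gripper's weakest force: open the fingers a hair at a time) and stays plumb when gripped firmly again; eased much further, it falls
- spot_blue (a point): middle of the top face of the blue plinth: a blue square tile 80 x 80 mm, 12 mm high, fixed to the table, with a white disc 62 mm in diameter on top; z up, x and y along its sides
- car: green toy robot car, loose, about 350 g, 130 mm long (x), 88 mm wide (y), 42 mm high, a plain box in outline with drawn-on black wheels, too wide to pinch; its wheels do not turn, it slides. Origin: centre of its underside, on the table. x points to its nose (white bar on top, amber lamps), z up
- bay: parking bay, a rectangle of 10 mm yellow tape on the table, without height; inside the tape it is 170 mm long (its x) and 128 mm wide (its y). Origin: its middle, at table height; z up. The car starts short of the bay along the bay's x and with its nose within about 0.6 rad of the bay's x axis
- eraser: bystander: white eraser with a blue sleeve, 45 x 20 x 12 mm; origin under its centre
- mug: bystander: blue mug, 80 mm wide, 90 mm high; origin under its centre
- tape_roll: bystander: orange tape roll lying flat, 90 mm across, 20 mm high; origin under its centre
- glue: bystander: standing glue stick, 32 mm wide, 95 mm high, yellow label, red cap; origin under its centre
- marker: bystander: green marker pen with black cap, 130 mm long, 16 mm thick; origin under its centre
- screwdriver: bystander: orange-handled screwdriver, 160 mm long, lying; origin under its centre
Things that resemble listed ones, but are neither listed nor needed, are in the scene too. Leave any orange look-alike of the post_yellow alone.

How it is judged (in metres and radians):
On the way, in this order (a step that is already met when the one before it is completed fails the run):
1. a post hangs plumb (within about 8 degrees) and still in the grip, clear of the table (((height (world z) of post_red above 0.03 m and angle between post_red's own x axis and vertical below 0.15 rad and angular speed of post_red below 0.6 rad/s and contact force between the fingers and post_red above 3 N) or (height (world z) of post_yellow above 0.03 m and angle between post_yellow's own x axis and vertical below 0.15 rad and angular speed of post_yellow below 0.6 rad/s and contact force between the fingers and post_yellow above 3 N) or (height (world z) of post_blue above 0.03 m and angle between post_blue's own x axis and vertical below 0.15 rad and angular speed of post_blue below 0.6 rad/s and contact force between the fingers and post_blue above 3 N))), for 0.2 s.
2. every post that is there stands released in the middle of the plinth of its own colour (horizontal distance between post_red and spot_red below 0.015 m and angle between each of post_red, post_yellow, post_blue's own x axis and vertical below 0.08 rad and z of post_red in the frame of spot_red between -0.005 and 0.005 m and linear speed of each of post_red, post_yellow, post_blue below 0.03 m/s and contact force between the fingers and post_red below 0.1 N and horizontal distance between post_yellow and spot_yellow below 0.015 m and z of post_yellow in the frame of spot_yellow between -0.005 and 0.005 m and contact force between the fingers and post_yellow below 0.1 N and horizontal distance between post_blue and spot_blue below 0.015 m and z of post_blue in the frame of spot_blue between -0.005 and 0.005 m and contact force between the fingers and post_blue below 0.1 N), for 0.2 s.
3. the car is parked inside the bay (x of car in the frame of bay between -0.02 and 0.02 m and y of car in the frame of bay between -0.02 and 0.02 m and angle between the x axis of car and the x axis of bay, either way round below 0.15 rad and angle between car's own z axis and vertical below 0.1 rad and linear speed of car below 0.03 m/s), for 0.2 s.
At the end, for the whole second after the job is handed in: every post present stands upright (4.5 degrees), released, at rest, foot flat on the plinth of its own colour, within 15 mm of its middle; the car rests inside the tape, its middle within 20 mm of the bay's along each side and square within 8.6 degrees (all of step 2 and all of step 3); the robot touches nothing.
It fails at once if the car is lifted more than 20 mm off the table or tipped over 23 degrees (height (world z) of car above 0.02 m or angle between car's own z axis and vertical above 0.4 rad).
It fails at once if a bystander is moved more than 50 mm (distance of any of eraser, mug, tape_roll, glue, marker, screwdriver from where it was at the start of the episode above 0.05 m).
Of post_red, post_yellow, post_blue only 2 to 3 are there at a start; the rules pass over those that are not, and their reading is None.
At some moment in a run one of car may be knocked a few centimetres aside while the robot is not near it.
Once in a run the grip may slacken for a moment while it holds something.
It also fails if it takes over 210 s, if anything falls off the work surface, if the arm or the gripper's body presses on something with over 40 N, if the wrist force passes 120 N, or if a joint passes its speed limit or range.

## Working session

There is one attempt and no reset: what is moved stays moved. The work goes in short steps, Python scripts to look and compute and a tool call to move; the robot and the scene stay as the last step left them, time stands still between calls to the robot, and variables do not carry over. Pictures are saved under pics/ and viewed, about 12 in all and at most 16, crops included, and the job is handed in when it is done.

Besides the shell and the picture viewer there is one more tool, called after "Request:" by a JSON object that holds its "api" and its "payload". play_rows: Moves the arm, as the interface text tells. Its arguments: {"type":"object","properties":{"commands":{"type":"array"}},"required":["commands"]}

```bash
ls; mkdir -p pics; cat > h.py <<'E'
import numpy as np, cv2
from station import r, viewer, job, spotter
def K(p): return np.array([[p['fx'],0,p['cx']],[0,p['fy'],p['cy']],[0,0,1.]])
def toplane(p,uv,z=0.):
    uv=np.array(uv,float).reshape(-1,1,2)
    n=cv2.undistortPoints(uv,K(p),np.array(p['dist'],float)).reshape(-1,2)
    R=np.array(p['R']);t=np.array(p['t']);C=-R.T@t
    d=np.c_[n,np.ones(len(n))]@R
    return C+d*((z-C[2])/d[:,2])[:,None]
def proj(p,X):
    return cv2.projectPoints(np.array(X,float).reshape(-1,1,3),cv2.Rodrigues(np.array(p['R'],float))[0],np.array(p['t'],float),K(p),np.array(p['dist'],float))[0].reshape(-1,2)
def save(p,n,box=None,s=1):
    im=p['image'][:,:,::-1]
    if box: im=im[box[1]:box[3],box[0]:box[2]]
    cv2.imwrite('pics/'+n+'.png',cv2.resize(im,None,fx=s,fy=s,interpolation=cv2.INTER_CUBIC))
E
python3 - <<'E'
from h import *
print(r.sense())
for c in ('top','scene'):
    p=viewer.capture(c); save(p,c+'0',s=1.42)
    print(c,p['fx'],p['cx'],-np.array(p['R']).T@p['t'])
    for n in ['post_red','post_yellow','post_blue','ball_red','ball_yellow','ball_blue','spot_red','spot_yellow','spot_blue','car','bay','mug','glue']:
        try: print(n,[(np.round(d['uv']).tolist(),round(d['score'],2),np.round(toplane(p,d['uv'],.012)[0,:2],3).tolist()) for d in spotter.find_in(n,p)[:4]])
        except Exception as e: print(n,e)
E
```

```text
pics
{'time_s': 0.0, 'joints': array([ 9.12475033e+01,  2.20903412e+01,  3.79932260e-01, -2.73389489e-02,
       -6.84117414e+01, -1.48173689e+01]), 'joint_velocities': array([-0.00421802,  0.024605  ,  0.16080948, -0.02190782,  0.07844695,
        0.05772464]), 'effort': array([-2.34521940e-04, -3.90667427e+01,  1.87405211e+01,  4.21981260e+00,
        1.10169168e-02, -1.98851349e-04]), 'tcp_pos': array([0.14647922, 0.60694555, 0.20906938]), 'ee_rot': array([[-3.97164065e-04, -2.34801568e-01, -9.72043243e-01],
       [-2.14103861e-03, -9.72040892e-01,  2.34801875e-01],
       [-9.99997629e-01,  2.17443698e-03, -1.16659511e-04]]), 'wrist_force': array([ 0.25361841,  0.67516809, -0.16663356]), 'moment': array([-0.00926744,  0.01461656, -0.0262753 ]), 'gripper_width': 0.9996152798937958}
top 497.6601959181084 283.46647919126855 [ 0.3216279  -0.10122847  1.38091698]
post_red [([300.0, 175.0], 0.89, [0.599, -0.169]), ([196.0, 114.0], 0.59, [0.778, 0.128]), ([337.0, 121.0], 0.21, [0.757, -0.274])]
post_yellow [([184.0, 277.0], 0.78, [0.316, 0.151]), ([268.0, 225.0], 0.7, [0.459, -0.079]),
[... 1285 characters left out ...]
0, 172.0], 0.73, [0.21, -0.309]), ([275.0, 210.0], 0.72, [0.46, -0.142]), ([355.0, 220.0], 0.67, [0.318, 0.105]), ([314.0, 307.0], 0.63, [0.741, 0.257])]
ball_blue [([333.0, 240.0], 0.62, [0.464, 0.117])]
spot_red [([342.0, 289.0], 0.61, [0.634, 0.273]), ([201.0, 198.0], 0.2, [0.584, -0.412])]
spot_yellow [([413.0, 284.0], 0.97, [0.481, 0.412]), ([334.0, 242.0], 0.37, [0.472, 0.129])]
spot_blue [([285.0, 260.0], 0.7, [0.647, 0.07])]
car [([250.0, 188.0], 0.82, [0.404, -0.326]), ([192.0, 239.0], 0.29, [0.77, -0.226])]
bay [([214.0, 218.0], 0.47, [0.643, -0.268]), ([331.0, 241.0], 0.21, [0.473, 0.118])]
mug [([228.0, 258.0], 0.57, [0.758, -0.066])]
glue [([271.0, 283.0], 0.51, [0.748, 0.108])]
```

View pics/top0.png

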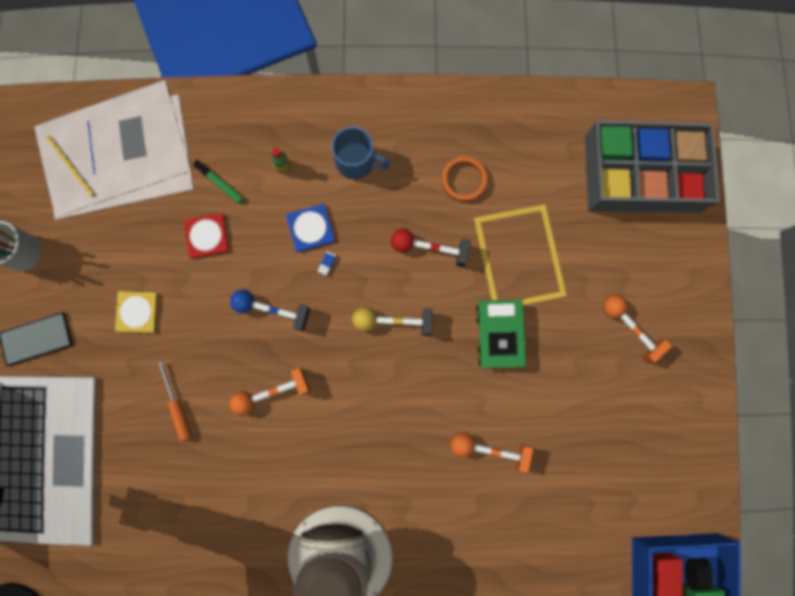

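View pics/scene0.png

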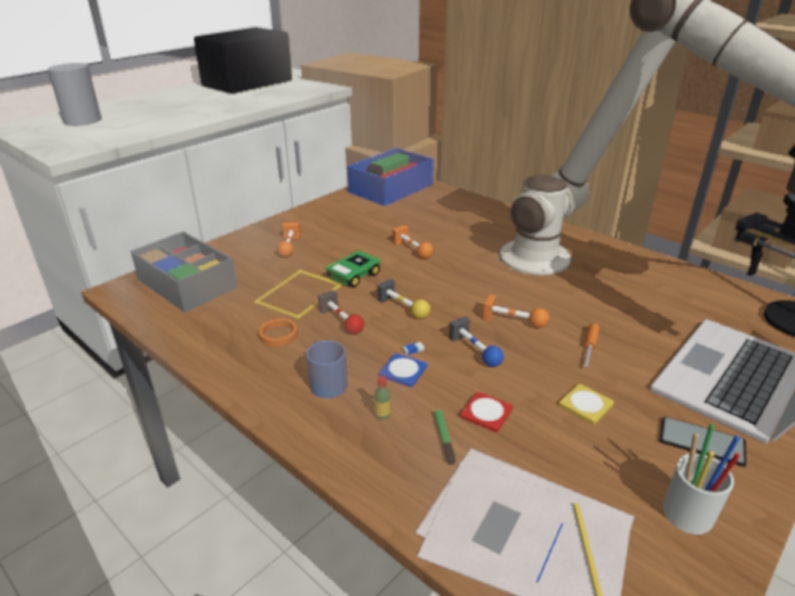

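The top view shows three posts with dark feet: red ball (402,240), yellow ball (364,320) and blue ball (241,301), in 1.42x pixels. The three orange-ball, orange-foot posts at (614,306), (461,445) and (240,403) are look-alikes, so I'll leave them alone. The plinths are red (206,235), blue (310,228) and yellow (136,312). The car is at (502,335) and the bay at (520,255). Next I'll measure these precisely and confirm with one crop.

```bash
cat >> h.py <<'E'
def mask(p,lo,hi):
    return cv2.inRange(cv2.cvtColor(p['image'],cv2.COLOR_RGB2HSV),np.array(lo),np.array(hi))
def blob(m,near,rad):
    m=m.copy(); d=np.zeros_like(m); cv2.circle(d,tuple(int(round(v)) for v in near),rad,255,-1); m&=d
    n,l,s,c=cv2.connectedComponentsWithStats(m)
    i=1+np.argmax(s[1:,4]); return c[i],s[i,4],(l==i).astype(np.uint8)
E
python3 - <<'E'
from h import *
p=viewer.capture('top'); im=p['image']
hsv=cv2.cvtColor(im,cv2.COLOR_RGB2HSV)
for n,u in dict(rb=(283,169),yb=(256,225),bb=(170,212),rf=(326,178),yf=(301,226),bf=(212,224),rs=(145,157),car=(345,240),bay=(363,152),wood=(300,280)).items(): print(n,hsv[u[1],u[0]],end=' ')
pos={'red':(283,169),'yellow':(256,225),'blue':(170,212)}
foot={'red':(326,178),'yellow':(301,226),'blue':(213,223)}
rng={'red':[(0,150,60),(9,255,255)],'yellow':[(19,110,90),(32,255,255)],'blue':[(100,110,50),(125,255,255)]}
plin={'red':(145,166),'yellow':(96,220),'blue':(219,161)}
wh=mask(p,(0,0,120),(180,70,255))
dk=mask(p,(0,0,0),(180,110,90))
o=cv2.resize(im[:,:,::-1],None,fx=3,fy=3,interpolation=cv2.INTER_CUBIC)
for c in pos:
    b,a,_=blob(mask(p,*rng[c]),pos[c],14)
    f,fa,_=blob(dk,foot[c],13)
    w,wa,_=blob(wh,plin[c],14)
    B=toplane(p,b,.024)[0];F=toplane(p,f,.024)[0];W=toplane(p,w,.012)[0]
    print('\n',c,'ball',b.round(1),a,B.round(4),'foot',f.round(1),fa,F.round(4),'len',np.linalg.norm(B-F).round(3),'yaw',np.degrees(np.arctan2(*(B-F)[1::-1])).round(1),'disc',w.round(1),wa,W.round(4))
    for q in (b,f,w): cv2.circle(o,tuple(int(round(3*v+1)) for v in q),3,(255,0,255),-1)
cv2.imwrite('pics/c1.png',o[420:780,330:1130])
E
```

```text
rb [  1 194 177] yb [ 23 164 204] bb [110 185 150] rf [105   7  73] yf [105   7  74] bf [105   7  71] rs [ 23   5 223] car [68 67 42] bay [ 17 151 145] wood [ 13 142 142] 
 red ball [282.7 168.9] 230 [ 0.6134 -0.1195  0.024 ] foot [326.2 178. ] 129 [ 0.5877 -0.2404  0.024 ] len 0.124 yaw 78.0 disc [144.3 165.1] 372 [0.6287 0.2719 0.012 ]

 yellow ball [255.8 224.5] 238 [ 0.4582 -0.0454  0.024 ] foot [300.8 226.9] 125 [ 0.4515 -0.1688  0.024 ] len 0.124 yaw 86.9 disc [ 95.  219.2] 368 [0.4748 0.4083 0.012 ]

 blue ball [169.8 211.8] 183 [0.4937 0.1924 0.024 ] foot [212.3 223.3] 127 [0.4617 0.0741 0.024 ] len 0.123 yaw 74.8 disc [217.9 159.5] 401 [0.6434 0.0627 0.012 ]
```

View pics/c1.png

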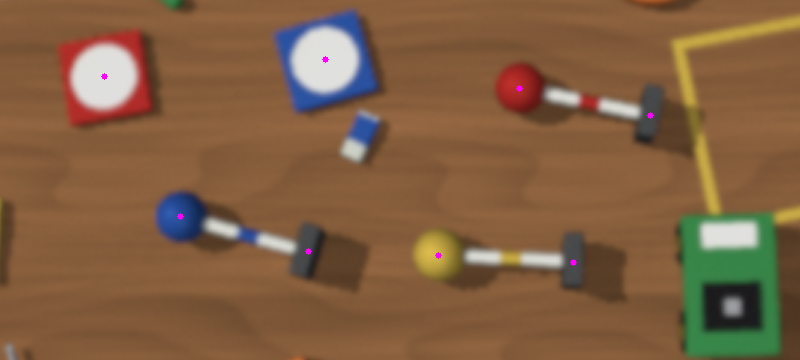

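Crop confirms that all three chosen posts have dark steel feet and that the dots sit on the balls, feet and discs. I'll start with blue.

```bash
cat >> h.py <<'E'
from scipy.spatial.transform import Rotation as Ro, Slerp
def plan(x,y,z,yaw,s=None,n=None,wrap=None):
    """yaw: world angle (deg) of jaw axis, tool down"""
    s=s or r.sense(); p0=np.array(s['tcp_pos']);R0=Ro.from_matrix(s['ee_rot'])
    a=np.radians(yaw);yx=np.array([np.cos(a),np.sin(a),0]);xx=np.array([0,0,-1.]);
    R1=Ro.from_matrix(np.c_[xx,yx,np.cross(xx,yx)]);p1=np.array([x,y,z])
    ang=np.degrees((R0.inv()*R1).magnitude())
    n=n or max(1,int(np.ceil(max(np.linalg.norm(p1-p0)/.195,ang/34))))
    sl=Slerp([0,1],Ro.concatenate([R0,R1]))
    for i in range(n):
        A=sl(i/n);B=sl((i+1)/n);d=A.inv().apply((p1-p0)/n)/.75;w=(A.inv()*B).as_rotvec()/np.pi
        print('call',i+1,dict(zip('tx ty tz ax ay az'.split(),np.r_[d,w].round(4).tolist())))
def st():
    s=r.sense();R=s['ee_rot'];print('t',s['time_s'],'p',s['tcp_pos'].round(4),'yaw',np.degrees(np.arctan2(R[1,1],R[0,1])).round(1),'down',R[:,0].round(3),'w',round(s['gripper_width'],4),'F',s['wrist_force'].round(1),'j',s['joints'].round(0));return s
E
python3 -c "
from h import *
st();plan(.494,.192,.12,164.8)"
```

```text
t 1.45 p [0.1466 0.6075 0.2102] yaw -103.6 down [-0. -0. -1.] w 1.002 F [-1.3  0.4  0.2] j [ 91.  22.   0.  -0. -68. -15.]
call 1 {'tx': 0.0401, 'ty': 0.1433, 'tz': -0.1934, 'ax': 0.1697, 'ay': 0.0, 'az': -0.0}
call 2 {'tx': 0.0401, 'ty': 0.0251, 'tz': -0.2394, 'ax': 0.1697, 'ay': 0.0, 'az': -0.0}
call 3 {'tx': 0.0401, 'ty': -0.1, 'tz': -0.219, 'ax': 0.1697, 'ay': 0.0, 'az': -0.0}
```

Request:
{"api": "play_rows", "payload": {"commands": [{"fingers":-1,"tx":0.0401,"ty":0.1433,"tz":-0.1934,"ax":0.1697,"ay":0,"az":0},{"fingers":-1,"tx":0.0401,"ty":0.1433,"tz":-0.1934,"ax":0.1697,"ay":0,"az":0},{"fingers":-1,"tx":0.0401,"ty":0.1433,"tz":-0.1934,"ax":0.1697,"ay":0,"az":0},{"fingers":-1,"tx":0.0401,"ty":0.1433,"tz":-0.1934,"ax":0.1697,"ay":0,"az":0},{"fingers":-1,"tx":0.0401,"ty":0.1433,"tz":-0.1934,"ax":0.1697,"ay":0,"az":0}]}}

```text
time_s: 1.87
tcp_pos: [0.2639, 0.4647, 0.1793]
ee_rot: [[-0.001, -0.701, -0.713], [-0.003, -0.713, 0.701], [-1.0, 0.003, -0.001]]
wrist_force: [0.2, -0.1, -0.6]
gripper_width: 1.002
```

Request:
{"api": "play_rows", "payload": {"commands": [{"fingers":-1,"tx":0.0401,"ty":0.0251,"tz":-0.2394,"ax":0.1697,"ay":0,"az":0},{"fingers":-1,"tx":0.0401,"ty":0.0251,"tz":-0.2394,"ax":0.1697,"ay":0,"az":0},{"fingers":-1,"tx":0.0401,"ty":0.0251,"tz":-0.2394,"ax":0.1697,"ay":0,"az":0},{"fingers":-1,"tx":0.0401,"ty":0.0251,"tz":-0.2394,"ax":0.1697,"ay":0,"az":0},{"fingers":-1,"tx":0.0401,"ty":0.0251,"tz":-0.2394,"ax":0.1697,"ay":0,"az":0}]}}

```text
time_s: 2.28
tcp_pos: [0.3795, 0.3269, 0.1493]
ee_rot: [[-0.001, -0.966, -0.257], [-0.002, -0.257, 0.966], [-1.0, 0.002, -0.001]]
wrist_force: [0.6, 0.1, 0.6]
gripper_width: 1.0
```

Request:
{"api": "play_rows", "payload": {"commands": [{"fingers":-1,"tx":0.0401,"ty":-0.1,"tz":-0.219,"ax":0.1697,"ay":0,"az":0},{"fingers":-1,"tx":0.0401,"ty":-0.1,"tz":-0.219,"ax":0.1697,"ay":0,"az":0},{"fingers":-1,"tx":0.0401,"ty":-0.1,"tz":-0.219,"ax":0.1697,"ay":0,"az":0},{"fingers":-1,"tx":0.0401,"ty":-0.1,"tz":-0.219,"ax":0.1697,"ay":0,"az":0},{"fingers":-1,"tx":0.0401,"ty":-0.1,"tz":-0.219,"ax":0.1697,"ay":0,"az":0}]}}

```text
time_s: 2.7
tcp_pos: [0.4958, 0.1888, 0.1191]
ee_rot: [[-0.001, -0.963, 0.27], [-0.001, 0.27, 0.963], [-1.0, 0.0, -0.001]]
wrist_force: [0.5, 0.9, 0.2]
gripper_width: 1.002
```

```bash
python3 -c "
from h import *
st();plan(.494,.192,.026,164.8)"
```

```text
t 2.7 p [0.4958 0.1888 0.1191] yaw 164.4 down [-0.001 -0.001 -1.   ] w 1.0017 F [0.5 0.9 0.2] j [ 38.  18. -20.   0. -52. -54.]
call 1 {'tx': 0.1241, 'ty': 0.0034, 'tz': 0.0035, 'ax': -0.0025, 'ay': -0.0003, 'az': -0.0001}
```

Request:
{"api": "play_rows", "payload": {"commands": [{"fingers":-1,"tx":0.06,"ty":0.001,"tz":0.002,"ax":0},{"fingers":-1,"tx":0.1,"ty":0.001,"tz":0.002,"ax":0},{"fingers":-1,"tx":0.124,"ty":0.001,"tz":0.002,"ax":0},{"fingers":-1,"tx":0.124,"ty":0.001,"tz":0.002,"ax":0},{"fingers":-1,"tx":0.124,"ty":0.001,"tz":0.002,"ax":0}]}}

```text
$.commands[0]: bad value
```

```bash
python3 -c "
from h import *
st();plan(.494,.192,.025,164.8)
p=viewer.capture('top');save(p,'c2',(130,170,250,260),5)"
```

```text
t 2.7 p [0.4958 0.1888 0.1191] yaw 164.4 down [-0.001 -0.001 -1.   ] w 1.0017 F [0.5 0.9 0.2] j [ 38.  18. -20.   0. -52. -54.]
call 1 {'tx': 0.1254, 'ty': 0.0034, 'tz': 0.0035, 'ax': -0.0025, 'ay': -0.0003, 'az': -0.0001}
```

View pics/c2.png

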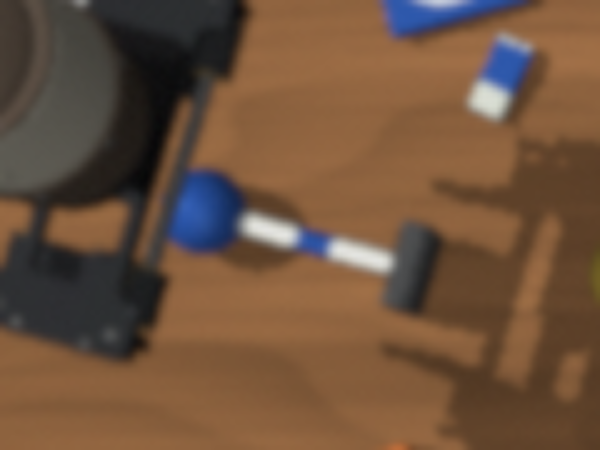

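The row was refused because every key is needed. The crop shows the gripper above and left of the ball through parallax, with the ball at (205,210) in the crop. Descending.

Request:
{"api": "play_rows", "payload": {"commands": [{"fingers":-1,"tx":0.06,"ty":0.0034,"tz":0.0035,"ax":0,"ay":0,"az":0},{"fingers":-1,"tx":0.1,"ty":0.0034,"tz":0.0035,"ax":0,"ay":0,"az":0},{"fingers":-1,"tx":0.125,"ty":0.0034,"tz":0.0035,"ax":0,"ay":0,"az":0},{"fingers":-1,"tx":0.125,"ty":0.0034,"tz":0.0035,"ax":0,"ay":0,"az":0},{"fingers":-1,"tx":0.125,"ty":0.0034,"tz":0.0035,"ax":0,"ay":0,"az":0}]}}

```text
time_s: 3.17
tcp_pos: [0.4921, 0.1955, 0.0259]
ee_rot: [[-0.001, -0.965, 0.261], [-0.001, 0.261, 0.965], [-1.0, 0.001, -0.001]]
wrist_force: [0.9, 0.5, 0.7]
gripper_width: 1.004
```

```bash
python3 -c "
from h import *
st();plan(.494,.192,.025,164.8)"
```

```text
t 3.1667 p [0.4921 0.1955 0.0259] yaw 164.9 down [-0.001 -0.001 -1.   ] w 1.0039 F [0.9 0.5 0.7] j [ 39.  25. -26.   0. -39. -54.]
call 1 {'tx': 0.0012, 'ty': -0.0036, 'tz': -0.0038, 'ax': 0.0005, 'ay': -0.0005, 'az': -0.0002}
```

Request:
{"api": "play_rows", "payload": {"commands": [{"fingers":-1,"tx":0.0012,"ty":-0.0036,"tz":-0.0038,"ax":0,"ay":0,"az":0},{"fingers":-1,"tx":0.0012,"ty":-0.0036,"tz":-0.0038,"ax":0,"ay":0,"az":0},{"fingers":1,"tx":0.0012,"ty":-0.0036,"tz":-0.0038,"ax":0,"ay":0,"az":0},{"fingers":1,"tx":0.0012,"ty":-0.0036,"tz":-0.0038,"ax":0,"ay":0,"az":0},{"fingers":1,"tx":0.0012,"ty":-0.0036,"tz":-0.0038,"ax":0,"ay":0,"az":0}]}}

```text
time_s: 3.58
tcp_pos: [0.4945, 0.1921, 0.0262]
ee_rot: [[0.001, -0.965, 0.262], [0.001, 0.262, 0.965], [-1.0, -0.001, 0.001]]
wrist_force: [0.7, 0.1, 0.2]
gripper_width: 0.854
```

Request:
{"api": "play_rows", "payload": {"commands": [{"fingers":1,"tx":0,"ty":0,"tz":0,"ax":0,"ay":0,"az":0},{"fingers":1,"tx":0,"ty":0,"tz":0,"ax":0,"ay":0,"az":0},{"fingers":1,"tx":0,"ty":0,"tz":0,"ax":0,"ay":0,"az":0},{"fingers":1,"tx":0,"ty":0,"tz":0,"ax":0,"ay":0,"az":0},{"fingers":1,"tx":0,"ty":0,"tz":0,"ax":0,"ay":0,"az":0}]}}

```text
time_s: 4.0
tcp_pos: [0.494, 0.1917, 0.0252]
ee_rot: [[-0.0, -0.965, 0.262], [-0.0, 0.262, 0.965], [-1.0, 0.0, -0.0]]
wrist_force: [-0.4, 0.4, -1.3]
gripper_width: 0.474
```

Request:
{"api": "play_rows", "payload": {"commands": [{"fingers":1,"tx":0,"ty":0,"tz":0,"ax":0,"ay":0,"az":0},{"fingers":1,"tx":0,"ty":0,"tz":0,"ax":0,"ay":0,"az":0},{"fingers":1,"tx":0,"ty":0,"tz":0,"ax":0,"ay":0,"az":0},{"fingers":1,"tx":0,"ty":0,"tz":0,"ax":0,"ay":0,"az":0},{"fingers":1,"tx":0,"ty":0,"tz":0,"ax":0,"ay":0,"az":0}]}}

```text
time_s: 4.42
tcp_pos: [0.4939, 0.1916, 0.0252]
ee_rot: [[-0.0, -0.965, 0.262], [-0.0, 0.262, 0.965], [-1.0, 0.0, -0.0]]
wrist_force: [0.1, -0.3, -1.1]
gripper_width: 0.415
```

```bash
python3 -c "
from h import *
st()"
```

```text
t 4.4167 p [0.4939 0.1916 0.0252] yaw 164.8 down [-0. -0. -1.] w 0.4151 F [ 0.1 -0.3 -1.1] j [ 39.  25. -26.  -0. -39. -54.]
```

```bash
python3 -c "
from h import *
p=viewer.capture('top');q=viewer.capture('scene');st()
a=p['image'][170:250,140:240];b=q['image'][190:270,290:390]
cv2.imwrite('pics/c3.png',cv2.resize(np.hstack([a,b])[:,:,::-1],None,fx=4,fy=4,interpolation=cv2.INTER_CUBIC))"
```

```text
t 4.5167 p [0.4939 0.1916 0.0252] yaw 164.8 down [-0. -0. -1.] w 0.4132 F [-0.3 -0.3 -0.9] j [ 39.  25. -26.   0. -39. -54.]
```

View pics/c3.png

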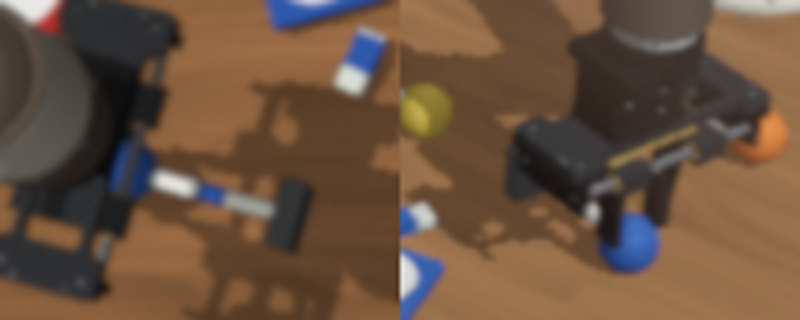

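```bash
python3 -c "
from h import *
p=viewer.capture('top');q=viewer.capture('scene');s=st()
R=s['ee_rot'];T=s['tcp_pos']
pts=np.array([T,T+.02*R[:,1],T-.02*R[:,1],T+.019*R[:,0]])
print(proj(p,pts).round(1),proj(q,pts).round(1),sep='\n')
for c in (p,q):
  uv=proj(c,[T])[0];b,a,m=blob(mask(c,(100,110,50),(125,255,255)),uv,25);x,y,w,h=cv2.boundingRect(m);print('blue',b,a,x,y,x+w,y+h,toplane(c,b,.024))
print(proj(q,[[.494,.192,.024]]))
o=cv2.resize(q['image'][215:265,310:380,::-1],None,fx=10,fy=10,interpolation=cv2.INTER_CUBIC)
for u,c in zip(proj(q,pts),[(255,0,255),(0,255,255),(0,255,0),(255,255,255)]): cv2.circle(o,tuple(int(v) for v in (u-[310,215]+.5)*10),4,c,-1)
cv2.imwrite('pics/c4.png',o)
"
```

```text
t 4.6167 p [0.4939 0.1916 0.0252] yaw 164.8 down [-0. -0. -1.] w 0.4161 F [ 0.  -0.2 -0.5] j [ 39.  25. -26.  -0. -39. -54.]
[[170.  211.7]
 [167.9 218.6]
 [172.  204.7]
 [171.4 212.5]]
[[346.8 250.2]
 [351.7 248.1]
 [341.8 252.4]
 [346.3 255. ]]
blue [169.24390244 211.        ] 41 167 205 173 218 [[0.49595566 0.19401003 0.024     ]]
blue [347.63432836 250.54477612] 134 341 244 354 258 [[0.4921516  0.19363277 0.024     ]]
[[346.85819033 250.60096069]]
```

View pics/c4.png

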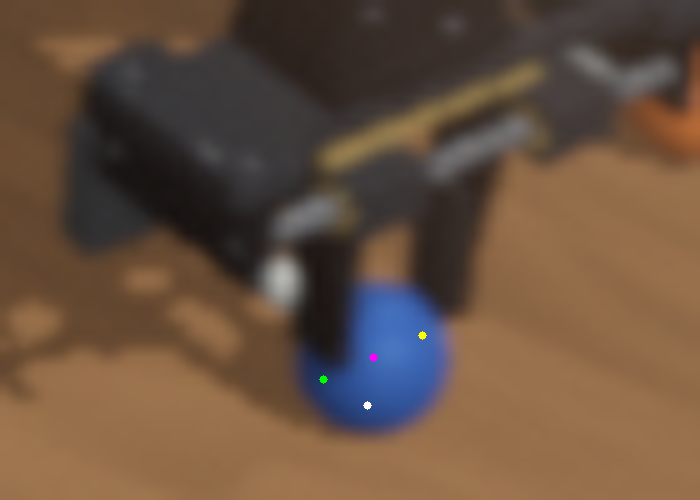

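The ball is centred on the TCP in both views (scene crop: magenta TCP (373,357), ball centre ~(373,357)). The fingertips look a bit high, so I'll lift gently to test the hold.

Request:
{"api": "play_rows", "payload": {"commands": [{"fingers":1,"tx":-0.01,"ty":0,"tz":0,"ax":0,"ay":0,"az":0},{"fingers":1,"tx":-0.02,"ty":0,"tz":0,"ax":0,"ay":0,"az":0},{"fingers":1,"tx":-0.03,"ty":0,"tz":0,"ax":0,"ay":0,"az":0},{"fingers":1,"tx":-0.04,"ty":0,"tz":0,"ax":0,"ay":0,"az":0},{"fingers":1,"tx":-0.04,"ty":0,"tz":0,"ax":0,"ay":0,"az":0}]}}

```text
time_s: 5.03
tcp_pos: [0.4955, 0.1928, 0.0577]
ee_rot: [[0.004, -0.965, 0.262], [0.003, 0.262, 0.965], [-1.0, -0.003, 0.004]]
wrist_force: [0.3, 0.2, 0.7]
gripper_width: 0.045
```

```bash
python3 -c "
from h import *
p=viewer.capture('top');q=viewer.capture('scene');s=st()
R=s['ee_rot'];T=s['tcp_pos']
print(proj(q,[T]),proj(p,[T]))
a=p['image'][170:250,140:240];b=q['image'][190:270,290:390]
cv2.imwrite('pics/c5.png',cv2.resize(np.hstack([a,b])[:,:,::-1],None,fx=4,fy=4,interpolation=cv2.INTER_CUBIC))"
```

```text
t 5.1333 p [0.4944 0.1921 0.0561] yaw 164.8 down [ 0.001  0.001 -1.   ] w 0.0159 F [-0.7  1.2  0.3] j [ 39.  23. -24.  -0. -43. -54.]
[[347.71197371 242.42505349]] [[167.42554178 210.06222079]]
```

View pics/c5.png

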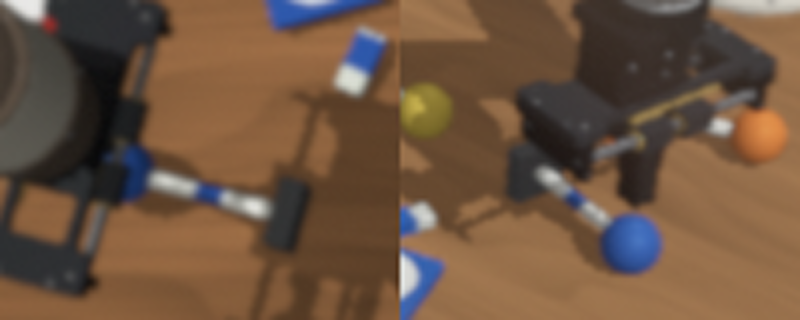

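The pinch slipped off because it held only the upper half of the ball. The closed fingertip shows at (635,205) in the crop, about level with the TCP projection (631,210), so the tips stand less far ahead than stated. I'll reopen and feel my way lower.

Request:
{"api": "play_rows", "payload": {"commands": [{"fingers":-1,"tx":-0.05,"ty":0,"tz":0,"ax":0,"ay":0,"az":0},{"fingers":-1,"tx":-0.05,"ty":0,"tz":0,"ax":0,"ay":0,"az":0},{"fingers":-1,"tx":-0.05,"ty":0,"tz":0,"ax":0,"ay":0,"az":0},{"fingers":-1,"tx":-0.05,"ty":0,"tz":0,"ax":0,"ay":0,"az":0},{"fingers":-1,"tx":-0.05,"ty":0,"tz":0,"ax":0,"ay":0,"az":0}]}}

```text
time_s: 5.55
tcp_pos: [0.4933, 0.1913, 0.0919]
ee_rot: [[-0.002, -0.965, 0.263], [-0.001, 0.263, 0.965], [-1.0, 0.001, -0.001]]
wrist_force: [-0.2, 0.5, -0.2]
gripper_width: 0.309
```

Request:
{"api": "play_rows", "payload": {"commands": [{"fingers":-1,"tx":0,"ty":0,"tz":0,"ax":0,"ay":0,"az":0},{"fingers":-1,"tx":0,"ty":0,"tz":0,"ax":0,"ay":0,"az":0},{"fingers":-1,"tx":0,"ty":0,"tz":0,"ax":0,"ay":0,"az":0},{"fingers":-1,"tx":0,"ty":0,"tz":0,"ax":0,"ay":0,"az":0},{"fingers":-1,"tx":0,"ty":0,"tz":0,"ax":0,"ay":0,"az":0}]}}

```text
time_s: 5.97
tcp_pos: [0.494, 0.1917, 0.0926]
ee_rot: [[-0.0, -0.965, 0.262], [-0.0, 0.262, 0.965], [-1.0, 0.0, -0.0]]
wrist_force: [-0.5, 0.3, 0.5]
gripper_width: 0.687
```

Request:
{"api": "play_rows", "payload": {"commands": [{"fingers":-1,"tx":0,"ty":0,"tz":0,"ax":0,"ay":0,"az":0},{"fingers":-1,"tx":0,"ty":0,"tz":0,"ax":0,"ay":0,"az":0},{"fingers":-1,"tx":0,"ty":0,"tz":0,"ax":0,"ay":0,"az":0},{"fingers":-1,"tx":0,"ty":0,"tz":0,"ax":0,"ay":0,"az":0}]}}

```text
time_s: 6.3
tcp_pos: [0.4941, 0.1918, 0.0928]
ee_rot: [[0.0, -0.965, 0.262], [0.0, 0.262, 0.965], [-1.0, -0.0, 0.0]]
wrist_force: [0.5, -0.6, -0.7]
gripper_width: 0.965
```

```bash
python3 -c "
from h import *
s=st();plan(.494,.192,.025,164.8)
R=s['ee_rot'];T=s['tcp_pos']
o=[]
for c in ('top','scene'):
  p=viewer.capture(c);uv=proj(p,[T])[0]
  pts=proj(p,[T,T+.019*R[:,0]+.0435*R[:,1],T+.019*R[:,0]-.0435*R[:,1],T+.0435*R[:,1],T-.0435*R[:,1]])
  x,y=[int(v) for v in uv-30];z=cv2.resize(p['image'][y:y+60,x:x+60,::-1],None,fx=6,fy=6,interpolation=cv2.INTER_CUBIC)
  for u,k in zip(pts,[(255,0,255),(0,255,0),(0,255,0),(0,255,255),(0,255,255)]): cv2.circle(z,tuple(int(v) for v in (u-[x,y]+.5)*6),3,k,-1)
  o.append(z)
  if c=='top': b,a,_=blob(mask(p,(100,110,50),(125,255,255)),(170,212),14); print('blue',b,a,toplane(p,b,.024))
cv2.imwrite('pics/c6.png',np.hstack(o))"
```

```text
t 6.3 p [0.4941 0.1918 0.0928] yaw 164.8 down [ 0.  0. -1.] w 0.9651 F [ 0.5 -0.6 -0.7] j [ 39.  20. -22.   0. -48. -54.]
call 1 {'tx': 0.0904, 'ty': 0.0002, 'tz': 0.0003, 'ax': -0.0, 'ay': 0.0, 'az': 0.0}
blue [170.69343066 212.53284672] 137 [[0.49168392 0.18986012 0.024     ]]
```

View pics/c6.png

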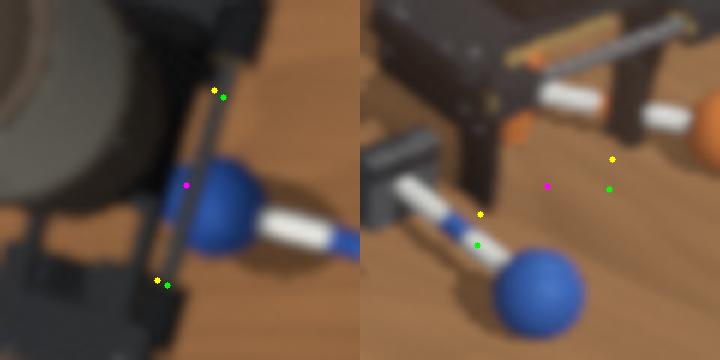

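Visible tips are at (480,210) and (628,145), level with the TCP (yellow dots) instead of 19 mm ahead (green dots). So the reported TCP sits at about the fingertip. I'll descend below 25 mm in careful steps.

Request:
{"api": "play_rows", "payload": {"commands": [{"fingers":-1,"tx":0.05,"ty":0,"tz":0,"ax":0,"ay":0,"az":0},{"fingers":-1,"tx":0.09,"ty":0,"tz":0,"ax":0,"ay":0,"az":0},{"fingers":-1,"tx":0.097,"ty":0,"tz":0,"ax":0,"ay":0,"az":0},{"fingers":-1,"tx":0.099,"ty":0,"tz":0,"ax":0,"ay":0,"az":0},{"fingers":-1,"tx":0.1,"ty":0,"tz":0,"ax":0,"ay":0,"az":0}]}}

```text
time_s: 6.82
tcp_pos: [0.4948, 0.1921, 0.0184]
ee_rot: [[0.001, -0.965, 0.262], [0.0, 0.262, 0.965], [-1.0, -0.001, 0.0]]
wrist_force: [0.3, -0.0, 1.1]
gripper_width: 0.997
```

Request:
{"api": "play_rows", "payload": {"commands": [{"fingers":-1,"tx":0.002,"ty":0,"tz":0,"ax":0,"ay":0,"az":0},{"fingers":-1,"tx":0.004,"ty":0,"tz":0,"ax":0,"ay":0,"az":0},{"fingers":-1,"tx":0.004,"ty":0,"tz":0,"ax":0,"ay":0,"az":0}]}}

```text
time_s: 7.07
tcp_pos: [0.4947, 0.1922, 0.0158]
ee_rot: [[0.002, -0.965, 0.262], [0.001, 0.262, 0.965], [-1.0, -0.001, 0.002]]
wrist_force: [1.4, -0.5, -0.2]
gripper_width: 1.004
```

Request:
{"api": "play_rows", "payload": {"commands": [{"fingers":-1,"tx":0.002,"ty":0,"tz":0,"ax":0,"ay":0,"az":0},{"fingers":-1,"tx":0.004,"ty":0,"tz":0,"ax":0,"ay":0,"az":0},{"fingers":-1,"tx":0.004,"ty":0,"tz":0,"ax":0,"ay":0,"az":0}]}}

```text
time_s: 7.32
tcp_pos: [0.494, 0.1917, 0.0118]
ee_rot: [[-0.0, -0.965, 0.262], [0.0, 0.262, 0.965], [-1.0, 0.0, 0.0]]
wrist_force: [0.9, -0.5, -0.2]
gripper_width: 1.001
```

Request:
{"api": "play_rows", "payload": {"commands": [{"fingers":-1,"tx":0.002,"ty":0,"tz":0,"ax":0,"ay":0,"az":0},{"fingers":-1,"tx":0.004,"ty":0,"tz":0,"ax":0,"ay":0,"az":0},{"fingers":-1,"tx":0.004,"ty":0,"tz":0,"ax":0,"ay":0,"az":0}]}}

```text
time_s: 7.57
tcp_pos: [0.4938, 0.1916, 0.0084]
ee_rot: [[-0.001, -0.965, 0.262], [-0.0, 0.262, 0.965], [-1.0, 0.0, -0.001]]
wrist_force: [-0.0, 0.2, -0.1]
gripper_width: 0.999
```

Request:
{"api": "play_rows", "payload": {"commands": [{"fingers":-1,"tx":0.001,"ty":0,"tz":0,"ax":0,"ay":0,"az":0},{"fingers":-1,"tx":0.002,"ty":0,"tz":0,"ax":0,"ay":0,"az":0},{"fingers":-1,"tx":0.002,"ty":0,"tz":0,"ax":0,"ay":0,"az":0}]}}

```text
time_s: 7.82
tcp_pos: [0.494, 0.1917, 0.0071]
ee_rot: [[-0.0, -0.965, 0.262], [-0.0, 0.262, 0.965], [-1.0, 0.0, -0.0]]
wrist_force: [-0.5, -0.9, 0.3]
gripper_width: 1.0
```

```bash
python3 -c "
from h import *
s=st();plan(.494,.192,.007,164.8)"
```

```text
t 7.8167 p [0.494  0.1917 0.0071] yaw 164.8 down [-0. -0. -1.] w 0.9999 F [-0.5 -0.9  0.3] j [ 39.  27. -27.  -0. -37. -54.]
call 1 {'tx': 0.0001, 'ty': 0.0001, 'tz': 0.0004, 'ax': -0.0, 'ay': -0.0001, 'az': -0.0001}
```

Request:
{"api": "play_rows", "payload": {"commands": [{"fingers":1,"tx":0,"ty":0,"tz":0,"ax":0,"ay":0,"az":0},{"fingers":1,"tx":0,"ty":0,"tz":0,"ax":0,"ay":0,"az":0},{"fingers":1,"tx":0,"ty":0,"tz":0,"ax":0,"ay":0,"az":0},{"fingers":1,"tx":0,"ty":0,"tz":0,"ax":0,"ay":0,"az":0},{"fingers":1,"tx":0,"ty":0,"tz":0,"ax":0,"ay":0,"az":0}]}}

```text
time_s: 8.23
tcp_pos: [0.4941, 0.1917, 0.0073]
ee_rot: [[0.0, -0.965, 0.262], [0.0, 0.262, 0.965], [-1.0, -0.0, 0.0]]
wrist_force: [0.6, 0.7, 0.5]
gripper_width: 0.704
```

Request:
{"api": "play_rows", "payload": {"commands": [{"fingers":1,"tx":0,"ty":0,"tz":0,"ax":0,"ay":0,"az":0},{"fingers":1,"tx":0,"ty":0,"tz":0,"ax":0,"ay":0,"az":0},{"fingers":1,"tx":0,"ty":0,"tz":0,"ax":0,"ay":0,"az":0},{"fingers":1,"tx":0,"ty":0,"tz":0,"ax":0,"ay":0,"az":0},{"fingers":1,"tx":0,"ty":0,"tz":0,"ax":0,"ay":0,"az":0}]}}

```text
time_s: 8.65
tcp_pos: [0.494, 0.1918, 0.0073]
ee_rot: [[0.0, -0.965, 0.262], [0.0, 0.262, 0.965], [-1.0, 0.0, 0.0]]
wrist_force: [0.3, 0.5, 0.1]
gripper_width: 0.536
```

Request:
{"api": "play_rows", "payload": {"commands": [{"fingers":1,"tx":0,"ty":0,"tz":0,"ax":0,"ay":0,"az":0},{"fingers":1,"tx":0,"ty":0,"tz":0,"ax":0,"ay":0,"az":0},{"fingers":1,"tx":0,"ty":0,"tz":0,"ax":0,"ay":0,"az":0},{"fingers":1,"tx":0,"ty":0,"tz":0,"ax":0,"ay":0,"az":0},{"fingers":1,"tx":0,"ty":0,"tz":0,"ax":0,"ay":0,"az":0}]}}

```text
time_s: 9.07
tcp_pos: [0.494, 0.1918, 0.0073]
ee_rot: [[0.0, -0.965, 0.262], [0.0, 0.262, 0.965], [-1.0, -0.0, 0.0]]
wrist_force: [-0.9, 1.0, 0.2]
gripper_width: 0.54
```

Request:
{"api": "play_rows", "payload": {"commands": [{"fingers":1,"tx":-0.01,"ty":0,"tz":0,"ax":0,"ay":0,"az":0},{"fingers":1,"tx":-0.02,"ty":0,"tz":0,"ax":0,"ay":0,"az":0},{"fingers":1,"tx":-0.03,"ty":0,"tz":0,"ax":0,"ay":0,"az":0},{"fingers":1,"tx":-0.04,"ty":0,"tz":0,"ax":0,"ay":0,"az":0},{"fingers":1,"tx":-0.05,"ty":0,"tz":0,"ax":0,"ay":0,"az":0}]}}

```text
time_s: 9.48
tcp_pos: [0.4939, 0.1915, 0.0457]
ee_rot: [[-0.0, -0.965, 0.263], [0.0, 0.263, 0.965], [-1.0, 0.0, -0.0]]
wrist_force: [-0.5, -2.6, -2.6]
gripper_width: 0.536
```

Request:
{"api": "play_rows", "payload": {"commands": [{"fingers":1,"tx":-0.02,"ty":0,"tz":0,"ax":0,"ay":0,"az":0},{"fingers":1,"tx":-0.04,"ty":0,"tz":0,"ax":0,"ay":0,"az":0},{"fingers":1,"tx":-0.07,"ty":0,"tz":0,"ax":0,"ay":0,"az":0},{"fingers":1,"tx":-0.1,"ty":0,"tz":0,"ax":0,"ay":0,"az":0},{"fingers":1,"tx":-0.13,"ty":0,"tz":0,"ax":0,"ay":0,"az":0}]}}

```text
time_s: 9.9
tcp_pos: [0.4934, 0.1916, 0.1432]
ee_rot: [[-0.001, -0.965, 0.263], [0.001, 0.263, 0.965], [-1.0, 0.001, 0.0]]
wrist_force: [0.2, 1.6, -4.7]
gripper_width: 0.533
```

Request:
{"api": "play_rows", "payload": {"commands": [{"fingers":1,"tx":-0.03,"ty":0,"tz":0,"ax":0,"ay":0,"az":0},{"fingers":1,"tx":-0.05,"ty":0,"tz":0,"ax":0,"ay":0,"az":0},{"fingers":1,"tx":-0.06,"ty":0,"tz":0,"ax":0,"ay":0,"az":0},{"fingers":1,"tx":-0.07,"ty":0,"tz":0,"ax":0,"ay":0,"az":0},{"fingers":1,"tx":-0.07,"ty":0,"tz":0,"ax":0,"ay":0,"az":0}]}}

```text
time_s: 10.32
tcp_pos: [0.4942, 0.1919, 0.1957]
ee_rot: [[0.001, -0.965, 0.262], [0.001, 0.262, 0.965], [-1.0, -0.001, 0.001]]
wrist_force: [0.5, 1.0, -3.8]
gripper_width: 0.54
```

```bash
python3 -c "
from h import *
s=st();T=s['tcp_pos'];print(s['moment'])
o=[]
for c in ('top','scene'):
  p=viewer.capture(c);uv=proj(p,[T])[0]
  x,y=[int(v) for v in uv-50];z=cv2.resize(p['image'][y:y+100,x:x+100,::-1],None,fx=4,fy=4,interpolation=cv2.INTER_CUBIC);print(x,y)
  o.append(z)
cv2.imwrite('pics/c7.png',np.hstack(o))"
```

```text
t 10.3167 p [0.4942 0.1919 0.1957] yaw 164.8 down [ 0.001  0.001 -1.   ] w 0.5396 F [ 0.5  1.  -3.8] j [ 39.  13. -14.  -0. -62. -54.]
[ 0.1358146  -0.15703452 -0.02506246]
105 152
301 153
```

View pics/c7.png

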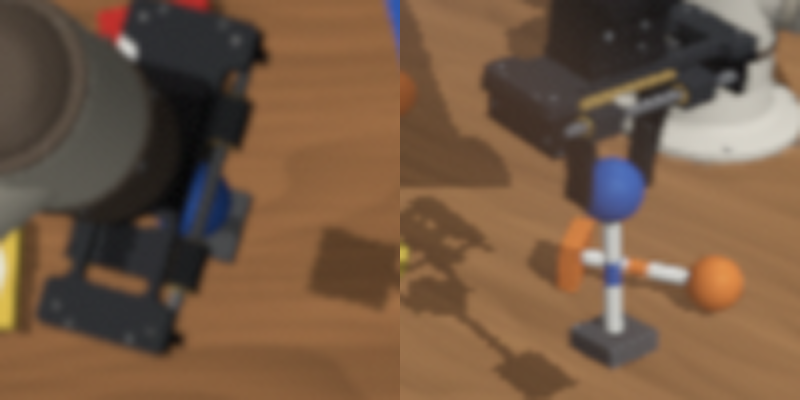

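```bash
cat >> h.py <<'E'
def tilt(ball,yawpost,near=None):
    """fit tilt in swing plane from the white pole + dark foot in both views"""
    u=-np.array([np.cos(np.radians(yawpost)),np.sin(np.radians(yawpost)),0])
    for c in ('scene','top'):
        p=viewer.capture(c)
        th=np.radians(np.arange(-40,91,5))
        P=proj(p,[ball+l*(np.cos(a)*np.array([0,0,-1.])+np.sin(a)*u) for a in th for l in np.linspace(.04,.105,14)]+0)
        w=mask(p,(0,0,110),(180,75,255)) if c=='scene' else None
        if c=='scene':
            m=cv2.remap(cv2.GaussianBlur(w,(3,3),0),P[:,0].astype(np.float32),P[:,1].astype(np.float32),1).reshape(len(th),-1).mean(1)
            b=proj(p,[ball])[0]; print('scene pole score',dict(zip(np.degrees(th).round().astype(int).tolist(),m.round().astype(int).tolist())))
        else:
            F=proj(p,[ball+.121*(np.cos(a)*np.array([0,0,-1.])+np.sin(a)*u) for a in th]); d=mask(p,(0,0,0),(180,110,100))
E
python3 - <<'E'
from h import *
s=st();T=s['tcp_pos']+[0,0,.017]
tilt(T,74.8)
p=viewer.capture('scene');print(proj(p,[T,T+[0,0,-.112],T+[0,0,-.07]]))
b,a,m=blob(mask(p,(100,110,50),(125,255,255)),proj(p,[T])[0],12);print('ball',b,a)
for k in (353,354,355): print([p['image'][v,k].tolist() for v in range(208,240,6)])
E
```

```text
t 10.4167 p [0.4936 0.1917 0.1939] yaw 164.8 down [-0.001 -0.    -1.   ] w 0.5367 F [ 0.  -0.2 -4.6] j [ 39.  14. -14.  -0. -62. -54.]Traceback (most recent call last):
  File "<stdin>", line 3, in <module>
  File "h.py", line 42, in tilt
    P=proj(p,[ball+l*(np.cos(a)*np.array([0,0,-1.])+np.sin(a)*u) for a in th for l in np.linspace(.04,.105,14)]+0)
             ~~~~~~~~~~~~~~~~~~~~~~~~~~~~~~~~~~~~~~~~~~~~~~~~~~~~~~~~~~~~~~~~~~~~~~~~~~~~~~~~~~~~~~~~~~~~~~~~~~^~
TypeError: can only concatenate list (not "int") to list
```

```bash
python3 - <<'E'
t=open('h.py').read(); i=t.index('def tilt')
open('h.py','w').write(t[:i]+'''def tilt(ball,yawpost,p=None):
    """tilt (deg, + = foot back where it lay) in the swing plane, from white pole pixels in the scene view"""
    u=-np.array([np.cos(np.radians(yawpost)),np.sin(np.radians(yawpost)),0]);p=p or viewer.capture('scene')
    th=np.radians(np.arange(-30,91,3))
    P=proj(p,[ball+l*(np.cos(a)*np.array([0,0,-1.])+np.sin(a)*u) for a in th for l in np.linspace(.035,.11,16)]).astype(np.float32)
    w=cv2.GaussianBlur(mask(p,(0,0,110),(180,75,255)),(3,3),0)
    m=cv2.remap(w,P[:,0],P[:,1],1).reshape(len(th),-1).mean(1)
    print('pole score',[(int(round(np.degrees(a))),int(v)) for a,v in zip(th,m) if v>40], proj(p,[ball])[0].round(1))
''')
E
python3 - <<'E'
from h import *
s=st();T=s['tcp_pos']+[0,0,.017]
p=viewer.capture('scene');tilt(T,74.8,p)
b,a,m=blob(mask(p,(100,110,50),(125,255,255)),proj(p,[T])[0],9);print('ball',b,a)
q=viewer.capture('top');d=mask(q,(0,0,0),(180,110,110))
print('foot top: plumb/10/20deg at',proj(q,[T+.112*np.array([-np.sin(a)*.26,-np.sin(a)*.965,-np.cos(a)]) for a in (0,.175,.35)]))
E
```

```text
t 10.4667 p [0.4933 0.1914 0.1935] yaw 164.8 down [-0.002 -0.001 -1.   ] w 0.5337 F [ 0.4  0.3 -3.9] j [ 39.  14. -14.  -0. -62. -54.]
pole score [(-30, 40), (-27, 61), (-24, 87), (-21, 118), (-18, 163), (-15, 203), (-12, 210), (-9, 207), (-6, 201), (-3, 157), (0, 113), (3, 92), (6, 78), (9, 61)] [352.5 199.1]
ball [354.8372093  199.54263566] 129
foot top: plumb/10/20deg at [[164.15649268 208.37322536]
 [171.0945404  210.19889207]
 [177.60283975 211.81272188]]
```

The post hangs near plumb. Pole and foot both suggest about 10° past vertical: in the top crop the foot's right edge is ~(244,226), and the pole score peaks at -10. Now to ease the grip a hair.

Request:
{"api": "play_rows", "payload": {"commands": [{"fingers":0.3,"tx":0,"ty":0,"tz":0,"ax":0,"ay":0,"az":0},{"fingers":0.05,"tx":0,"ty":0,"tz":0,"ax":0,"ay":0,"az":0},{"fingers":-0.03,"tx":0,"ty":0,"tz":0,"ax":0,"ay":0,"az":0},{"fingers":-0.05,"tx":0,"ty":0,"tz":0,"ax":0,"ay":0,"az":0},{"fingers":-0.06,"tx":0,"ty":0,"tz":0,"ax":0,"ay":0,"az":0}]}}

```text
time_s: 10.98
tcp_pos: [0.494, 0.1917, 0.1947]
ee_rot: [[-0.0, -0.965, 0.262], [-0.0, 0.262, 0.965], [-1.0, 0.0, -0.0]]
wrist_force: [-0.0, 0.6, -3.6]
gripper_width: 0.535
```

```bash
python3 - <<'E'
from h import *
s=st();T=s['tcp_pos']+[0,0,.017]
tilt(T,74.8)
E
```

```text
t 10.9833 p [0.494  0.1917 0.1947] yaw 164.8 down [-0. -0. -1.] w 0.5347 F [-0.   0.6 -3.6] j [ 39.  14. -14.  -0. -62. -54.]
pole score [(-30, 56), (-27, 80), (-24, 107), (-21, 146), (-18, 193), (-15, 216), (-12, 212), (-9, 210), (-6, 206), (-3, 164), (0, 115), (3, 91), (6, 77), (9, 61), (12, 40)] [352.5 198.9]
```

Request:
{"api": "play_rows", "payload": {"commands": [{"fingers":-0.07,"tx":0,"ty":0,"tz":0,"ax":0,"ay":0,"az":0},{"fingers":-0.075,"tx":0,"ty":0,"tz":0,"ax":0,"ay":0,"az":0},{"fingers":-0.08,"tx":0,"ty":0,"tz":0,"ax":0,"ay":0,"az":0},{"fingers":-0.08,"tx":0,"ty":0,"tz":0,"ax":0,"ay":0,"az":0}]}}

```text
time_s: 11.37
tcp_pos: [0.4941, 0.1918, 0.1948]
ee_rot: [[0.0, -0.965, 0.262], [0.0, 0.262, 0.965], [-1.0, -0.0, 0.0]]
wrist_force: [0.3, 0.2, -3.8]
gripper_width: 0.543
```

```bash
cat >> h.py <<'E'
def tilt2(T,yawpost,p=None):
    """fit pole: ball offset e along u (mm) and angle"""
    u=-np.array([np.cos(np.radians(yawpost)),np.sin(np.radians(yawpost)),0]);p=p or viewer.capture('scene')
    w=cv2.GaussianBlur(mask(p,(0,0,110),(180,75,255)),(3,3),0);best=[]
    for e in np.arange(-.012,.0121,.002):
        for a in np.radians(np.arange(-30,61,2)):
            P=proj(p,[T+e*u+l*(np.cos(a)*np.array([0,0,-1.])+np.sin(a)*u) for l in np.linspace(.03,.11,20)]).astype(np.float32)
            best.append((int(cv2.remap(w,P[:,0],P[:,1],1).mean()),round(e*1000),round(np.degrees(a))))
    best.sort(reverse=True);n=[b for b in best if b[0]>=best[0][0]-4];print('best',best[:6],'mean e,a',np.mean([b[1:] for b in n],0).round(1))
E
python3 - <<'E'
from h import *
s=st();T=s['tcp_pos']+[0,0,.017]
p=viewer.capture('scene');tilt(T,74.8,p);tilt2(T,74.8,p)
E
```

```text
t 11.3667 p [0.4941 0.1918 0.1948] yaw 164.8 down [ 0.  0. -1.] w 0.5432 F [ 0.3  0.2 -3.8] j [ 39.  14. -14.   0. -62. -54.]
pole score [(-27, 57), (-24, 77), (-21, 103), (-18, 143), (-15, 194), (-12, 222), (-9, 216), (-6, 213), (-3, 195), (0, 145), (3, 96), (6, 77), (9, 60)] [352.5 198.9]
best [(227, -6, -8), (227, -8, -6), (225, -10, -4), (224, -4, -10), (223, -2, -10), (223, -4, -8)] mean e,a [-5.7 -7.4]
```

Request:
{"api": "play_rows", "payload": {"commands": [{"fingers":-0.085,"tx":0,"ty":0,"tz":0,"ax":0,"ay":0,"az":0},{"fingers":-0.09,"tx":0,"ty":0,"tz":0,"ax":0,"ay":0,"az":0},{"fingers":-0.09,"tx":0,"ty":0,"tz":0,"ax":0,"ay":0,"az":0},{"fingers":-0.09,"tx":0,"ty":0,"tz":0,"ax":0,"ay":0,"az":0}]}}

```text
time_s: 11.75
tcp_pos: [0.494, 0.1917, 0.1948]
ee_rot: [[-0.0, -0.965, 0.262], [-0.0, 0.262, 0.965], [-1.0, 0.0, -0.0]]
wrist_force: [0.2, -0.5, -4.6]
gripper_width: 0.547
```

```bash
python3 - <<'E'
from h import *
s=st();T=s['tcp_pos']+[0,0,.017]
p=viewer.capture('scene');tilt(T,74.8,p);tilt2(T,74.8,p)
E
```

```text
t 11.75 p [0.494  0.1917 0.1948] yaw 164.8 down [-0. -0. -1.] w 0.5465 F [ 0.2 -0.5 -4.6] j [ 39.  14. -14.  -0. -62. -54.]
pole score [(-24, 58), (-21, 75), (-18, 90), (-15, 111), (-12, 137), (-9, 175), (-6, 211), (-3, 214), (0, 208), (3, 172), (6, 119), (9, 86), (12, 52)] [352.5 198.9]
best [(219, -8, 0), (219, -10, 2), (218, -6, 0), (218, -8, 2), (217, -12, 4), (216, -4, -2)] mean e,a [-8.  1.]
```

Request:
{"api": "play_rows", "payload": {"commands": [{"fingers":-0.095,"tx":0,"ty":0,"tz":0,"ax":0,"ay":0,"az":0},{"fingers":-0.095,"tx":0,"ty":0,"tz":0,"ax":0,"ay":0,"az":0},{"fingers":-0.095,"tx":0,"ty":0,"tz":0,"ax":0,"ay":0,"az":0},{"fingers":1,"tx":0,"ty":0,"tz":0,"ax":0,"ay":0,"az":0},{"fingers":1,"tx":0,"ty":0,"tz":0,"ax":0,"ay":0,"az":0}]}}

```text
time_s: 12.22
tcp_pos: [0.4947, 0.192, 0.1956]
ee_rot: [[0.002, -0.965, 0.262], [0.001, 0.262, 0.965], [-1.0, -0.002, 0.001]]
wrist_force: [-0.2, 0.4, -0.3]
gripper_width: 0.47
```

```bash
python3 - <<'E'
from h import *
s=st();T=s['tcp_pos']+[0,0,.017]
p=viewer.capture('scene');tilt(T,74.8,p);tilt2(T,74.8,p)
b,a,m=blob(mask(p,(100,110,50),(125,255,255)),proj(p,[T])[0],14);x,y,w,h=cv2.boundingRect(m);print('ball',b,a,x,y,x+w,y+h,'expected r',.024*p['fx']/np.linalg.norm(T+np.array(p['R']).T@p['t']))
E
```

```text
t 12.2167 p [0.4947 0.192  0.1956] yaw 164.8 down [ 0.002  0.001 -1.   ] w 0.4704 F [-0.2  0.4 -0.3] j [ 39.  13. -14.   0. -62. -54.]
pole score [(-24, 45), (-21, 53), (-18, 58), (-15, 58), (-12, 55), (-9, 51), (-6, 47), (-3, 49), (0, 55), (3, 57), (6, 59), (9, 52)] [352.5 198.8]
best [(62, -12, 16), (62, -12, 14), (61, -10, 14), (61, -10, 12), (60, -8, 12), (60, -12, 12)] mean e,a [-9.5  7.7]Traceback (most recent call last):
  File "<stdin>", line 4, in <module>
  File "h.py", line 21, in blob
    i=1+np.argmax(s[1:,4]); return c[i],s[i,4],(l==i).astype(np.uint8)
        ~~~~~~~~~^^^^^^^^^
    return _wrapfunc(a, 'argmax', axis=axis, out=out, **kwds)
    return bound(*args, **kwds)
ValueError: attempt to get argmax of an empty sequence
```

It dropped, so -0.095 is too far and -0.09 is the limit. I'll raise, open and look.

Request:
{"api": "play_rows", "payload": {"commands": [{"fingers":-1,"tx":-0.03,"ty":0,"tz":0,"ax":0,"ay":0,"az":0},{"fingers":-1,"tx":-0.06,"ty":0,"tz":0,"ax":0,"ay":0,"az":0},{"fingers":-1,"tx":-0.06,"ty":0,"tz":0.1,"ax":0,"ay":0,"az":0},{"fingers":-1,"tx":-0.06,"ty":0,"tz":0.15,"ax":0,"ay":0,"az":0},{"fingers":-1,"tx":-0.06,"ty":0,"tz":0.2,"ax":0,"ay":0,"az":0}]}}

```text
time_s: 12.68
tcp_pos: [0.5275, 0.3136, 0.2415]
ee_rot: [[0.002, -0.965, 0.263], [0.002, 0.263, 0.965], [-1.0, -0.002, 0.003]]
wrist_force: [0.4, -0.1, -0.8]
gripper_width: 0.725
```

Request:
{"api": "play_rows", "payload": {"commands": [{"fingers":-1,"tx":0,"ty":0,"tz":0,"ax":0,"ay":0,"az":0},{"fingers":-1,"tx":0,"ty":0,"tz":0,"ax":0,"ay":0,"az":0},{"fingers":-1,"tx":0,"ty":0,"tz":0,"ax":0,"ay":0,"az":0},{"fingers":-1,"tx":0,"ty":0,"tz":0,"ax":0,"ay":0,"az":0},{"fingers":-1,"tx":0,"ty":0,"tz":0,"ax":0,"ay":0,"az":0}]}}

```text
time_s: 13.1
tcp_pos: [0.5268, 0.3113, 0.2404]
ee_rot: [[0.001, -0.965, 0.263], [0.0, 0.263, 0.965], [-1.0, -0.0, 0.0]]
wrist_force: [-0.7, -0.2, -1.0]
gripper_width: 0.985
```

```bash
python3 - <<'E'
from h import *
s=st()
p=viewer.capture('top');save(p,'c8',(60,130,400,330),2.3)
b,a,_=blob(mask(p,(100,110,50),(125,255,255)),(175,212),40);print(b,a,toplane(p,b,.024))
E
```

```text
t 13.1 p [0.5268 0.3113 0.2404] yaw 164.7 down [ 0.001  0.    -1.   ] w 0.9853 F [-0.7 -0.2 -1. ] j [ 46.  20.   1.   0. -72. -61.]
[158.35344828 206.07758621] 232 [[0.5097507  0.22486302 0.024     ]]
```

View pics/c8.png

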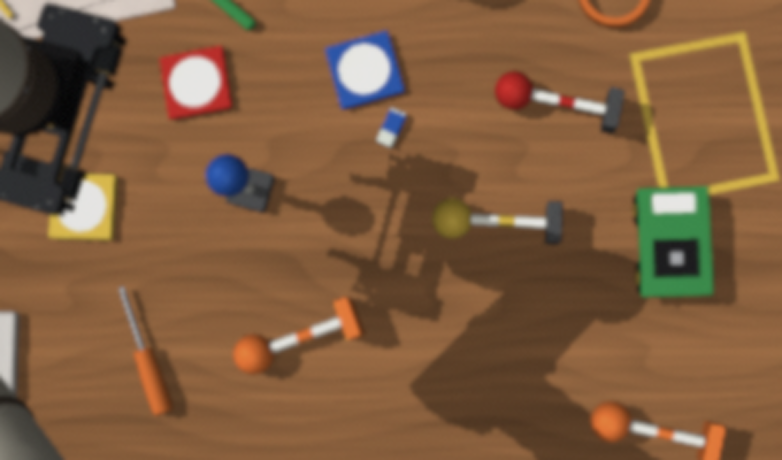

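Lucky: blue landed standing upright (ball (227,175), foot (250,188) in the crop). I can pinch it plumb where it stands.

```bash
python3 - <<'E'
from h import *
p=viewer.capture('top')
b,a,_=blob(mask(p,(100,110,50),(125,255,255)),(158,206),14)
f,fa,_=blob(mask(p,(0,0,0),(180,110,100)),(170,213),13)
q=viewer.capture('scene')
B=toplane(p,b,.13)[0];F=toplane(p,f,.018)[0];print('ball',b,a,B,'foot(vis)',f,fa,F)
e=proj(q,[B])[0];b2,a2,_=blob(mask(q,(100,110,50),(125,255,255)),e,20);print('scene exp',e,'got',b2,a2,toplane(q,b2,.13))
s=st();plan(B[0],B[1],.24,164.8)
E
```

```text
ball [158.35344828 206.07758621] 232 [0.49505487 0.19938932 0.13      ] foot(vis) [170.00843882 212.75527426] 237 [0.49181831 0.19305234 0.018     ]
scene exp [351.84886716 223.57516974] got [352.04827586 223.49655172] 145 [[0.49431664 0.19959747 0.13      ]]
t 13.25 p [0.5268 0.3116 0.2404] yaw 164.7 down [ 0.001  0.001 -1.   ] w 0.9997 F [0.  0.4 0. ] j [ 46.  20.   1.   0. -72. -61.]
call 1 {'tx': 0.0004, 'ty': 0.0015, 'tz': -0.1555, 'ax': -0.0003, 'ay': 0.0002, 'az': 0.0001}
```

Request:
{"api": "play_rows", "payload": {"commands": [{"fingers":-1,"tx":0,"ty":0.0015,"tz":-0.05,"ax":0,"ay":0,"az":0},{"fingers":-1,"tx":0,"ty":0.0015,"tz":-0.1,"ax":0,"ay":0,"az":0},{"fingers":-1,"tx":0,"ty":0.0015,"tz":-0.14,"ax":0,"ay":0,"az":0},{"fingers":-1,"tx":0,"ty":0.0015,"tz":-0.1555,"ax":0,"ay":0,"az":0},{"fingers":-1,"tx":0,"ty":0.0015,"tz":-0.1555,"ax":0,"ay":0,"az":0}]}}

```text
time_s: 13.67
tcp_pos: [0.4945, 0.1977, 0.2408]
ee_rot: [[0.001, -0.964, 0.265], [0.001, 0.265, 0.964], [-1.0, -0.001, 0.001]]
wrist_force: [-0.1, 0.1, 0.3]
gripper_width: 1.001
```

```bash
python3 - <<'E'
from h import *
s=st();plan(.4947,.1995,.104,164.8)
E
```

```text
t 13.6667 p [0.4945 0.1977 0.2408] yaw 164.6 down [ 0.001  0.001 -1.   ] w 1.0008 F [-0.1  0.1  0.3] j [ 39.  12. -10.   0. -69. -55.]
call 1 {'tx': 0.1824, 'ty': 0.0005, 'tz': 0.0023, 'ax': -0.0009, 'ay': 0.0003, 'az': 0.0002}
```

Request:
{"api": "play_rows", "payload": {"commands": [{"fingers":-1,"tx":0.04,"ty":0,"tz":0.001,"ax":0,"ay":0,"az":0},{"fingers":-1,"tx":0.09,"ty":0,"tz":0.001,"ax":0,"ay":0,"az":0},{"fingers":-1,"tx":0.13,"ty":0,"tz":0.001,"ax":0,"ay":0,"az":0},{"fingers":-1,"tx":0.165,"ty":0,"tz":0.001,"ax":0,"ay":0,"az":0},{"fingers":-1,"tx":0.182,"ty":0,"tz":0.001,"ax":0,"ay":0,"az":0}]}}

```text
time_s: 14.08
tcp_pos: [0.494, 0.2006, 0.0997]
ee_rot: [[-0.004, -0.965, 0.263], [-0.003, 0.263, 0.965], [-1.0, 0.004, -0.004]]
wrist_force: [-0.5, 0.4, 0.6]
gripper_width: 0.999
```

Request:
{"api": "play_rows", "payload": {"commands": [{"fingers":1,"tx":0,"ty":0,"tz":0,"ax":0,"ay":0,"az":0},{"fingers":1,"tx":0,"ty":0,"tz":0,"ax":0,"ay":0,"az":0},{"fingers":1,"tx":0,"ty":0,"tz":0,"ax":0,"ay":0,"az":0},{"fingers":1,"tx":0,"ty":0,"tz":0,"ax":0,"ay":0,"az":0},{"fingers":1,"tx":0,"ty":0,"tz":0,"ax":0,"ay":0,"az":0}]}}

```text
time_s: 14.5
tcp_pos: [0.4962, 0.2016, 0.1047]
ee_rot: [[0.002, -0.965, 0.262], [0.002, 0.262, 0.965], [-1.0, -0.002, 0.002]]
wrist_force: [-1.1, 0.1, -0.8]
gripper_width: 0.703
```

Request:
{"api": "play_rows", "payload": {"commands": [{"fingers":1,"tx":0,"ty":0,"tz":0,"ax":0,"ay":0,"az":0},{"fingers":1,"tx":0,"ty":0,"tz":0,"ax":0,"ay":0,"az":0},{"fingers":1,"tx":0,"ty":0,"tz":0,"ax":0,"ay":0,"az":0},{"fingers":1,"tx":0,"ty":0,"tz":0,"ax":0,"ay":0,"az":0},{"fingers":1,"tx":0,"ty":0,"tz":0,"ax":0,"ay":0,"az":0}]}}

```text
time_s: 14.92
tcp_pos: [0.4959, 0.201, 0.1039]
ee_rot: [[0.001, -0.965, 0.262], [0.001, 0.262, 0.965], [-1.0, -0.001, 0.001]]
wrist_force: [0.6, 0.4, 3.5]
gripper_width: 0.536
```

Request:
{"api": "play_rows", "payload": {"commands": [{"fingers":1,"tx":-0.02,"ty":0,"tz":0,"ax":0,"ay":0,"az":0},{"fingers":1,"tx":-0.05,"ty":0,"tz":0,"ax":0,"ay":0,"az":0},{"fingers":1,"tx":-0.08,"ty":0,"tz":0,"ax":0,"ay":0,"az":0},{"fingers":1,"tx":-0.1,"ty":0,"tz":0,"ax":0,"ay":0,"az":0},{"fingers":1,"tx":-0.11,"ty":0,"tz":0,"ax":0,"ay":0,"az":0}]}}

```text
time_s: 15.33
tcp_pos: [0.4954, 0.2011, 0.1868]
ee_rot: [[0.001, -0.965, 0.263], [0.001, 0.263, 0.965], [-1.0, -0.0, 0.001]]
wrist_force: [0.4, -0.1, -3.5]
gripper_width: 0.536
```

```bash
python3 - <<'E'
from h import *
s=st();T=s['tcp_pos']+[0,0,.024]
p=viewer.capture('scene');tilt(T,74.8,p);tilt2(T,74.8,p)
s=st();T=s['tcp_pos']+[0,0,.024]
b,a,_=blob(mask(p,(100,110,50),(125,255,255)),proj(p,[T])[0],14);print(b,a,proj(p,[T]))
# route to plinth
plan(.6434,.0627,.22,164.8,s)
E
```

```text
t 15.3333 p [0.4954 0.2011 0.1868] yaw 164.8 down [ 0.001  0.001 -1.   ] w 0.5363 F [ 0.4 -0.1 -3.5] j [ 39.  14. -14.  -0. -61. -55.]
pole score [(-18, 44), (-15, 65), (-12, 87), (-9, 133), (-6, 195), (-3, 227), (0, 218), (3, 212), (6, 187), (9, 142), (12, 121), (15, 104), (18, 74)] [354.9 200.5]
best [(232, -4, 0), (232, -6, 2), (229, -2, -2), (229, -8, 4), (228, 0, -2), (227, 2, -4)] mean e,a [-4.   0.4]
t 15.3833 p [0.4957 0.2012 0.1874] yaw 164.8 down [ 0.002  0.002 -1.   ] w 0.5365 F [ 0.4 -0.2 -2.7] j [ 39.  14. -14.  -0. -61. -55.]
[356.97674419 198.85271318] 129 [[354.90631756 200.39763511]]
call 1 {'tx': -0.0217, 'ty': -0.1193, 'tz': -0.0632, 'ax': -0.0, 'ay': 0.0003, 'az': 0.0002}
call 2 {'tx': -0.0217, 'ty': -0.1192, 'tz': -0.0632, 'ax': -0.0, 'ay': 0.0003, 'az': 0.0002}
```

Blue hangs plumb in a firm grip, tilt ~0°. Carrying it to the blue plinth.

Request:
{"api": "play_rows", "payload": {"commands": [{"fingers":1,"tx":-0.005,"ty":-0.02,"tz":-0.01,"ax":0,"ay":0,"az":0},{"fingers":1,"tx":-0.01,"ty":-0.05,"tz":-0.025,"ax":0,"ay":0,"az":0},{"fingers":1,"tx":-0.015,"ty":-0.08,"tz":-0.04,"ax":0,"ay":0,"az":0},{"fingers":1,"tx":-0.02,"ty":-0.115,"tz":-0.06,"ax":0,"ay":0,"az":0},{"fingers":1,"tx":-0.02,"ty":-0.15,"tz":-0.08,"ax":0,"ay":0,"az":0}]}}

```text
time_s: 15.8
tcp_pos: [0.5881, 0.1127, 0.1992]
ee_rot: [[-0.003, -0.965, 0.262], [-0.0, 0.262, 0.965], [-1.0, 0.003, -0.001]]
wrist_force: [0.9, -0.1, -3.7]
gripper_width: 0.544
```

Request:
{"api": "play_rows", "payload": {"commands": [{"fingers":1,"tx":0,"ty":-0.03,"tz":-0.015,"ax":0,"ay":0,"az":0},{"fingers":1,"tx":0,"ty":-0.06,"tz":-0.03,"ax":0,"ay":0,"az":0},{"fingers":1,"tx":0,"ty":-0.078,"tz":-0.04,"ax":0,"ay":0,"az":0},{"fingers":1,"tx":0,"ty":-0.086,"tz":-0.044,"ax":0,"ay":0,"az":0},{"fingers":1,"tx":0,"ty":-0.086,"tz":-0.044,"ax":0,"ay":0,"az":0}]}}

```text
time_s: 16.22
tcp_pos: [0.6414, 0.0635, 0.198]
ee_rot: [[-0.004, -0.964, 0.264], [-0.001, 0.264, 0.964], [-1.0, 0.004, -0.002]]
wrist_force: [0.1, -0.6, -3.3]
gripper_width: 0.535
```

Request:
{"api": "play_rows", "payload": {"commands": [{"fingers":1,"tx":0,"ty":0,"tz":0,"ax":0,"ay":0,"az":0},{"fingers":1,"tx":0,"ty":0,"tz":0,"ax":0,"ay":0,"az":0}]}}

```text
time_s: 16.38
tcp_pos: [0.6407, 0.0655, 0.2]
ee_rot: [[-0.002, -0.965, 0.262], [0.0, 0.262, 0.965], [-1.0, 0.002, -0.0]]
wrist_force: [0.3, -0.9, -3.9]
gripper_width: 0.538
```

```bash
python3 - <<'E'
from h import *
s=st();T=s['tcp_pos']+[0,0,.024]
p=viewer.capture('scene');tilt(T,74.8,p);tilt2(T,74.8,p)
b,a,_=blob(mask(p,(100,110,50),(125,255,255)),proj(p,[T])[0],14);print(b,a,proj(p,[T]))
plan(.6440,.0640,.16,164.8,s)
E
```

```text
t 16.3833 p [0.6407 0.0655 0.2   ] yaw 164.8 down [-0.002  0.    -1.   ] w 0.5377 F [ 0.3 -0.9 -3.9] j [ 20.  24.   3.  -0. -68. -35.]
pole score [(-30, 46), (-27, 52), (-24, 49), (-21, 47), (-18, 51), (-15, 58), (-12, 74), (-9, 108), (-6, 157), (-3, 194), (0, 203), (3, 201), (6, 194), (9, 168), (12, 113), (15, 74), (18, 47), (39, 48), (42, 54), (45, 50), (48, 46)] [285.6 199.7]
best [(205, 4, -4), (205, 2, -2), (205, 0, 0), (205, 0, -2), (205, -2, 0), (204, 6, -4)] mean e,a [-0.2  0.6]
[286.35789474 198.66315789] 190 [[285.55776832 199.69422666]]
call 1 {'tx': 0.0533, 'ty': -0.0049, 'tz': -0.0007, 'ax': 0.0002, 'ay': -0.0001, 'az': -0.0006}
```

Request:
{"api": "play_rows", "payload": {"commands": [{"fingers":1,"tx":0.03,"ty":-0.0049,"tz":-0.0007,"ax":0,"ay":0,"az":0},{"fingers":1,"tx":0.06,"ty":-0.0049,"tz":-0.0007,"ax":0,"ay":0,"az":0},{"fingers":1,"tx":0.085,"ty":-0.0049,"tz":-0.0007,"ax":0,"ay":0,"az":0},{"fingers":1,"tx":0.095,"ty":-0.0049,"tz":-0.0007,"ax":0,"ay":0,"az":0},{"fingers":1,"tx":0.097,"ty":-0.0049,"tz":-0.0007,"ax":0,"ay":0,"az":0}]}}

```text
time_s: 16.85
tcp_pos: [0.6435, 0.0636, 0.1262]
ee_rot: [[-0.004, -0.965, 0.261], [-0.001, 0.261, 0.965], [-1.0, 0.004, -0.002]]
wrist_force: [-0.6, 0.4, -3.5]
gripper_width: 0.538
```

Request:
{"api": "play_rows", "payload": {"commands": [{"fingers":1,"tx":0,"ty":0,"tz":0,"ax":0,"ay":0,"az":0},{"fingers":1,"tx":0,"ty":0,"tz":0,"ax":0,"ay":0,"az":0}]}}

```text
time_s: 17.02
tcp_pos: [0.6462, 0.0638, 0.1298]
ee_rot: [[0.003, -0.965, 0.261], [0.0, 0.261, 0.965], [-1.0, -0.003, 0.001]]
wrist_force: [0.2, 1.0, -2.6]
gripper_width: 0.538
```

```bash
python3 - <<'E'
from h import *
s=st();plan(.6440,.0640,.117,164.8,s)
p=viewer.capture('scene');q=viewer.capture('top')
T=s['tcp_pos']
a=p['image'][195:285,240:330];b=q['image'][125:215,175:265]
cv2.imwrite('pics/c9.png',cv2.resize(np.hstack([a,b])[:,:,::-1],None,fx=4.4,fy=4.4,interpolation=cv2.INTER_CUBIC))
E
```

```text
t 17.0167 p [0.6462 0.0638 0.1298] yaw 164.9 down [ 0.003  0.    -1.   ] w 0.5385 F [ 0.2  1.  -2.6] j [ 20.  28.  -2.   0. -60. -35.]
call 1 {'tx': 0.017, 'ty': 0.003, 'tz': -0.0005, 'ax': 0.0003, 'ay': 0.0004, 'az': 0.0009}
```

View pics/c9.png

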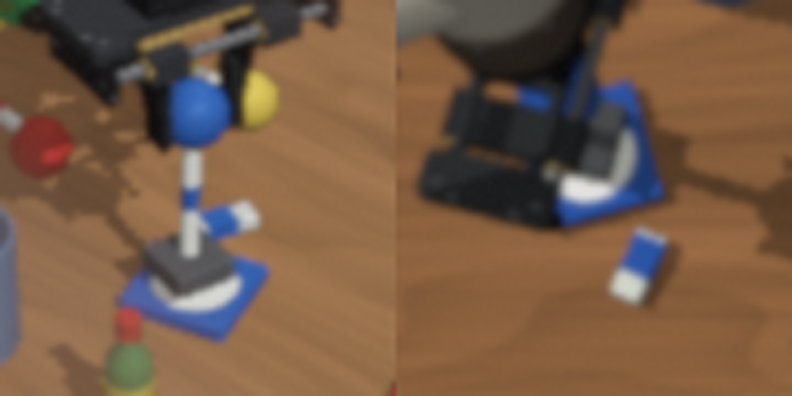

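Blue hovers plumb just above its plinth (foot ~(190,262), disc ~(195,285) in the left crop). Lowering.

Request:
{"api": "play_rows", "payload": {"commands": [{"fingers":1,"tx":0.006,"ty":0.001,"tz":0,"ax":0,"ay":0,"az":0},{"fingers":1,"tx":0.01,"ty":0.001,"tz":0,"ax":0,"ay":0,"az":0},{"fingers":1,"tx":0.013,"ty":0.001,"tz":0,"ax":0,"ay":0,"az":0},{"fingers":1,"tx":0.015,"ty":0.001,"tz":0,"ax":0,"ay":0,"az":0},{"fingers":1,"tx":0.015,"ty":0.001,"tz":0,"ax":0,"ay":0,"az":0}]}}

```text
time_s: 17.53
tcp_pos: [0.6446, 0.0635, 0.1177]
ee_rot: [[0.001, -0.965, 0.262], [0.0, 0.262, 0.965], [-1.0, -0.001, 0.0]]
wrist_force: [-2.1, 1.5, 0.8]
gripper_width: 0.534
```

Request:
{"api": "play_rows", "payload": {"commands": [{"fingers":1,"tx":0.001,"ty":0,"tz":0,"ax":0,"ay":0,"az":0},{"fingers":1,"tx":0.002,"ty":0,"tz":0,"ax":0,"ay":0,"az":0},{"fingers":1,"tx":0.002,"ty":0,"tz":0,"ax":0,"ay":0,"az":0},{"fingers":1,"tx":0.002,"ty":0,"tz":0,"ax":0,"ay":0,"az":0}]}}

```text
time_s: 17.87
tcp_pos: [0.645, 0.0637, 0.1175]
ee_rot: [[0.002, -0.965, 0.262], [0.0, 0.262, 0.965], [-1.0, -0.002, 0.001]]
wrist_force: [-3.5, 1.7, 6.9]
gripper_width: 0.539
```

```bash
python3 - <<'E'
from h import *
s=st();plan(.6440,.0640,.117,164.8,s)
E
```

```text
t 17.8667 p [0.645  0.0637 0.1175] yaw 164.8 down [ 0.002  0.    -1.   ] w 0.5391 F [-3.5  1.7  6.9] j [ 20.  28.  -3.   0. -58. -35.]
call 1 {'tx': 0.0006, 'ty': 0.0014, 'tz': -0.0, 'ax': 0.0001, 'ay': 0.0003, 'az': 0.0006}
```

Request:
{"api": "play_rows", "payload": {"commands": [{"fingers":-0.07,"tx":0,"ty":0,"tz":0,"ax":0,"ay":0,"az":0},{"fingers":-0.1,"tx":0,"ty":0,"tz":0,"ax":0,"ay":0,"az":0},{"fingers":-0.13,"tx":0,"ty":0,"tz":0,"ax":0,"ay":0,"az":0},{"fingers":-1,"tx":0,"ty":0,"tz":0,"ax":0,"ay":0,"az":0},{"fingers":-1,"tx":0,"ty":0,"tz":0,"ax":0,"ay":0,"az":0}]}}

```text
time_s: 18.28
tcp_pos: [0.645, 0.0633, 0.1154]
ee_rot: [[0.001, -0.965, 0.262], [0.0, 0.262, 0.965], [-1.0, -0.001, 0.0]]
wrist_force: [0.7, -0.7, 0.6]
gripper_width: 0.643
```

Request:
{"api": "play_rows", "payload": {"commands": [{"fingers":-1,"tx":0,"ty":0,"tz":0,"ax":0,"ay":0,"az":0},{"fingers":-1,"tx":0,"ty":0,"tz":0,"ax":0,"ay":0,"az":0},{"fingers":-1,"tx":0,"ty":0,"tz":0,"ax":0,"ay":0,"az":0},{"fingers":-1,"tx":0,"ty":0,"tz":0,"ax":0,"ay":0,"az":0},{"fingers":-1,"tx":0,"ty":0,"tz":0,"ax":0,"ay":0,"az":0}]}}

```text
time_s: 18.7
tcp_pos: [0.6444, 0.0633, 0.1151]
ee_rot: [[-0.0, -0.965, 0.262], [-0.0, 0.262, 0.965], [-1.0, 0.0, -0.0]]
wrist_force: [-0.6, 0.6, -0.1]
gripper_width: 0.97
```

Request:
{"api": "play_rows", "payload": {"commands": [{"fingers":-1,"tx":-0.03,"ty":0,"tz":0,"ax":0,"ay":0,"az":0},{"fingers":-1,"tx":-0.07,"ty":0,"tz":0,"ax":0,"ay":0,"az":0},{"fingers":-1,"tx":-0.12,"ty":0,"tz":0,"ax":0,"ay":0,"az":0},{"fingers":-1,"tx":-0.16,"ty":0,"tz":0,"ax":0,"ay":0,"az":0},{"fingers":-1,"tx":-0.18,"ty":0,"tz":0,"ax":0,"ay":0,"az":0}]}}

```text
time_s: 19.12
tcp_pos: [0.6462, 0.0634, 0.2556]
ee_rot: [[0.008, -0.965, 0.262], [0.001, 0.262, 0.965], [-1.0, -0.007, 0.003]]
wrist_force: [0.4, 0.1, 0.1]
gripper_width: 1.001
```

```bash
python3 - <<'E'
from h import *
s=st()
# yellow next
plan(.4582,-.0454,.12,176.9,s)
q=viewer.capture('scene');b2,a2,_=blob(mask(q,(100,110,50),(125,255,255)),proj(q,[[.6434,.0627,.142]])[0],20);print(a2,toplane(q,b2,.142))
tilt2(np.array([.6434,.0627,.142]),74.8,q)
E
```

```text
t 19.1167 p [0.6462 0.0634 0.2556] yaw 164.8 down [ 0.008  0.001 -1.   ] w 1.0014 F [0.4 0.1 0.1] j [ 20.  23.   8.   0. -75. -35.]
call 1 {'tx': 0.0894, 'ty': 0.1026, 'tz': -0.1031, 'ax': -0.0336, 'ay': 0.0003, 'az': 0.0012}
call 2 {'tx': 0.0899, 'ty': 0.1125, 'tz': -0.0916, 'ax': -0.0336, 'ay': 0.0003, 'az': 0.0012}
179 [[0.64633997 0.06154331 0.142     ]]
best [(210, 2, -2), (210, 0, 0), (208, 4, -2), (208, -2, 2), (207, 6, -4), (207, 2, 0)] mean e,a [ 2.3 -1.4]
```

Blue stands within ~3 mm of its middle, upright. Next is yellow.

Request:
{"api": "play_rows", "payload": {"commands": [{"fingers":-1,"tx":0.04,"ty":0.1026,"tz":-0.1031,"ax":-0.0336,"ay":0,"az":0},{"fingers":-1,"tx":0.04,"ty":0.1026,"tz":-0.1031,"ax":-0.0336,"ay":0,"az":0},{"fingers":-1,"tx":0.04,"ty":0.1026,"tz":-0.1031,"ax":-0.0336,"ay":0,"az":0},{"fingers":-1,"tx":0.04,"ty":0.1026,"tz":-0.1031,"ax":-0.0336,"ay":0,"az":0}]}}

```text
time_s: 19.5
tcp_pos: [0.5434, 0.0065, 0.2183]
ee_rot: [[-0.008, -0.987, 0.161], [-0.0, 0.161, 0.987], [-1.0, 0.007, -0.002]]
wrist_force: [0.4, 0.3, -0.8]
gripper_width: 0.997
```

Request:
{"api": "play_rows", "payload": {"commands": [{"fingers":-1,"tx":0.13,"ty":0.1125,"tz":-0.0916,"ax":-0.0336,"ay":0,"az":0},{"fingers":-1,"tx":0.13,"ty":0.1125,"tz":-0.0916,"ax":-0.0336,"ay":0,"az":0},{"fingers":-1,"tx":0.13,"ty":0.1125,"tz":-0.0916,"ax":-0.0336,"ay":0,"az":0},{"fingers":-1,"tx":0.13,"ty":0.1125,"tz":-0.0916,"ax":-0.0336,"ay":0,"az":0},{"fingers":-1,"tx":0.13,"ty":0.1125,"tz":-0.0916,"ax":-0.0336,"ay":0,"az":0}]}}

```text
time_s: 19.92
tcp_pos: [0.4498, -0.0471, 0.1195]
ee_rot: [[-0.009, -0.998, 0.057], [-0.001, 0.057, 0.998], [-1.0, 0.009, -0.001]]
wrist_force: [0.3, 0.4, -0.0]
gripper_width: 1.001
```

Request:
{"api": "play_rows", "payload": {"commands": [{"fingers":-1,"tx":0,"ty":0,"tz":0,"ax":0,"ay":0,"az":0},{"fingers":-1,"tx":0,"ty":0,"tz":0,"ax":0,"ay":0,"az":0},{"fingers":-1,"tx":0,"ty":0,"tz":0,"ax":0,"ay":0,"az":0}]}}

```text
time_s: 20.17
tcp_pos: [0.4578, -0.0448, 0.1239]
ee_rot: [[0.003, -0.999, 0.053], [0.0, 0.053, 0.999], [-1.0, -0.003, 0.001]]
wrist_force: [-0.4, 0.3, -0.2]
gripper_width: 0.999
```

```bash
python3 - <<'E'
from h import *
s=st()
q=viewer.capture('scene')
for hsvr in [((19,110,90),(32,255,255)),((16,100,60),(34,255,255))]:
  b2,a2,_=blob(mask(q,*hsvr),proj(q,[[.4582,-.0454,.024]])[0],13);print(b2,a2,toplane(q,b2,.024))
plan(.4582,-.0454,.018,176.9,s)
E
```

```text
t 20.1667 p [ 0.4578 -0.0448  0.1239] yaw 176.9 down [ 0.003  0.    -1.   ] w 0.9985 F [-0.4  0.3 -0.2] j [ 15.  11. -29.   0. -50. -18.]
[296.19205298 217.03311258] 151 [[ 0.45595627 -0.04609749  0.024     ]]
[296.46022727 216.96022727] 176 [[ 0.45498215 -0.04569903  0.024     ]]
call 1 {'tx': 0.1412, 'ty': -0.0001, 'tz': -0.0009, 'ax': 0.0002, 'ay': 0.0002, 'az': 0.001}
```

Request:
{"api": "play_rows", "payload": {"commands": [{"fingers":-1,"tx":0.05,"ty":0,"tz":-0.001,"ax":0,"ay":0,"az":0},{"fingers":-1,"tx":0.1,"ty":0,"tz":-0.001,"ax":0,"ay":0,"az":0},{"fingers":-1,"tx":0.135,"ty":0,"tz":-0.001,"ax":0,"ay":0,"az":0},{"fingers":-1,"tx":0.147,"ty":0,"tz":-0.001,"ax":0,"ay":0,"az":0},{"fingers":-1,"tx":0.15,"ty":0,"tz":-0.001,"ax":0,"ay":0,"az":0}]}}

```text
time_s: 20.63
tcp_pos: [0.4554, -0.0461, 0.0089]
ee_rot: [[-0.003, -0.999, 0.054], [-0.001, 0.054, 0.999], [-1.0, 0.003, -0.001]]
wrist_force: [-0.7, 0.5, 0.5]
gripper_width: 0.995
```

Request:
{"api": "play_rows", "payload": {"commands": [{"fingers":-1,"tx":0,"ty":0,"tz":0,"ax":0,"ay":0,"az":0},{"fingers":-1,"tx":0.002,"ty":0,"tz":0,"ax":0,"ay":0,"az":0},{"fingers":-1,"tx":0.004,"ty":0,"tz":0,"ax":0,"ay":0,"az":0},{"fingers":-1,"tx":0.005,"ty":0,"tz":0,"ax":0,"ay":0,"az":0},{"fingers":-1,"tx":0.005,"ty":0,"tz":0,"ax":0,"ay":0,"az":0}]}}

```text
time_s: 21.05
tcp_pos: [0.4562, -0.0461, 0.0073]
ee_rot: [[0.002, -0.999, 0.054], [0.0, 0.054, 0.999], [-1.0, -0.002, 0.001]]
wrist_force: [0.1, 0.5, -0.4]
gripper_width: 1.0
```

Request:
{"api": "play_rows", "payload": {"commands": [{"fingers":-1,"tx":0.001,"ty":0,"tz":0,"ax":0,"ay":0,"az":0},{"fingers":-1,"tx":0.002,"ty":0,"tz":0,"ax":0,"ay":0,"az":0},{"fingers":-1,"tx":0.003,"ty":0,"tz":0,"ax":0,"ay":0,"az":0},{"fingers":-1,"tx":0.003,"ty":0,"tz":0,"ax":0,"ay":0,"az":0}]}}

```text
time_s: 21.38
tcp_pos: [0.4556, -0.0462, 0.0042]
ee_rot: [[-0.0, -0.999, 0.054], [-0.0, 0.054, 0.999], [-1.0, 0.0, -0.0]]
wrist_force: [-0.2, -0.2, -0.1]
gripper_width: 0.998
```

Request:
{"api": "play_rows", "payload": {"commands": [{"fingers":-1,"tx":0.001,"ty":-0.002,"tz":0,"ax":0,"ay":0,"az":0},{"fingers":-1,"tx":0.003,"ty":-0.002,"tz":0,"ax":0,"ay":0,"az":0},{"fingers":1,"tx":0.003,"ty":-0.002,"tz":0,"ax":0,"ay":0,"az":0},{"fingers":1,"tx":0.003,"ty":-0.002,"tz":0,"ax":0,"ay":0,"az":0},{"fingers":1,"tx":0.003,"ty":-0.002,"tz":0,"ax":0,"ay":0,"az":0}]}}

```text
time_s: 21.8
tcp_pos: [0.4571, -0.0463, 0.0019]
ee_rot: [[-0.0, -0.999, 0.054], [-0.0, 0.054, 0.999], [-1.0, 0.0, -0.0]]
wrist_force: [-1.1, 0.5, -0.4]
gripper_width: 0.853
```

Request:
{"api": "play_rows", "payload": {"commands": [{"fingers":1,"tx":0,"ty":0,"tz":0,"ax":0,"ay":0,"az":0},{"fingers":1,"tx":0,"ty":0,"tz":0,"ax":0,"ay":0,"az":0},{"fingers":1,"tx":0,"ty":0,"tz":0,"ax":0,"ay":0,"az":0},{"fingers":1,"tx":0,"ty":0,"tz":0,"ax":0,"ay":0,"az":0},{"fingers":1,"tx":0,"ty":0,"tz":0,"ax":0,"ay":0,"az":0}]}}

```text
time_s: 22.22
tcp_pos: [0.4573, -0.0462, 0.0021]
ee_rot: [[0.0, -0.999, 0.054], [0.0, 0.054, 0.999], [-1.0, -0.0, 0.0]]
wrist_force: [1.1, 1.6, -0.3]
gripper_width: 0.535
```

Request:
{"api": "play_rows", "payload": {"commands": [{"fingers":1,"tx":0,"ty":0,"tz":0,"ax":0,"ay":0,"az":0},{"fingers":1,"tx":0,"ty":0,"tz":0,"ax":0,"ay":0,"az":0},{"fingers":1,"tx":0,"ty":0,"tz":0,"ax":0,"ay":0,"az":0},{"fingers":1,"tx":0,"ty":0,"tz":0,"ax":0,"ay":0,"az":0}]}}

```text
time_s: 22.55
tcp_pos: [0.4573, -0.0462, 0.0021]
ee_rot: [[0.0, -0.999, 0.054], [0.0, 0.054, 0.999], [-1.0, -0.0, 0.0]]
wrist_force: [0.2, 0.2, 0.2]
gripper_width: 0.533
```

Request:
{"api": "play_rows", "payload": {"commands": [{"fingers":1,"tx":-0.02,"ty":0,"tz":0,"ax":0,"ay":0,"az":0},{"fingers":1,"tx":-0.05,"ty":0,"tz":0,"ax":0,"ay":0,"az":0},{"fingers":1,"tx":-0.08,"ty":0,"tz":0,"ax":0,"ay":0,"az":0},{"fingers":1,"tx":-0.12,"ty":0,"tz":0,"ax":0,"ay":0,"az":0},{"fingers":1,"tx":-0.16,"ty":0,"tz":0,"ax":0,"ay":0,"az":0}]}}

```text
time_s: 22.97
tcp_pos: [0.4549, -0.0467, 0.1218]
ee_rot: [[-0.005, -0.998, 0.055], [-0.0, 0.055, 0.998], [-1.0, 0.005, -0.001]]
wrist_force: [0.3, -0.4, -6.2]
gripper_width: 0.536
```

Request:
{"api": "play_rows", "payload": {"commands": [{"fingers":1,"tx":-0.03,"ty":0,"tz":0,"ax":0,"ay":0,"az":0},{"fingers":1,"tx":-0.05,"ty":0,"tz":0,"ax":0,"ay":0,"az":0},{"fingers":1,"tx":-0.06,"ty":0,"tz":0,"ax":0,"ay":0,"az":0},{"fingers":1,"tx":-0.06,"ty":0,"tz":0,"ax":0,"ay":0,"az":0},{"fingers":1,"tx":-0.06,"ty":0,"tz":0,"ax":0,"ay":0,"az":0}]}}

```text
time_s: 23.38
tcp_pos: [0.4558, -0.0465, 0.1658]
ee_rot: [[-0.003, -0.998, 0.055], [-0.0, 0.055, 0.998], [-1.0, 0.003, -0.0]]
wrist_force: [0.2, -0.5, -4.4]
gripper_width: 0.536
```

```bash
python3 - <<'E'
from h import *
s=st();T=s['tcp_pos']+[0,0,.024]
p=viewer.capture('scene');tilt(T,86.9,p);tilt2(T,86.9,p)
E
```

```text
t 23.3833 p [ 0.4558 -0.0465  0.1658] yaw 176.9 down [-0.003 -0.    -1.   ] w 0.5356 F [ 0.2 -0.5 -4.4] j [ 15.   8. -26.  -0. -56. -18.]
pole score [(-24, 41), (-21, 63), (-18, 99), (-15, 155), (-12, 187), (-9, 193), (-6, 184), (-3, 138), (0, 83), (3, 48)] [297.2 174.8]
best [(191, -8, -2), (190, -4, -6), (190, -6, -4), (189, -2, -8), (189, -4, -8), (189, -6, -6)] mean e,a [-3.3 -7. ]
```

Request:
{"api": "play_rows", "payload": {"commands": [{"fingers":0,"tx":0,"ty":0,"tz":0,"ax":0,"ay":0,"az":0},{"fingers":-0.06,"tx":0,"ty":0,"tz":0,"ax":0,"ay":0,"az":0},{"fingers":-0.075,"tx":0,"ty":0,"tz":0,"ax":0,"ay":0,"az":0},{"fingers":-0.08,"tx":0,"ty":0,"tz":0,"ax":0,"ay":0,"az":0},{"fingers":-0.085,"tx":0,"ty":0,"tz":0,"ax":0,"ay":0,"az":0}]}}

```text
time_s: 23.85
tcp_pos: [0.4571, -0.0462, 0.1667]
ee_rot: [[-0.001, -0.999, 0.054], [-0.0, 0.054, 0.999], [-1.0, 0.001, -0.0]]
wrist_force: [-0.8, 0.5, -3.3]
gripper_width: 0.543
```

```bash
python3 - <<'E'
from h import *
s=st();T=s['tcp_pos']+[0,0,.024]
p=viewer.capture('scene');tilt(T,86.9,p);tilt2(T,86.9,p)
E
```

```text
t 23.85 p [ 0.4571 -0.0462  0.1667] yaw 176.9 down [-0.001 -0.    -1.   ] w 0.5433 F [-0.8  0.5 -3.3] j [ 15.   8. -26.  -0. -56. -18.]
pole score [(-24, 48), (-21, 71), (-18, 111), (-15, 165), (-12, 191), (-9, 194), (-6, 180), (-3, 130), (0, 77), (3, 47)] [297.  174.7]
best [(194, -2, -8), (194, -4, -6), (194, -4, -8), (194, -6, -4), (194, -6, -6), (193, 0, -10)] mean e,a [-3.4 -7.2]
```

Request:
{"api": "play_rows", "payload": {"commands": [{"fingers":-0.088,"tx":0,"ty":0,"tz":0,"ax":0,"ay":0,"az":0},{"fingers":-0.09,"tx":0,"ty":0,"tz":0,"ax":0,"ay":0,"az":0},{"fingers":-0.09,"tx":0,"ty":0,"tz":0,"ax":0,"ay":0,"az":0}]}}

```text
time_s: 24.15
tcp_pos: [0.4571, -0.0463, 0.1671]
ee_rot: [[0.0, -0.999, 0.054], [-0.0, 0.054, 0.999], [-1.0, -0.0, -0.0]]
wrist_force: [0.1, -0.6, -4.1]
gripper_width: 0.544
```

```bash
python3 - <<'E'
from h import *
s=st();T=s['tcp_pos']+[0,0,.024]
p=viewer.capture('scene');tilt(T,86.9,p);tilt2(T,86.9,p)
E
```

```text
t 24.15 p [ 0.4571 -0.0463  0.1671] yaw 176.9 down [ 0. -0. -1.] w 0.5441 F [ 0.1 -0.6 -4.1] j [ 15.   8. -26.   0. -56. -18.]
pole score [(-9, 48), (-6, 78), (-3, 132), (0, 178), (3, 184), (6, 171), (9, 126), (12, 68)] [297.  174.6]
best [(177, 2, 0), (177, 0, 2), (177, -2, 4), (177, -2, 2), (177, -4, 4), (176, -4, 6)] mean e,a [-3.8  5. ]
```

Request:
{"api": "play_rows", "payload": {"commands": [{"fingers":0.3,"tx":0,"ty":0,"tz":0,"ax":0,"ay":0,"az":0},{"fingers":1,"tx":0,"ty":0,"tz":0,"ax":0,"ay":0,"az":0},{"fingers":1,"tx":0,"ty":0,"tz":0,"ax":0,"ay":0,"az":0},{"fingers":1,"tx":0,"ty":0,"tz":0,"ax":0,"ay":0,"az":0}]}}

```text
time_s: 24.53
tcp_pos: [0.4571, -0.0463, 0.1671]
ee_rot: [[-0.0, -0.999, 0.054], [-0.0, 0.054, 0.999], [-1.0, 0.0, -0.0]]
wrist_force: [-1.1, -0.7, -3.9]
gripper_width: 0.537
```

```bash
python3 - <<'E'
from h import *
s=st();T=s['tcp_pos']+[0,0,.024]
p=viewer.capture('scene');tilt(T,86.9,p);tilt2(T,86.9,p)
b,a,m=blob(mask(p,(19,110,90),(32,255,255)),proj(p,[T])[0],12);print(b,a,proj(p,[T]));print(cv2.boundingRect(m))
plan(.4748,.4083,.24,176.9,s)
E
```

```text
t 24.5333 p [ 0.4571 -0.0463  0.1671] yaw 176.9 down [-0. -0. -1.] w 0.537 F [-1.1 -0.7 -3.9] j [ 15.   8. -26.   0. -56. -18.]
pole score [(-9, 55), (-6, 101), (-3, 156), (0, 184), (3, 184), (6, 153), (9, 90), (12, 42)] [297.  174.6]
best [(178, -2, 2), (177, 2, 0), (177, 0, 2), (177, -2, 4), (177, -4, 4), (176, -6, 6)] mean e,a [-1.3  2.4]
[298.8       175.5862069] 145 [[296.98542667 174.5907968 ]]
(294, 169, 12, 15)
call 1 {'tx': -0.0324, 'ty': 0.0031, 'tz': 0.2022, 'ax': -0.0, 'ay': -0.0, 'az': -0.0}
call 2 {'tx': -0.0324, 'ty': 0.0031, 'tz': 0.2022, 'ax': -0.0, 'ay': -0.0, 'az': -0.0}
call 3 {'tx': -0.0324, 'ty': 0.0031, 'tz': 0.2022, 'ax': -0.0, 'ay': -0.0, 'az': -0.0}
```

Yellow plumb. Carrying it to the yellow plinth.

Request:
{"api": "play_rows", "payload": {"commands": [{"fingers":1,"tx":-0.02,"ty":0,"tz":0.015,"ax":0,"ay":0,"az":0},{"fingers":1,"tx":-0.04,"ty":0,"tz":0.045,"ax":0,"ay":0,"az":0},{"fingers":1,"tx":-0.06,"ty":0.001,"tz":0.085,"ax":0,"ay":0,"az":0},{"fingers":1,"tx":-0.08,"ty":0.002,"tz":0.13,"ax":0,"ay":0,"az":0},{"fingers":1,"tx":-0.08,"ty":0.003,"tz":0.175,"ax":0,"ay":0,"az":0}]}}

```text
time_s: 25.0
tcp_pos: [0.4639, 0.0866, 0.2306]
ee_rot: [[0.007, -0.998, 0.055], [0.002, 0.055, 0.999], [-1.0, -0.007, 0.003]]
wrist_force: [2.5, -0.2, -2.5]
gripper_width: 0.537
```

Request:
{"api": "play_rows", "payload": {"commands": [{"fingers":1,"tx":0,"ty":0.001,"tz":0.045,"ax":0,"ay":0,"az":0},{"fingers":1,"tx":0,"ty":0.002,"tz":0.09,"ax":0,"ay":0,"az":0},{"fingers":1,"tx":0,"ty":0.003,"tz":0.135,"ax":0,"ay":0,"az":0},{"fingers":1,"tx":0,"ty":0.004,"tz":0.18,"ax":0,"ay":0,"az":0},{"fingers":1,"tx":0,"ty":0.004,"tz":0.225,"ax":0,"ay":0,"az":0}]}}

```text
time_s: 25.42
tcp_pos: [0.4677, 0.2553, 0.227]
ee_rot: [[-0.0, -0.999, 0.054], [0.0, 0.054, 0.999], [-1.0, 0.0, 0.0]]
wrist_force: [0.4, -1.0, -3.9]
gripper_width: 0.535
```

Request:
{"api": "play_rows", "payload": {"commands": [{"fingers":1,"tx":0,"ty":0.001,"tz":0.045,"ax":0,"ay":0,"az":0},{"fingers":1,"tx":0,"ty":0.002,"tz":0.09,"ax":0,"ay":0,"az":0},{"fingers":1,"tx":0,"ty":0.002,"tz":0.13,"ax":0,"ay":0,"az":0},{"fingers":1,"tx":0,"ty":0.003,"tz":0.165,"ax":0,"ay":0,"az":0},{"fingers":1,"tx":0,"ty":0.003,"tz":0.19,"ax":0,"ay":0,"az":0}]}}

```text
time_s: 25.83
tcp_pos: [0.4734, 0.3986, 0.2262]
ee_rot: [[-0.0, -0.999, 0.053], [0.0, 0.053, 0.999], [-1.0, 0.0, 0.0]]
wrist_force: [0.3, 0.2, -4.2]
gripper_width: 0.538
```

Request:
{"api": "play_rows", "payload": {"commands": [{"fingers":1,"tx":0,"ty":0,"tz":0.008,"ax":0,"ay":0,"az":0},{"fingers":1,"tx":0,"ty":0,"tz":0.012,"ax":0,"ay":0,"az":0},{"fingers":1,"tx":0,"ty":0,"tz":0.012,"ax":0,"ay":0,"az":0},{"fingers":1,"tx":0,"ty":0,"tz":0.012,"ax":0,"ay":0,"az":0},{"fingers":1,"tx":0,"ty":0,"tz":0.012,"ax":0,"ay":0,"az":0}]}}

```text
time_s: 26.25
tcp_pos: [0.4742, 0.4039, 0.2272]
ee_rot: [[-0.0, -0.998, 0.055], [-0.0, 0.055, 0.998], [-1.0, 0.0, -0.0]]
wrist_force: [-0.1, 0.2, -3.4]
gripper_width: 0.54
```

```bash
python3 - <<'E'
from h import *
s=st();T=s['tcp_pos']+[0,0,.024]
p=viewer.capture('scene');tilt(T,86.9,p);tilt2(T,86.9,p)
b,a,m=blob(mask(p,(19,110,90),(32,255,255)),proj(p,[T])[0],15);print(b,a,proj(p,[T]));print(cv2.boundingRect(m))
q=viewer.capture('top');w,wa,_=blob(mask(p,(0,0,120),(180,70,255)),proj(p,[[.4748,.4083,.012]])[0],16);print('disc scene',wa,toplane(p,w,.012))
plan(.4748,.4083,.13,176.9,s)
E
```

```text
t 26.25 p [0.4742 0.4039 0.2272] yaw 176.8 down [-0. -0. -1.] w 0.5399 F [-0.1  0.2 -3.4] j [ 55.  21.   2.   0. -70. -58.]
pole score [(-9, 48), (-6, 78), (-3, 145), (0, 189), (3, 178), (6, 103), (9, 48)] [427.6 211.6]
best [(181, -2, 2), (181, -4, 4), (180, -6, 6), (179, 0, 0), (178, -4, 2), (178, -6, 4)] mean e,a [-4.3  3.4]
[431.61490683 214.09937888] 161 [[427.60332839 211.57540123]]
(426, 205, 12, 18)
disc scene 275 [[0.47530839 0.4086415  0.012     ]]
call 1 {'tx': 0.1296, 'ty': -0.0005, 'tz': 0.006, 'ax': -0.0004, 'ay': -0.0001, 'az': -0.0}
```

Request:
{"api": "play_rows", "payload": {"commands": [{"fingers":1,"tx":0.03,"ty":-0.0005,"tz":0.0045,"ax":0,"ay":0,"az":0},{"fingers":1,"tx":0.07,"ty":-0.0005,"tz":0.0045,"ax":0,"ay":0,"az":0},{"fingers":1,"tx":0.105,"ty":-0.0005,"tz":0.0045,"ax":0,"ay":0,"az":0},{"fingers":1,"tx":0.12,"ty":-0.0005,"tz":0.0045,"ax":0,"ay":0,"az":0},{"fingers":1,"tx":0.125,"ty":-0.0005,"tz":0.0045,"ax":0,"ay":0,"az":0}]}}

```text
time_s: 26.77
tcp_pos: [0.4737, 0.4064, 0.1307]
ee_rot: [[-0.004, -0.998, 0.055], [-0.005, 0.055, 0.998], [-1.0, 0.003, -0.005]]
wrist_force: [-0.8, 0.2, -4.1]
gripper_width: 0.536
```

Request:
{"api": "play_rows", "payload": {"commands": [{"fingers":1,"tx":0,"ty":0,"tz":0,"ax":0,"ay":0,"az":0},{"fingers":1,"tx":0,"ty":0,"tz":0,"ax":0,"ay":0,"az":0},{"fingers":1,"tx":0.004,"ty":0,"tz":0,"ax":0,"ay":0,"az":0},{"fingers":1,"tx":0.007,"ty":0,"tz":0,"ax":0,"ay":0,"az":0},{"fingers":1,"tx":0.007,"ty":0,"tz":0,"ax":0,"ay":0,"az":0}]}}

```text
time_s: 27.18
tcp_pos: [0.4748, 0.4085, 0.1285]
ee_rot: [[0.0, -0.999, 0.054], [0.001, 0.054, 0.999], [-1.0, -0.0, 0.001]]
wrist_force: [-0.1, -1.1, -3.8]
gripper_width: 0.533
```

```bash
python3 - <<'E'
from h import *
s=st();T=s['tcp_pos']+[0,0,.022]
p=viewer.capture('scene');tilt2(T,86.9,p)
# pole base (z=.030 above) expected for centre of plinth vs found pole
c=np.array([.4748,.4083,0]);print('ideal foot-top centre px',proj(p,[c+[0,0,T[2]-.112]]),'pole mid ideal',proj(p,[c+[0,0,T[2]-.07]]))
w=mask(p,(0,0,110),(180,75,255));u=proj(p,[c+[0,0,T[2]-.08]])[0];y=int(round(u[1]))
for yy in range(y-3,y+4): print(yy,np.nonzero(w[yy,int(u[0])-12:int(u[0])+12])[0]+int(u[0])-12)
plan(.4748,.4075,.119,176.9,s)
E
```

```text
t 27.1833 p [0.4748 0.4085 0.1285] yaw 176.9 down [ 0.     0.001 -1.   ] w 0.533 F [-0.1 -1.1 -3.8] j [ 55.  26.  -6.  -0. -58. -59.]
best [(179, -2, 2), (179, -4, 4), (179, -6, 6), (178, -2, 4), (177, 0, 2), (177, 0, 0)] mean e,a [-2.4  3.1]
ideal foot-top centre px [[414.58020302 275.20051157]] pole mid ideal [[417.23708049 263.77827521]]
264 []
265 []
266 []
267 [414 415 416]
268 [413 414 415 416 417 418]
269 [410 411 412 413 414 415 416 417]
270 [413 414 415 416 417]
call 1 {'tx': 0.0127, 'ty': -0.0001, 'tz': -0.0013, 'ax': -0.0001, 'ay': 0.0003, 'az': 0.0001}
```

Request:
{"api": "play_rows", "payload": {"commands": [{"fingers":1,"tx":0.004,"ty":0,"tz":-0.0005,"ax":0,"ay":0,"az":0},{"fingers":1,"tx":0.007,"ty":0,"tz":-0.0005,"ax":0,"ay":0,"az":0},{"fingers":1,"tx":0.009,"ty":0,"tz":-0.0005,"ax":0,"ay":0,"az":0},{"fingers":1,"tx":0.009,"ty":0,"tz":-0.0005,"ax":0,"ay":0,"az":0},{"fingers":1,"tx":0.009,"ty":0,"tz":-0.0005,"ax":0,"ay":0,"az":0}]}}

```text
time_s: 27.65
tcp_pos: [0.4753, 0.4085, 0.1237]
ee_rot: [[0.002, -0.999, 0.053], [0.002, 0.053, 0.999], [-1.0, -0.002, 0.002]]
wrist_force: [-2.2, -0.3, 5.7]
gripper_width: 0.536
```

Request:
{"api": "play_rows", "payload": {"commands": [{"fingers":1,"tx":0.001,"ty":0,"tz":0,"ax":0,"ay":0,"az":0},{"fingers":1,"tx":0.002,"ty":0,"tz":0,"ax":0,"ay":0,"az":0},{"fingers":1,"tx":0.002,"ty":0,"tz":0,"ax":0,"ay":0,"az":0}]}}

```text
time_s: 27.9
tcp_pos: [0.4756, 0.4087, 0.1236]
ee_rot: [[0.003, -0.999, 0.053], [0.002, 0.053, 0.999], [-1.0, -0.003, 0.002]]
wrist_force: [-3.1, -1.2, 9.5]
gripper_width: 0.533
```

Request:
{"api": "play_rows", "payload": {"commands": [{"fingers":1,"tx":0.001,"ty":0,"tz":0,"ax":0,"ay":0,"az":0},{"fingers":1,"tx":0.002,"ty":0,"tz":0,"ax":0,"ay":0,"az":0},{"fingers":1,"tx":0.002,"ty":0,"tz":0,"ax":0,"ay":0,"az":0}]}}

```text
time_s: 28.15
tcp_pos: [0.4758, 0.409, 0.1236]
ee_rot: [[0.004, -0.999, 0.053], [0.003, 0.053, 0.999], [-1.0, -0.004, 0.003]]
wrist_force: [-5.2, -2.8, 15.0]
gripper_width: 0.535
```

Contact is firm. Releasing and going straight up.

Request:
{"api": "play_rows", "payload": {"commands": [{"fingers":-0.07,"tx":-0.002,"ty":0,"tz":0,"ax":0,"ay":0,"az":0},{"fingers":-0.1,"tx":-0.002,"ty":0,"tz":0,"ax":0,"ay":0,"az":0},{"fingers":-0.13,"tx":-0.002,"ty":0,"tz":0,"ax":0,"ay":0,"az":0},{"fingers":-1,"tx":-0.002,"ty":0,"tz":0,"ax":0,"ay":0,"az":0},{"fingers":-1,"tx":-0.002,"ty":0,"tz":0,"ax":0,"ay":0,"az":0}]}}

```text
time_s: 28.57
tcp_pos: [0.4749, 0.4082, 0.12]
ee_rot: [[0.001, -0.999, 0.054], [0.001, 0.054, 0.999], [-1.0, -0.001, 0.001]]
wrist_force: [-0.4, 0.4, 0.5]
gripper_width: 0.642
```

Request:
{"api": "play_rows", "payload": {"commands": [{"fingers":-1,"tx":0,"ty":0,"tz":0,"ax":0,"ay":0,"az":0},{"fingers":-1,"tx":0,"ty":0,"tz":0,"ax":0,"ay":0,"az":0},{"fingers":-1,"tx":0,"ty":0,"tz":0,"ax":0,"ay":0,"az":0},{"fingers":-1,"tx":0,"ty":0,"tz":0,"ax":0,"ay":0,"az":0},{"fingers":-1,"tx":0,"ty":0,"tz":0,"ax":0,"ay":0,"az":0}]}}

```text
time_s: 28.98
tcp_pos: [0.4747, 0.4079, 0.1196]
ee_rot: [[-0.0, -0.999, 0.054], [-0.0, 0.054, 0.999], [-1.0, 0.0, -0.0]]
wrist_force: [-0.2, -0.1, 0.0]
gripper_width: 0.974
```

Request:
{"api": "play_rows", "payload": {"commands": [{"fingers":-1,"tx":-0.03,"ty":0,"tz":0,"ax":0,"ay":0,"az":0},{"fingers":-1,"tx":-0.07,"ty":0,"tz":0,"ax":0,"ay":0,"az":0},{"fingers":-1,"tx":-0.12,"ty":0,"tz":0,"ax":0,"ay":0,"az":0},{"fingers":-1,"tx":-0.16,"ty":0,"tz":0,"ax":0,"ay":0,"az":0},{"fingers":-1,"tx":-0.18,"ty":0,"tz":0,"ax":0,"ay":0,"az":0}]}}

```text
time_s: 29.4
tcp_pos: [0.4761, 0.409, 0.26]
ee_rot: [[0.006, -0.999, 0.054], [0.005, 0.054, 0.999], [-1.0, -0.005, 0.006]]
wrist_force: [-0.5, -0.4, 0.7]
gripper_width: 1.001
```

```bash
python3 - <<'E'
from h import *
s=st()
q=viewer.capture('scene')
b2,a2,_=blob(mask(q,(19,110,90),(32,255,255)),proj(q,[[.4748,.4083,.142]])[0],16);print('yellow ball',a2,toplane(q,b2,.142));tilt2(np.array([.4748,.4083,.142]),86.9,q)
b2,a2,_=blob(mask(q,(100,110,50),(125,255,255)),proj(q,[[.6434,.0627,.142]])[0],16);print('blue ball',a2,toplane(q,b2,.142))
for lo,hi in (((0,150,60),(9,255,255)),):
  b2,a2,_=blob(mask(q,lo,hi),proj(q,[[.6134,-.1195,.024]])[0],16);print('red ball',a2,b2,toplane(q,b2,.024))
plan(.52,-.12,.26,168,s)
E
```

```text
t 29.4 p [0.4761 0.409  0.26  ] yaw 176.9 down [ 0.006  0.005 -1.   ] w 1.0007 F [-0.5 -0.4  0.7] j [ 55.  20.   5.   0. -74. -59.]
yellow ball 266 [[0.47408721 0.40443306 0.142     ]]
best [(190, 8, -4), (190, 4, -2), (189, 6, -2), (189, 2, 0), (188, 10, -6), (188, 4, 0)] mean e,a [ 4.7 -1.6]
blue ball 175 [[0.64699221 0.06170672 0.142     ]]
red ball 148 [249.35810811 227.77027027] [[ 0.6106609  -0.12087319  0.024     ]]
call 1 {'tx': -0.0011, 'ty': -0.0321, 'tz': -0.2337, 'ax': 0.0165, 'ay': 0.0006, 'az': 0.0005}
call 2 {'tx': -0.0007, 'ty': -0.0442, 'tz': -0.2317, 'ax': 0.0165, 'ay': 0.0006, 'az': 0.0005}
call 3 {'tx': -0.0004, 'ty': -0.0562, 'tz': -0.2291, 'ax': 0.0165, 'ay': 0.0006, 'az': 0.0005}
```

Request:
{"api": "play_rows", "payload": {"commands": [{"fingers":-1,"tx":0,"ty":-0.0321,"tz":-0.2337,"ax":0.0165,"ay":0,"az":0},{"fingers":-1,"tx":0,"ty":-0.0321,"tz":-0.2337,"ax":0.0165,"ay":0,"az":0},{"fingers":-1,"tx":0,"ty":-0.0321,"tz":-0.2337,"ax":0.0165,"ay":0,"az":0},{"fingers":-1,"tx":0,"ty":-0.0321,"tz":-0.2337,"ax":0.0165,"ay":0,"az":0},{"fingers":-1,"tx":0,"ty":-0.0321,"tz":-0.2337,"ax":0.0165,"ay":0,"az":0}]}}

```text
time_s: 29.87
tcp_pos: [0.4885, 0.2269, 0.255]
ee_rot: [[-0.001, -0.994, 0.109], [-0.001, 0.109, 0.994], [-1.0, 0.001, -0.001]]
wrist_force: [0.0, 0.1, -0.3]
gripper_width: 1.004
```

Request:
{"api": "play_rows", "payload": {"commands": [{"fingers":-1,"tx":0,"ty":-0.0442,"tz":-0.2317,"ax":0.0165,"ay":0,"az":0},{"fingers":-1,"tx":0,"ty":-0.0442,"tz":-0.2317,"ax":0.0165,"ay":0,"az":0},{"fingers":-1,"tx":0,"ty":-0.0442,"tz":-0.2317,"ax":0.0165,"ay":0,"az":0},{"fingers":-1,"tx":0,"ty":-0.0442,"tz":-0.2317,"ax":0.0165,"ay":0,"az":0},{"fingers":-1,"tx":0,"ty":-0.0442,"tz":-0.2317,"ax":0.0165,"ay":0,"az":0}]}}

```text
time_s: 30.28
tcp_pos: [0.5033, 0.0512, 0.2548]
ee_rot: [[-0.001, -0.987, 0.161], [-0.001, 0.161, 0.987], [-1.0, 0.0, -0.001]]
wrist_force: [0.0, -0.5, 0.2]
gripper_width: 1.002
```

Request:
{"api": "play_rows", "payload": {"commands": [{"fingers":-1,"tx":0,"ty":-0.0562,"tz":-0.2291,"ax":0.0165,"ay":0,"az":0},{"fingers":-1,"tx":0,"ty":-0.0562,"tz":-0.2291,"ax":0.0165,"ay":0,"az":0},{"fingers":-1,"tx":0,"ty":-0.0562,"tz":-0.2291,"ax":0.0165,"ay":0,"az":0},{"fingers":-1,"tx":0,"ty":-0.0562,"tz":-0.2291,"ax":0.0165,"ay":0,"az":0},{"fingers":-1,"tx":0,"ty":-0.0562,"tz":-0.2291,"ax":0.0165,"ay":0,"az":0}]}}

```text
time_s: 30.7
tcp_pos: [0.5184, -0.125, 0.2544]
ee_rot: [[-0.001, -0.977, 0.212], [-0.001, 0.212, 0.977], [-1.0, 0.0, -0.001]]
wrist_force: [-0.2, -0.1, 0.3]
gripper_width: 0.999
```

```bash
python3 - <<'E'
from h import *
s=st();plan(.612,-.120,.12,168,s)
E
```

```text
t 30.7 p [ 0.5184 -0.125   0.2544] yaw 167.7 down [-0.001 -0.001 -1.   ] w 0.9989 F [-0.2 -0.1  0.3] j [  4.  11.  -8.   0. -70. -16.]
call 1 {'tx': 0.1791, 'ty': -0.1206, 'tz': 0.0332, 'ax': -0.0015, 'ay': -0.0003, 'az': -0.0001}
```

Request:
{"api": "play_rows", "payload": {"commands": [{"fingers":-1,"tx":0.179,"ty":-0.1206,"tz":0.031,"ax":0,"ay":0,"az":0},{"fingers":-1,"tx":0.179,"ty":-0.1206,"tz":0.031,"ax":0,"ay":0,"az":0},{"fingers":-1,"tx":0.179,"ty":-0.1206,"tz":0.031,"ax":0,"ay":0,"az":0},{"fingers":-1,"tx":0.179,"ty":-0.1206,"tz":0.031,"ax":0,"ay":0,"az":0},{"fingers":-1,"tx":0.179,"ty":-0.1206,"tz":0.031,"ax":0,"ay":0,"az":0}]}}

```text
time_s: 31.12
tcp_pos: [0.6103, -0.1159, 0.1101]
ee_rot: [[-0.015, -0.978, 0.209], [0.001, 0.209, 0.978], [-1.0, 0.015, -0.002]]
wrist_force: [-0.9, 0.4, -2.4]
gripper_width: 1.001
```

Request:
{"api": "play_rows", "payload": {"commands": [{"fingers":-1,"tx":0,"ty":0,"tz":0,"ax":0,"ay":0,"az":0},{"fingers":-1,"tx":0,"ty":0,"tz":0,"ax":0,"ay":0,"az":0}]}}

```text
time_s: 31.28
tcp_pos: [0.6121, -0.1168, 0.1211]
ee_rot: [[0.001, -0.978, 0.207], [-0.0, 0.207, 0.978], [-1.0, -0.001, -0.0]]
wrist_force: [0.5, 0.1, 1.3]
gripper_width: 0.998
```

```bash
python3 - <<'E'
from h import *
s=st();plan(.612,-.120,.008,168,s)
E
```

```text
t 31.2833 p [ 0.6121 -0.1168  0.1211] yaw 168.0 down [ 0.001 -0.    -1.   ] w 0.9983 F [0.5 0.1 1.3] j [  4.  26.  -7.   0. -57. -16.]
call 1 {'tx': 0.1508, 'ty': -0.0007, 'tz': -0.0042, 'ax': 0.0002, 'ay': -0.0001, 'az': 0.0002}
```

Request:
{"api": "play_rows", "payload": {"commands": [{"fingers":-1,"tx":0.05,"ty":0,"tz":-0.004,"ax":0,"ay":0,"az":0},{"fingers":-1,"tx":0.1,"ty":0,"tz":-0.004,"ax":0,"ay":0,"az":0},{"fingers":-1,"tx":0.13,"ty":0,"tz":-0.004,"ax":0,"ay":0,"az":0},{"fingers":-1,"tx":0.142,"ty":0,"tz":-0.004,"ax":0,"ay":0,"az":0},{"fingers":-1,"tx":0.147,"ty":0,"tz":-0.004,"ax":0,"ay":0,"az":0}]}}

```text
time_s: 31.7
tcp_pos: [0.6111, -0.1199, 0.0113]
ee_rot: [[0.001, -0.978, 0.208], [-0.0, 0.208, 0.978], [-1.0, -0.001, 0.0]]
wrist_force: [0.7, 1.0, -0.1]
gripper_width: 0.998
```

Request:
{"api": "play_rows", "payload": {"commands": [{"fingers":-1,"tx":0,"ty":0,"tz":0,"ax":0,"ay":0,"az":0},{"fingers":-1,"tx":0,"ty":0,"tz":0,"ax":0,"ay":0,"az":0},{"fingers":-1,"tx":0.003,"ty":0,"tz":0,"ax":0,"ay":0,"az":0},{"fingers":-1,"tx":0.006,"ty":0,"tz":0,"ax":0,"ay":0,"az":0},{"fingers":-1,"tx":0.006,"ty":0,"tz":0,"ax":0,"ay":0,"az":0}]}}

```text
time_s: 32.12
tcp_pos: [0.6113, -0.12, 0.0064]
ee_rot: [[0.001, -0.978, 0.208], [0.0, 0.208, 0.978], [-1.0, -0.001, 0.0]]
wrist_force: [0.4, -0.5, 0.0]
gripper_width: 1.001
```

```bash
python3 - <<'E'
from h import *
s=st();plan(.612,-.120,.0025,168,s)
E
```

```text
t 32.1167 p [ 0.6113 -0.12    0.0064] yaw 168.0 down [ 0.001  0.    -1.   ] w 1.0013 F [ 0.4 -0.5  0. ] j [  4.  34. -13.  -0. -43. -16.]
call 1 {'tx': 0.0052, 'ty': -0.0009, 'tz': 0.0001, 'ax': -0.0001, 'ay': 0.0001, 'az': 0.0003}
```

Request:
{"api": "play_rows", "payload": {"commands": [{"fingers":-1,"tx":0.002,"ty":0,"tz":0,"ax":0,"ay":0,"az":0},{"fingers":-1,"tx":0.005,"ty":0,"tz":0,"ax":0,"ay":0,"az":0},{"fingers":1,"tx":0.005,"ty":0,"tz":0,"ax":0,"ay":0,"az":0},{"fingers":1,"tx":0.005,"ty":0,"tz":0,"ax":0,"ay":0,"az":0},{"fingers":1,"tx":0.005,"ty":0,"tz":0,"ax":0,"ay":0,"az":0}]}}

```text
time_s: 32.53
tcp_pos: [0.611, -0.1201, 0.0019]
ee_rot: [[-0.0, -0.978, 0.208], [-0.0, 0.208, 0.978], [-1.0, 0.0, -0.0]]
wrist_force: [-0.5, 0.4, -0.1]
gripper_width: 0.852
```

Request:
{"api": "play_rows", "payload": {"commands": [{"fingers":1,"tx":0,"ty":0,"tz":0,"ax":0,"ay":0,"az":0},{"fingers":1,"tx":0,"ty":0,"tz":0,"ax":0,"ay":0,"az":0},{"fingers":1,"tx":0,"ty":0,"tz":0,"ax":0,"ay":0,"az":0},{"fingers":1,"tx":0,"ty":0,"tz":0,"ax":0,"ay":0,"az":0},{"fingers":1,"tx":0,"ty":0,"tz":0,"ax":0,"ay":0,"az":0}]}}

```text
time_s: 32.95
tcp_pos: [0.6113, -0.12, 0.0021]
ee_rot: [[0.001, -0.978, 0.208], [-0.0, 0.208, 0.978], [-1.0, -0.001, 0.0]]
wrist_force: [1.0, 0.2, -0.3]
gripper_width: 0.534
```

Request:
{"api": "play_rows", "payload": {"commands": [{"fingers":1,"tx":0,"ty":0,"tz":0,"ax":0,"ay":0,"az":0},{"fingers":1,"tx":0,"ty":0,"tz":0,"ax":0,"ay":0,"az":0},{"fingers":1,"tx":0,"ty":0,"tz":0,"ax":0,"ay":0,"az":0},{"fingers":1,"tx":0,"ty":0,"tz":0,"ax":0,"ay":0,"az":0}]}}

```text
time_s: 33.28
tcp_pos: [0.6113, -0.12, 0.0021]
ee_rot: [[0.001, -0.978, 0.208], [-0.0, 0.208, 0.978], [-1.0, -0.001, 0.0]]
wrist_force: [1.0, 0.8, 0.2]
gripper_width: 0.531
```

Request:
{"api": "play_rows", "payload": {"commands": [{"fingers":1,"tx":-0.02,"ty":0,"tz":0,"ax":0,"ay":0,"az":0},{"fingers":1,"tx":-0.05,"ty":0,"tz":0,"ax":0,"ay":0,"az":0},{"fingers":1,"tx":-0.08,"ty":0,"tz":0,"ax":0,"ay":0,"az":0},{"fingers":1,"tx":-0.12,"ty":0,"tz":0,"ax":0,"ay":0,"az":0},{"fingers":1,"tx":-0.16,"ty":0,"tz":0,"ax":0,"ay":0,"az":0}]}}

```text
time_s: 33.7
tcp_pos: [0.6087, -0.1202, 0.1211]
ee_rot: [[-0.006, -0.978, 0.209], [0.001, 0.209, 0.978], [-1.0, 0.006, -0.001]]
wrist_force: [0.1, -1.0, -5.8]
gripper_width: 0.541
```

Request:
{"api": "play_rows", "payload": {"commands": [{"fingers":1,"tx":-0.03,"ty":0,"tz":0,"ax":0,"ay":0,"az":0},{"fingers":1,"tx":-0.05,"ty":0,"tz":0,"ax":0,"ay":0,"az":0},{"fingers":1,"tx":-0.06,"ty":0,"tz":0,"ax":0,"ay":0,"az":0},{"fingers":1,"tx":-0.06,"ty":0,"tz":0,"ax":0,"ay":0,"az":0},{"fingers":1,"tx":-0.06,"ty":0,"tz":0,"ax":0,"ay":0,"az":0}]}}

```text
time_s: 34.12
tcp_pos: [0.6097, -0.1201, 0.1655]
ee_rot: [[-0.003, -0.978, 0.209], [0.0, 0.209, 0.978], [-1.0, 0.003, -0.0]]
wrist_force: [-0.6, -0.1, -4.4]
gripper_width: 0.539
```

```bash
python3 - <<'E'
from h import *
s=st();T=s['tcp_pos']+[0,0,.022]
p=viewer.capture('scene');tilt(T,78,p);tilt2(T,78,p)
E
```

```text
t 34.1167 p [ 0.6097 -0.1201  0.1655] yaw 167.9 down [-0.003  0.    -1.   ] w 0.5392 F [-0.6 -0.1 -4.4] j [  4.  24.  -4.  -0. -63. -16.]
pole score [(-30, 50), (-27, 63), (-24, 81), (-21, 108), (-18, 146), (-15, 178), (-12, 193), (-9, 194), (-6, 190), (-3, 178), (0, 148), (3, 108), (6, 74), (9, 54), (57, 73), (60, 93), (63, 50)] [247.7 185.2]
best [(196, -6, -8), (196, -8, -6), (195, -10, -4), (194, 2, -12), (194, 0, -10), (194, 0, -12)] mean e,a [-4.6 -7.8]
```

Request:
{"api": "play_rows", "payload": {"commands": [{"fingers":0,"tx":0,"ty":0,"tz":0,"ax":0,"ay":0,"az":0},{"fingers":-0.06,"tx":0,"ty":0,"tz":0,"ax":0,"ay":0,"az":0},{"fingers":-0.075,"tx":0,"ty":0,"tz":0,"ax":0,"ay":0,"az":0},{"fingers":-0.08,"tx":0,"ty":0,"tz":0,"ax":0,"ay":0,"az":0},{"fingers":-0.085,"tx":0,"ty":0,"tz":0,"ax":0,"ay":0,"az":0}]}}

```text
time_s: 34.58
tcp_pos: [0.611, -0.12, 0.1666]
ee_rot: [[-0.001, -0.978, 0.208], [0.0, 0.208, 0.978], [-1.0, 0.001, 0.0]]
wrist_force: [0.3, 0.8, -3.9]
gripper_width: 0.538
```

Request:
{"api": "play_rows", "payload": {"commands": [{"fingers":-0.088,"tx":0,"ty":0,"tz":0,"ax":0,"ay":0,"az":0},{"fingers":-0.088,"tx":0,"ty":0,"tz":0,"ax":0,"ay":0,"az":0}]}}

```text
time_s: 34.75
tcp_pos: [0.6111, -0.12, 0.167]
ee_rot: [[0.0, -0.978, 0.208], [0.0, 0.208, 0.978], [-1.0, -0.0, 0.0]]
wrist_force: [0.0, 0.1, -4.2]
gripper_width: 0.547
```

```bash
python3 - <<'E'
from h import *
s=st();T=s['tcp_pos']+[0,0,.022]
p=viewer.capture('scene');tilt(T,78,p);tilt2(T,78,p)
E
```

```text
t 34.75 p [ 0.6111 -0.12    0.167 ] yaw 168.0 down [ 0.  0. -1.] w 0.5473 F [ 0.   0.1 -4.2] j [  4.  24.  -3.  -0. -63. -16.]
pole score [(-24, 41), (-21, 53), (-18, 70), (-15, 91), (-12, 124), (-9, 162), (-6, 186), (-3, 192), (0, 187), (3, 172), (6, 148), (9, 106), (12, 78), (15, 57)] [247.4 184.9]
best [(192, -4, -2), (192, -6, 0), (191, -8, 2), (191, -8, 0), (190, -2, -2), (190, -2, -4)] mean e,a [-6.   0.4]
```

Request:
{"api": "play_rows", "payload": {"commands": [{"fingers":-0.088,"tx":0,"ty":0,"tz":0,"ax":0,"ay":0,"az":0},{"fingers":1,"tx":0,"ty":0,"tz":0,"ax":0,"ay":0,"az":0},{"fingers":1,"tx":0,"ty":0,"tz":0,"ax":0,"ay":0,"az":0},{"fingers":1,"tx":0,"ty":0,"tz":0,"ax":0,"ay":0,"az":0}]}}

```text
time_s: 35.13
tcp_pos: [0.6111, -0.1199, 0.1671]
ee_rot: [[0.0, -0.978, 0.208], [0.0, 0.208, 0.978], [-1.0, -0.0, 0.0]]
wrist_force: [0.8, -0.2, -3.7]
gripper_width: 0.536
```

```bash
python3 - <<'E'
from h import *
s=st();T=s['tcp_pos']+[0,0,.022]
p=viewer.capture('scene');tilt(T,78,p);tilt2(T,78,p)
plan(.611,-.12,.32,168,s);print()
s['tcp_pos']=np.array([.611,-.12,.32]);plan(.6287,.2719,.32,168,s)
E
```

```text
t 35.1333 p [ 0.6111 -0.1199  0.1671] yaw 168.0 down [ 0.  0. -1.] w 0.5364 F [ 0.8 -0.2 -3.7] j [  4.  24.  -3.  -0. -63. -16.]
pole score [(-21, 45), (-18, 57), (-15, 71), (-12, 89), (-9, 118), (-6, 155), (-3, 184), (0, 193), (3, 187), (6, 179), (9, 146), (12, 99), (15, 66), (18, 41)] [247.4 185. ]
best [(191, -8, 4), (190, -6, 2), (190, -10, 6), (189, -2, 0), (189, -4, 2), (189, -6, 4)] mean e,a [-6.3  4. ]
call 1 {'tx': -0.2039, 'ty': 0.0001, 'tz': -0.0001, 'ax': -0.0001, 'ay': 0.0001, 'az': 0.0001}

call 1 {'tx': 0.0001, 'ty': 0.0286, 'tz': 0.172, 'ax': -0.0, 'ay': 0.0, 'az': 0.0}
call 2 {'tx': 0.0, 'ty': 0.0286, 'tz': 0.172, 'ax': -0.0, 'ay': 0.0, 'az': 0.0}
call 3 {'tx': 0.0, 'ty': 0.0285, 'tz': 0.172, 'ax': -0.0, 'ay': 0.0, 'az': 0.0}
```

Red plumb. I'll carry it around the blue post rather than over it.

Request:
{"api": "play_rows", "payload": {"commands": [{"fingers":1,"tx":-0.03,"ty":0.015,"tz":0.013,"ax":0,"ay":0,"az":0},{"fingers":1,"tx":-0.05,"ty":0.045,"tz":0.04,"ax":0,"ay":0,"az":0},{"fingers":1,"tx":-0.07,"ty":0.08,"tz":0.072,"ax":0,"ay":0,"az":0},{"fingers":1,"tx":-0.07,"ty":0.115,"tz":0.104,"ax":0,"ay":0,"az":0},{"fingers":1,"tx":-0.07,"ty":0.15,"tz":0.135,"ax":0,"ay":0,"az":0}]}}

```text
time_s: 35.6
tcp_pos: [0.5219, 0.0036, 0.2209]
ee_rot: [[0.003, -0.978, 0.209], [0.001, 0.209, 0.978], [-1.0, -0.003, 0.002]]
wrist_force: [0.2, 1.4, -3.6]
gripper_width: 0.538
```

Request:
{"api": "play_rows", "payload": {"commands": [{"fingers":1,"tx":0,"ty":0.03,"tz":0.03,"ax":0,"ay":0,"az":0},{"fingers":1,"tx":0,"ty":0.055,"tz":0.06,"ax":0,"ay":0,"az":0},{"fingers":1,"tx":0,"ty":0.06,"tz":0.1,"ax":0,"ay":0,"az":0},{"fingers":1,"tx":0,"ty":0.05,"tz":0.14,"ax":0,"ay":0,"az":0},{"fingers":1,"tx":0,"ty":0.035,"tz":0.18,"ax":0,"ay":0,"az":0}]}}

```text
time_s: 36.02
tcp_pos: [0.5238, 0.1415, 0.2207]
ee_rot: [[0.001, -0.978, 0.207], [0.001, 0.207, 0.978], [-1.0, -0.001, 0.002]]
wrist_force: [1.5, -0.5, -3.4]
gripper_width: 0.532
```

Request:
{"api": "play_rows", "payload": {"commands": [{"fingers":1,"tx":0,"ty":-0.017,"tz":0.04,"ax":0,"ay":0,"az":0},{"fingers":1,"tx":0,"ty":-0.034,"tz":0.08,"ax":0,"ay":0,"az":0},{"fingers":1,"tx":0,"ty":-0.051,"tz":0.12,"ax":0,"ay":0,"az":0},{"fingers":1,"tx":0,"ty":-0.068,"tz":0.15,"ax":0,"ay":0,"az":0},{"fingers":1,"tx":0,"ty":-0.075,"tz":0.165,"ax":0,"ay":0,"az":0}]}}

```text
time_s: 36.43
tcp_pos: [0.6073, 0.2522, 0.2187]
ee_rot: [[0.002, -0.978, 0.207], [0.001, 0.207, 0.978], [-1.0, -0.001, 0.001]]
wrist_force: [0.4, 0.6, -4.1]
gripper_width: 0.537
```

```bash
python3 - <<'E'
from h import *
s=st();T=s['tcp_pos']+[0,0,.022]
p=viewer.capture('scene');tilt(T,78,p);tilt2(T,78,p)
plan(.6287,.2700,.20,168,s)
E
```

```text
t 36.4333 p [0.6073 0.2522 0.2187] yaw 168.1 down [ 0.002  0.001 -1.   ] w 0.5366 F [ 0.4  0.6 -4.1] j [ 37.  25.   6.   0. -71. -49.]
pole score [(-12, 57), (-9, 88), (-6, 152), (-3, 190), (0, 191), (3, 176), (6, 117), (9, 53)] [348.5 214.4]
best [(188, -4, 2), (188, -6, 4), (187, -2, 0), (187, -8, 6), (186, 0, -2), (186, -4, 0)] mean e,a [-3.8  1.8]
call 1 {'tx': 0.025, 'ty': -0.0229, 'tz': 0.0291, 'ax': 0.0004, 'ay': 0.0004, 'az': 0.0004}
```

Request:
{"api": "play_rows", "payload": {"commands": [{"fingers":1,"tx":0.02,"ty":-0.012,"tz":0.015,"ax":0,"ay":0,"az":0},{"fingers":1,"tx":0.045,"ty":-0.021,"tz":0.026,"ax":0,"ay":0,"az":0},{"fingers":1,"tx":0.07,"ty":-0.021,"tz":0.026,"ax":0,"ay":0,"az":0},{"fingers":1,"tx":0.09,"ty":-0.021,"tz":0.026,"ax":0,"ay":0,"az":0},{"fingers":1,"tx":0.095,"ty":-0.021,"tz":0.026,"ax":0,"ay":0,"az":0}]}}

```text
time_s: 36.9
tcp_pos: [0.6226, 0.2638, 0.1443]
ee_rot: [[-0.007, -0.978, 0.209], [-0.004, 0.209, 0.978], [-1.0, 0.006, -0.005]]
wrist_force: [-1.1, -0.6, -5.4]
gripper_width: 0.538
```

Request:
{"api": "play_rows", "payload": {"commands": [{"fingers":1,"tx":0,"ty":0,"tz":0,"ax":0,"ay":0,"az":0},{"fingers":1,"tx":0,"ty":0,"tz":0,"ax":0,"ay":0,"az":0},{"fingers":1,"tx":0,"ty":0,"tz":0,"ax":0,"ay":0,"az":0}]}}

```text
time_s: 37.15
tcp_pos: [0.6257, 0.2654, 0.1502]
ee_rot: [[0.003, -0.978, 0.208], [0.001, 0.208, 0.978], [-1.0, -0.003, 0.002]]
wrist_force: [0.1, -0.0, -2.9]
gripper_width: 0.535
```

```bash
python3 - <<'E'
from h import *
s=st();T=s['tcp_pos']+[0,0,.022]
p=viewer.capture('scene');tilt(T,78,p);tilt2(T,78,p)
c=np.array([.6287,.2719,0])
w=mask(p,(0,0,110),(180,75,255))
for d in (.06,.09,.1):
  u=proj(p,[c+[0,0,T[2]-d]])[0];yy=int(round(u[1]));print(u.round(1),np.nonzero(w[yy,int(u[0])-10:int(u[0])+11])[0]+int(u[0])-10)
plan(.6287,.2700,.130,168,s)
E
```

```text
t 37.15 p [0.6257 0.2654 0.1502] yaw 168.0 down [ 0.003  0.001 -1.   ] w 0.5348 F [ 0.1 -0.  -2.9] j [ 37.  30.   4.   0. -64. -49.]
pole score [(-12, 41), (-9, 66), (-6, 116), (-3, 182), (0, 196), (3, 187), (6, 138), (9, 77)] [346.4 241. ]
best [(193, -4, 2), (192, -2, 0), (191, -6, 4), (189, 2, -2), (189, 0, 0), (189, -2, 2)] mean e,a [-3.  2.]
[345.8 260.3] []
[344.9 268.8] [341 342 343 344 345]
[344.6 271.6] [341 342 343 344 345]
call 1 {'tx': 0.027, 'ty': -0.0025, 'tz': 0.0068, 'ax': -0.0, 'ay': 0.0007, 'az': 0.0009}
```

Request:
{"api": "play_rows", "payload": {"commands": [{"fingers":1,"tx":0.01,"ty":-0.0025,"tz":0.0068,"ax":0,"ay":0,"az":0},{"fingers":1,"tx":0.02,"ty":-0.0025,"tz":0.0068,"ax":0,"ay":0,"az":0},{"fingers":1,"tx":0.027,"ty":-0.0025,"tz":0.0068,"ax":0,"ay":0,"az":0},{"fingers":1,"tx":0.027,"ty":-0.0025,"tz":0.0068,"ax":0,"ay":0,"az":0},{"fingers":1,"tx":0.027,"ty":-0.0025,"tz":0.0068,"ax":0,"ay":0,"az":0}]}}

```text
time_s: 37.62
tcp_pos: [0.6272, 0.2692, 0.1269]
ee_rot: [[-0.002, -0.978, 0.208], [-0.002, 0.208, 0.978], [-1.0, 0.002, -0.002]]
wrist_force: [0.5, 0.2, -3.8]
gripper_width: 0.541
```

```bash
python3 - <<'E'
from h import *
s=st();T=s['tcp_pos']+[0,0,.022]
p=viewer.capture('scene');tilt2(T,78,p)
c=np.array([.6287,.2719,0])
w=mask(p,(0,0,110),(180,75,255))
for d in (.06,.09,.1):
  u=proj(p,[c+[0,0,T[2]-d]])[0];yy=int(round(u[1]));print(u.round(1),np.nonzero(w[yy,int(u[0])-10:int(u[0])+11])[0]+int(u[0])-10)
q=viewer.capture('top');R=s['ee_rot']
a=p['image'][225:305,305:385];b=q['image'][125:205,105:185]
cv2.imwrite('pics/c10.png',cv2.resize(np.hstack([a,b])[:,:,::-1],None,fx=5,fy=5,interpolation=cv2.INTER_CUBIC))
E
```

```text
t 37.6167 p [0.6272 0.2692 0.1269] yaw 168.0 down [-0.002 -0.002 -1.   ] w 0.5406 F [ 0.5  0.2 -3.8] j [ 37.  31.   3.   0. -62. -49.]
best [(182, -2, 0), (182, -4, 2), (181, 0, -2), (181, -6, 4), (180, -4, 0), (180, -6, 2)] mean e,a [-3.5  1.7]
[345.1 266.9] [345]
[344.2 275.3] [340 341 342 343 344 345 346]
[343.9 278. ] [341 342 343 344 345]
```

View pics/c10.png

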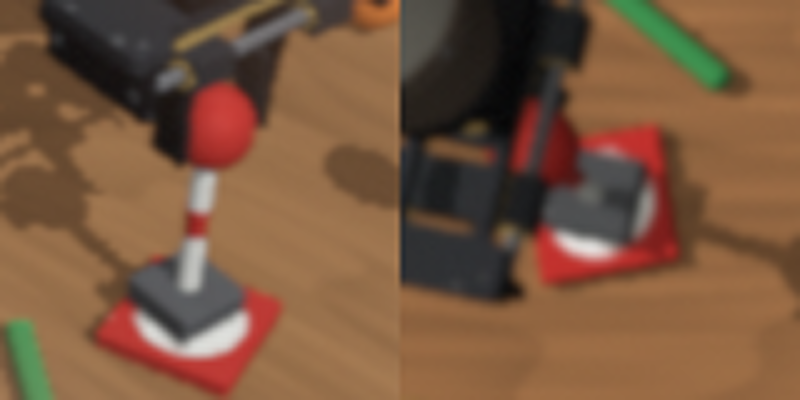

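Red hovers plumb over its plinth (foot ~(188,295), disc ~(192,322) in the left crop). Lowering.

Request:
{"api": "play_rows", "payload": {"commands": [{"fingers":1,"tx":0.003,"ty":0,"tz":0.001,"ax":0,"ay":0,"az":0},{"fingers":1,"tx":0.006,"ty":0,"tz":0.001,"ax":0,"ay":0,"az":0},{"fingers":1,"tx":0.007,"ty":0,"tz":0.001,"ax":0,"ay":0,"az":0},{"fingers":1,"tx":0.007,"ty":0,"tz":0.001,"ax":0,"ay":0,"az":0},{"fingers":1,"tx":0.007,"ty":0,"tz":0.001,"ax":0,"ay":0,"az":0}]}}

```text
time_s: 38.13
tcp_pos: [0.6282, 0.2705, 0.1234]
ee_rot: [[0.001, -0.978, 0.208], [0.0, 0.208, 0.978], [-1.0, -0.001, 0.001]]
wrist_force: [0.7, -0.1, -1.4]
gripper_width: 0.537
```

Request:
{"api": "play_rows", "payload": {"commands": [{"fingers":1,"tx":0.001,"ty":0,"tz":0,"ax":0,"ay":0,"az":0},{"fingers":1,"tx":0.002,"ty":0,"tz":0,"ax":0,"ay":0,"az":0},{"fingers":1,"tx":0.002,"ty":0,"tz":0,"ax":0,"ay":0,"az":0}]}}

```text
time_s: 38.38
tcp_pos: [0.6285, 0.2705, 0.1233]
ee_rot: [[0.002, -0.978, 0.208], [0.0, 0.208, 0.978], [-1.0, -0.002, 0.001]]
wrist_force: [-2.1, -0.8, 5.6]
gripper_width: 0.534
```

Request:
{"api": "play_rows", "payload": {"commands": [{"fingers":1,"tx":0.001,"ty":0,"tz":0,"ax":0,"ay":0,"az":0},{"fingers":1,"tx":0.001,"ty":0,"tz":0,"ax":0,"ay":0,"az":0}]}}

```text
time_s: 38.55
tcp_pos: [0.6286, 0.2705, 0.1233]
ee_rot: [[0.003, -0.978, 0.207], [0.001, 0.207, 0.978], [-1.0, -0.003, 0.001]]
wrist_force: [-2.5, -0.6, 7.0]
gripper_width: 0.537
```

Request:
{"api": "play_rows", "payload": {"commands": [{"fingers":-0.07,"tx":0,"ty":0,"tz":0,"ax":0,"ay":0,"az":0},{"fingers":-0.1,"tx":0,"ty":0,"tz":0,"ax":0,"ay":0,"az":0},{"fingers":-0.13,"tx":0,"ty":0,"tz":0,"ax":0,"ay":0,"az":0},{"fingers":-1,"tx":0,"ty":0,"tz":0,"ax":0,"ay":0,"az":0},{"fingers":-1,"tx":0,"ty":0,"tz":0,"ax":0,"ay":0,"az":0}]}}

```text
time_s: 38.97
tcp_pos: [0.6279, 0.2705, 0.1204]
ee_rot: [[0.0, -0.978, 0.208], [0.0, 0.208, 0.978], [-1.0, -0.0, 0.0]]
wrist_force: [-0.0, 0.5, -0.1]
gripper_width: 0.645
```

Request:
{"api": "play_rows", "payload": {"commands": [{"fingers":-1,"tx":0,"ty":0,"tz":0,"ax":0,"ay":0,"az":0},{"fingers":-1,"tx":0,"ty":0,"tz":0,"ax":0,"ay":0,"az":0},{"fingers":-1,"tx":0,"ty":0,"tz":0,"ax":0,"ay":0,"az":0},{"fingers":-1,"tx":0,"ty":0,"tz":0,"ax":0,"ay":0,"az":0},{"fingers":-1,"tx":0,"ty":0,"tz":0,"ax":0,"ay":0,"az":0}]}}

```text
time_s: 39.38
tcp_pos: [0.6278, 0.2704, 0.1203]
ee_rot: [[-0.0, -0.978, 0.208], [-0.0, 0.208, 0.978], [-1.0, 0.0, -0.0]]
wrist_force: [0.1, 0.1, -0.3]
gripper_width: 0.969
```

Request:
{"api": "play_rows", "payload": {"commands": [{"fingers":-1,"tx":-0.03,"ty":0,"tz":0,"ax":0,"ay":0,"az":0},{"fingers":-1,"tx":-0.07,"ty":0,"tz":0,"ax":0,"ay":0,"az":0},{"fingers":-1,"tx":-0.12,"ty":0,"tz":0,"ax":0,"ay":0,"az":0},{"fingers":-1,"tx":-0.16,"ty":0,"tz":0,"ax":0,"ay":0,"az":0},{"fingers":-1,"tx":-0.18,"ty":0,"tz":0,"ax":0,"ay":0,"az":0}]}}

```text
time_s: 39.8
tcp_pos: [0.6295, 0.2709, 0.2611]
ee_rot: [[0.007, -0.978, 0.208], [0.003, 0.208, 0.978], [-1.0, -0.007, 0.005]]
wrist_force: [0.8, -0.2, 0.0]
gripper_width: 1.001
```

```bash
cat >> h.py <<'E'
def posts():
    q=viewer.capture('scene')
    for c,C,r1,yaw in (('red',[.6287,.2719,.142],((0,150,60),(9,255,255)),78),('yellow',[.4748,.4083,.142],((19,110,90),(32,255,255)),86.9),('blue',[.6434,.0627,.142],((100,110,50),(125,255,255)),74.8)):
        b,a,_=blob(mask(q,*r1),proj(q,[C])[0],13);X=toplane(q,b,.142)[0];print(c,a,'off mm',((X-C)[:2]*1000).round(1));tilt2(X,yaw,q)
E
python3 - <<'E'
from h import *
s=st();posts()
p=viewer.capture('top')
m=mask(p,(50,90,50),(85,255,255));b,a,mm=blob(m,(350,238),45);h=cv2.convexHull(np.argwhere(mm)[:,::-1].astype(np.int32));rc=cv2.minAreaRect(h);bx=cv2.boxPoints(rc);W=toplane(p,bx,.042)
print('car centre',toplane(p,rc[0],.042),'corners',W[:,:2].round(4).tolist(),'sides',[np.linalg.norm(W[i]-W[i-1]).round(4) for i in range(4)])
y=mask(p,(17,120,110),(32,255,255));b,a,mm=blob(y,(366,180),60);h=cv2.convexHull(np.argwhere(mm)[:,::-1].astype(np.int32));rc=cv2.minAreaRect(h);bx=cv2.boxPoints(rc);W=toplane(p,bx,0)
print('bay',a,W[:,:2].round(4).tolist(),[np.linalg.norm(W[i]-W[i-1]).round(4) for i in range(4)],W.mean(0))
save(p,'c11',(310,120,430,270),4)
E
```

```text
t 39.8 p [0.6295 0.2709 0.2611] yaw 168.0 down [ 0.007  0.003 -1.   ] w 1.0007 F [ 0.8 -0.2  0. ] j [ 37.  26.  14.   0. -78. -49.]
red 256 off mm [-0.1 -2.9]
best [(197, 0, -2), (196, 0, 0), (196, -2, 2), (196, -2, 0), (195, 2, -2), (195, 2, -4)] mean e,a [-0.8 -0.7]
yellow 267 off mm [-0.6 -3.8]
best [(189, 4, -4), (188, 2, -2), (188, 0, -2), (188, -2, 0), (187, 6, -6), (187, 0, 0)] mean e,a [ 0.5 -1.2]
blue 174 off mm [ 4.6 -0.3]
best [(212, -6, 0), (211, -8, 2), (210, -2, -2), (210, -4, 0), (210, -6, 2), (209, 0, -2)] mean e,a [-3.7  0. ]
car centre [[ 0.40898867 -0.28808204  0.042     ]] corners [[0.4714, -0.2424], [0.4758, -0.3293], [0.3469, -0.3336], [0.343, -0.2475]] sides [np.float64(0.1285), np.float64(0.087), np.float64(0.1289), np.float64(0.0862)]
bay 1234 [[0.6667, -0.2606], [0.7021, -0.4134], [0.5054, -0.4503], [0.4725, -0.2998]] [np.float64(0.1981), np.float64(0.1568), np.float64(0.2001), np.float64(0.1541)] [ 0.58666545 -0.35601045  0.        ]
```

View pics/c11.png

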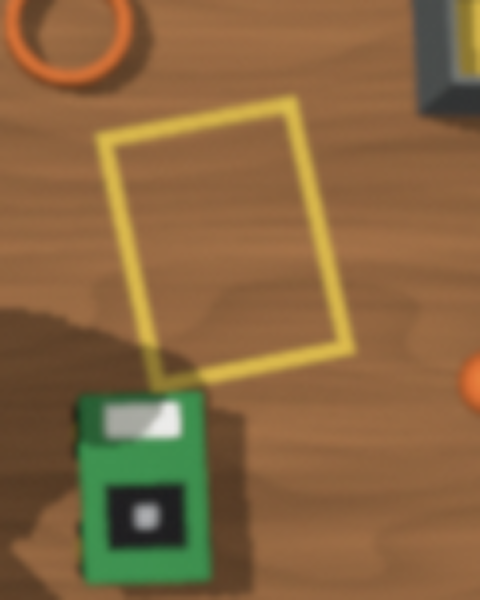

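All three posts stand (offsets ≤5 mm). The crop shows the car nose-on at (142,420) with its body at (145,490), and the bay tape corners at (104,140), (292,104), (347,350), (157,385). In the bay frame the car needs about 162 mm forward, -101 mm sideways and +9°. I'll push it sideways first with the two open fingertips flat on its left side, then from the rear.

```bash
cat >> h.py <<'E'
def bay():
    C=np.array([[336,155],[383,146],[396.75,207.5],[349.25,216.25]])-.4
    p=viewer.capture('top');W=toplane(p,C,0);return p,W
def car(p,B,yaw):
    m=mask(p,(50,90,40),(85,255,255));n=proj(p,[[B[0]-.09,B[1]+.03,.042]])[0]
    b,a,mm=blob(m,n,70);mm=cv2.morphologyEx(mm,cv2.MORPH_CLOSE,np.ones((9,9),np.uint8))
    pt=np.argwhere(mm)[:,::-1].astype(np.float32);W=toplane(p,pt,.042)[:,:2]
    rc=cv2.minAreaRect((W*1e4).astype(np.float32));c=np.array(rc[0])/1e4;bx=cv2.boxPoints(rc)/1e4
    e=[bx[1]-bx[0],bx[2]-bx[1]];l=max(e,key=np.linalg.norm);l=l if l[0]>0 else -l
    th=np.arctan2(l[1],l[0]);a=np.radians(yaw);d=c-B
    print('car c',c.round(4),'yaw',np.degrees(th).round(1),'size',np.round(np.array(rc[1])/1e4,4),'| bay frame',np.round([d@[np.cos(a),np.sin(a)],d@[-np.sin(a),np.cos(a)]],4),'dyaw',np.degrees(th-a).round(1))
E
python3 - <<'E'
from h import *
p,W=bay()
print(W[:,:2].round(4),[np.linalg.norm(W[i]-W[i-1]).round(4) for i in range(4)]);c=W.mean(0)[:2]
a=[np.degrees(np.arctan2(*(W[i]-W[j])[1::-1])) for i,j in((0,3),(1,2))];a+=[np.degrees(np.arctan2(*(W[i]-W[j])[1::-1]))-90 for i,j in ((0,1),(3,2))];print(c,a)
car(p,c,np.mean(a))
s=st();plan(.412,-.20,.24,182,s)
E
```

```text
[[ 0.6604 -0.2708]
 [ 0.6877 -0.4073]
 [ 0.5092 -0.4412]
 [ 0.4845 -0.3051]] [np.float64(0.1792), np.float64(0.1392), np.float64(0.1817), np.float64(0.1383)]
[ 0.58546405 -0.35612316] [np.float64(11.034756487570544), np.float64(10.748564773348667), np.float64(11.31915134784721), np.float64(10.292979249288962)]
car c [ 0.4094 -0.2881] yaw 1.9 size [0.1284 0.0867] | bay frame [-0.1601  0.0999] dyaw -8.9
t 39.95 p [0.6283 0.2708 0.2573] yaw 168.0 down [ 0.003  0.002 -1.   ] w 1.0007 F [-0.3  0.   0.5] j [ 37.  26.  14.  -0. -77. -49.]
call 1 {'tx': 0.0069, 'ty': 0.0504, 'tz': -0.2247, 'ax': -0.026, 'ay': 0.0003, 'az': 0.0003}
call 2 {'tx': 0.0072, 'ty': 0.0686, 'tz': -0.2198, 'ax': -0.026, 'ay': 0.0003, 'az': 0.0003}
call 3 {'tx': 0.0074, 'ty': 0.0863, 'tz': -0.2135, 'ax': -0.026, 'ay': 0.0003, 'az': 0.0003}
```

Request:
{"api": "play_rows", "payload": {"commands": [{"fingers":-1,"tx":0,"ty":0.0504,"tz":-0.2247,"ax":-0.026,"ay":0,"az":0},{"fingers":-1,"tx":0,"ty":0.0504,"tz":-0.2247,"ax":-0.026,"ay":0,"az":0},{"fingers":-1,"tx":0,"ty":0.0504,"tz":-0.2247,"ax":-0.026,"ay":0,"az":0},{"fingers":-1,"tx":0,"ty":0.0504,"tz":-0.2247,"ax":-0.026,"ay":0,"az":0},{"fingers":-1,"tx":0,"ty":0.0504,"tz":-0.2247,"ax":-0.026,"ay":0,"az":0}]}}

```text
time_s: 40.37
tcp_pos: [0.5518, 0.1086, 0.2543]
ee_rot: [[-0.005, -0.991, 0.131], [-0.002, 0.131, 0.991], [-1.0, 0.005, -0.002]]
wrist_force: [-0.6, 0.6, -0.7]
gripper_width: 0.999
```

Request:
{"api": "play_rows", "payload": {"commands": [{"fingers":-1,"tx":0.007,"ty":0.0686,"tz":-0.2198,"ax":-0.026,"ay":0,"az":0},{"fingers":-1,"tx":0.007,"ty":0.0686,"tz":-0.2198,"ax":-0.026,"ay":0,"az":0},{"fingers":-1,"tx":0.007,"ty":0.0686,"tz":-0.2198,"ax":-0.026,"ay":0,"az":0},{"fingers":-1,"tx":0.007,"ty":0.0686,"tz":-0.2198,"ax":-0.026,"ay":0,"az":0},{"fingers":-1,"tx":0.007,"ty":0.0686,"tz":-0.2198,"ax":-0.026,"ay":0,"az":0}]}}

```text
time_s: 40.78
tcp_pos: [0.4796, -0.0473, 0.2487]
ee_rot: [[-0.005, -0.999, 0.051], [-0.001, 0.051, 0.999], [-1.0, 0.005, -0.001]]
wrist_force: [-0.5, 0.7, 1.4]
gripper_width: 1.0
```

Request:
{"api": "play_rows", "payload": {"commands": [{"fingers":-1,"tx":0.02,"ty":0.0863,"tz":-0.2135,"ax":-0.026,"ay":0,"az":0},{"fingers":-1,"tx":0.02,"ty":0.0863,"tz":-0.2135,"ax":-0.026,"ay":0,"az":0},{"fingers":-1,"tx":0.02,"ty":0.0863,"tz":-0.2135,"ax":-0.026,"ay":0,"az":0},{"fingers":-1,"tx":0.02,"ty":0.0863,"tz":-0.2135,"ax":-0.026,"ay":0,"az":0},{"fingers":-1,"tx":0.02,"ty":0.0863,"tz":-0.2135,"ax":-0.026,"ay":0,"az":0}]}}

```text
time_s: 41.2
tcp_pos: [0.4079, -0.2035, 0.2333]
ee_rot: [[-0.005, -1.0, -0.03], [0.001, -0.03, 1.0], [-1.0, 0.005, 0.001]]
wrist_force: [-0.7, -0.4, -0.3]
gripper_width: 0.995
```

```bash
python3 - <<'E'
from h import *
s=st();plan(.412,-.20,.012,182,s)
p=viewer.capture('top');car(p,np.array([.5855,-.3561]),10.85)
E
```

```text
t 41.2 p [ 0.4079 -0.2035  0.2333] yaw -178.3 down [-0.005  0.001 -1.   ] w 0.995 F [-0.7 -0.4 -0.3] j [ -6.   4. -20.  -0. -66.   8.]
call 1 {'tx': 0.1475, 'ty': -0.0035, 'tz': 0.0021, 'ax': -0.0008, 'ay': 0.0001, 'az': -0.0008}
call 2 {'tx': 0.1475, 'ty': -0.0032, 'tz': 0.0022, 'ax': -0.0008, 'ay': 0.0001, 'az': -0.0008}
car c [ 0.3854 -0.3057] yaw -0.4 size [0.0545 0.0784] | bay frame [-0.187   0.0872] dyaw -11.2
```

Request:
{"api": "play_rows", "payload": {"commands": [{"fingers":-1,"tx":0.05,"ty":-0.003,"tz":0.003,"ax":0,"ay":0,"az":0},{"fingers":-1,"tx":0.1,"ty":-0.003,"tz":0.003,"ax":0,"ay":0,"az":0},{"fingers":-1,"tx":0.15,"ty":-0.003,"tz":0.003,"ax":0,"ay":0,"az":0},{"fingers":-1,"tx":0.2,"ty":-0.003,"tz":0.003,"ax":0,"ay":0,"az":0},{"fingers":-1,"tx":0.24,"ty":-0.003,"tz":0.003,"ax":0,"ay":0,"az":0}]}}

```text
time_s: 41.67
tcp_pos: [0.4125, -0.197, 0.0523]
ee_rot: [[-0.003, -0.999, -0.036], [0.001, -0.036, 0.999], [-1.0, 0.003, 0.001]]
wrist_force: [0.2, -0.4, 0.1]
gripper_width: 0.999
```

Request:
{"api": "play_rows", "payload": {"commands": [{"fingers":-1,"tx":0.03,"ty":0,"tz":0,"ax":0,"ay":0,"az":0},{"fingers":-1,"tx":0.045,"ty":0,"tz":0,"ax":0,"ay":0,"az":0},{"fingers":-1,"tx":0.052,"ty":0,"tz":0,"ax":0,"ay":0,"az":0},{"fingers":-1,"tx":0.052,"ty":0,"tz":0,"ax":0,"ay":0,"az":0},{"fingers":-1,"tx":0.052,"ty":0,"tz":0,"ax":0,"ay":0,"az":0}]}}

```text
time_s: 42.08
tcp_pos: [0.4143, -0.1977, 0.0163]
ee_rot: [[-0.0, -0.999, -0.036], [-0.0, -0.036, 0.999], [-1.0, 0.0, -0.0]]
wrist_force: [0.9, 0.4, -0.3]
gripper_width: 0.999
```

```bash
python3 - <<'E'
from h import *
s=st()
p=viewer.capture('top');car(p,np.array([.5855,-.3561]),10.85)
plan(.412,-.235,.012,182,s,n=1);print('then')
s['tcp_pos']=np.array([.412,-.235,.012]);s['ee_rot']=np.array([[0,np.cos(np.radians(182)),0],[0,np.sin(np.radians(182)),0],[-1,0,0]],float);s['ee_rot'][:,2]=np.cross(s['ee_rot'][:,0],s['ee_rot'][:,1])
plan(.428+.191*-.057+.0,-.387+.982*.057,.012,190.85,s,n=1)
E
```

```text
t 42.0833 p [ 0.4143 -0.1977  0.0163] yaw -177.9 down [-0. -0. -1.] w 0.9994 F [ 0.9  0.4 -0.3] j [ -5.  21. -36.   0. -33.   7.]
car c [ 0.4101 -0.2886] yaw -0.7 size [0.0844 0.128 ] | bay frame [-0.1596  0.0993] dyaw -11.5
call 1 {'tx': 0.0058, 'ty': 0.0049, 'tz': -0.0496, 'ax': 0.0004, 'ay': -0.0, 'az': -0.0}
then
call 1 {'tx': 0.0, 'ty': -0.0023, 'tz': -0.1282, 'ax': -0.0492, 'ay': 0.0, 'az': 0.0}
```

Request:
{"api": "play_rows", "payload": {"commands": [{"fingers":-1,"tx":0,"ty":0,"tz":-0.02,"ax":0,"ay":0,"az":0},{"fingers":-1,"tx":0,"ty":0,"tz":-0.036,"ax":0,"ay":0,"az":0},{"fingers":-1,"tx":0,"ty":0,"tz":-0.046,"ax":0,"ay":0,"az":0},{"fingers":-1,"tx":0,"ty":0,"tz":-0.056,"ax":0,"ay":0,"az":0},{"fingers":-1,"tx":0,"ty":0,"tz":-0.066,"ax":0,"ay":0,"az":0}]}}

```text
time_s: 42.55
tcp_pos: [0.416, -0.2476, 0.0172]
ee_rot: [[0.002, -0.999, -0.035], [0.0, -0.035, 0.999], [-1.0, -0.002, 0.0]]
wrist_force: [0.1, 5.3, 4.1]
gripper_width: 0.996
```

Request:
{"api": "play_rows", "payload": {"commands": [{"fingers":-1,"tx":0,"ty":0,"tz":-0.014,"ax":-0.01,"ay":0,"az":0},{"fingers":-1,"tx":0,"ty":0,"tz":-0.028,"ax":-0.02,"ay":0,"az":0},{"fingers":-1,"tx":0,"ty":-0.001,"tz":-0.042,"ax":-0.03,"ay":0,"az":0},{"fingers":-1,"tx":0,"ty":-0.0015,"tz":-0.056,"ax":-0.04,"ay":0,"az":0},{"fingers":-1,"tx":0,"ty":-0.0015,"tz":-0.069,"ax":-0.049,"ay":0,"az":0}]}}

```text
time_s: 42.97
tcp_pos: [0.4177, -0.299, 0.0167]
ee_rot: [[-0.001, -0.982, -0.189], [0.001, -0.189, 0.982], [-1.0, 0.001, 0.002]]
wrist_force: [-0.8, 5.6, 3.9]
gripper_width: 0.998
```

Request:
{"api": "play_rows", "payload": {"commands": [{"fingers":-1,"tx":0,"ty":0.001,"tz":-0.01,"ax":0,"ay":0,"az":0},{"fingers":-1,"tx":0,"ty":0.002,"tz":-0.02,"ax":0,"ay":0,"az":0},{"fingers":-1,"tx":0,"ty":0.003,"tz":-0.029,"ax":0,"ay":0,"az":0},{"fingers":-1,"tx":0,"ty":0.004,"tz":-0.034,"ax":0,"ay":0,"az":0},{"fingers":-1,"tx":0,"ty":0.004,"tz":-0.036,"ax":0,"ay":0,"az":0}]}}

```text
time_s: 43.38
tcp_pos: [0.4206, -0.3266, 0.0165]
ee_rot: [[0.0, -0.982, -0.187], [0.0, -0.187, 0.982], [-1.0, -0.0, 0.0]]
wrist_force: [-0.6, 5.3, 4.4]
gripper_width: 1.0
```

Request:
{"api": "play_rows", "payload": {"commands": [{"fingers":-1,"tx":0,"ty":0,"tz":0,"ax":0,"ay":0,"az":0},{"fingers":-1,"tx":0,"ty":0,"tz":0,"ax":0,"ay":0,"az":0}]}}

```text
time_s: 43.55
tcp_pos: [0.4207, -0.3267, 0.0162]
ee_rot: [[0.0, -0.982, -0.188], [-0.001, -0.188, 0.982], [-1.0, -0.0, -0.001]]
wrist_force: [-0.0, -0.4, -0.3]
gripper_width: 0.998
```

```bash
python3 - <<'E'
from h import *
s=st();B=np.array([.5855,-.3561]);a=np.radians(10.85);d=s['tcp_pos'][:2]-B;print('tcp bay',d@[np.cos(a),np.sin(a)],d@[-np.sin(a),np.cos(a)])
p=viewer.capture('top');car(p,B,10.85);save(p,'c12',(290,120,440,290),3.5)
q=viewer.capture('scene')
E
```

```text
t 43.55 p [ 0.4207 -0.3267  0.0162] yaw -169.2 down [ 0.    -0.001 -1.   ] w 0.9976 F [-0.  -0.4 -0.3] j [-20.  26. -26.   0. -38.  31.]
tcp bay -0.15633713017220316 0.05994415839668353
car c [ 0.3806 -0.4085] yaw -76.7 size [0.0322 0.0444] | bay frame [-0.2111 -0.0129] dyaw -87.6
```

View pics/c12.png

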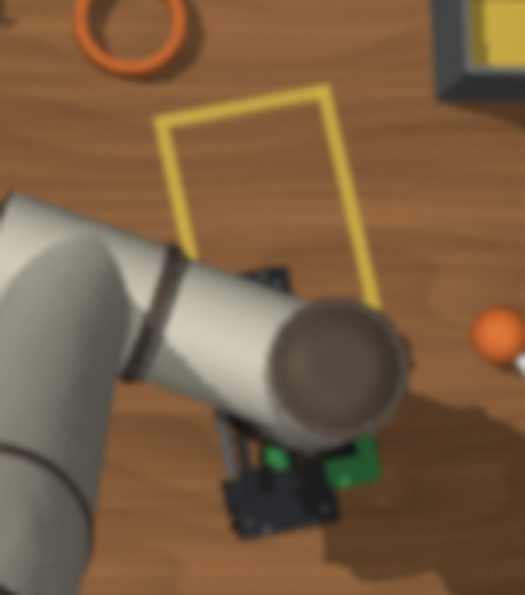

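The arm hides the car from above; only its rear-right corner shows, at (378,480). I'll back off, rise and move around to its rear.

```bash
python3 - <<'E'
from h import *
s=st();s['tcp_pos']=s['tcp_pos']+np.array([-.188*.03,.982*.03,.14])
plan(.3155,-.408,.16,100.85,s,n=3)
E
```

```text
t 43.65 p [ 0.4208 -0.3266  0.0162] yaw -169.1 down [ 0.    -0.001 -1.   ] w 0.9994 F [ 0.4 -0.1  0.6] j [-20.  26. -26.   0. -38.  31.]
call 1 {'tx': -0.0017, 'ty': 0.0528, 'tz': -0.04, 'ax': 0.1667, 'ay': -0.0, 'az': 0.0001}
call 2 {'tx': -0.0017, 'ty': 0.0257, 'tz': -0.0611, 'ax': 0.1667, 'ay': -0.0, 'az': 0.0001}
call 3 {'tx': -0.0017, 'ty': -0.0083, 'tz': -0.0657, 'ax': 0.1667, 'ay': -0.0, 'az': 0.0001}
```

Request:
{"api": "play_rows", "payload": {"commands": [{"fingers":-1,"tx":0,"ty":0,"tz":0.04,"ax":0,"ay":0,"az":0},{"fingers":-1,"tx":-0.04,"ty":0,"tz":0.04,"ax":0,"ay":0,"az":0},{"fingers":-1,"tx":-0.09,"ty":0,"tz":0.04,"ax":0,"ay":0,"az":0},{"fingers":-1,"tx":-0.14,"ty":0,"tz":0.04,"ax":0,"ay":0,"az":0},{"fingers":-1,"tx":-0.19,"ty":0,"tz":0.04,"ax":0,"ay":0,"az":0}]}}

```text
time_s: 44.07
tcp_pos: [0.4148, -0.2968, 0.1604]
ee_rot: [[-0.0, -0.982, -0.189], [-0.001, -0.189, 0.982], [-1.0, 0.0, -0.001]]
wrist_force: [0.3, -0.0, -0.6]
gripper_width: 1.002
```

Request:
{"api": "play_rows", "payload": {"commands": [{"fingers":0,"tx":0,"ty":0.0528,"tz":-0.04,"ax":0.1667,"ay":0,"az":0},{"fingers":0,"tx":0,"ty":0.0528,"tz":-0.04,"ax":0.1667,"ay":0,"az":0},{"fingers":0,"tx":0,"ty":0.0528,"tz":-0.04,"ax":0.1667,"ay":0,"az":0},{"fingers":0,"tx":0,"ty":0.0528,"tz":-0.04,"ax":0.1667,"ay":0,"az":0},{"fingers":0,"tx":0,"ty":0.0528,"tz":-0.04,"ax":0.1667,"ay":0,"az":0}]}}

```text
time_s: 44.48
tcp_pos: [0.3815, -0.3342, 0.1588]
ee_rot: [[0.001, -0.943, 0.332], [-0.001, 0.332, 0.943], [-1.0, -0.001, -0.0]]
wrist_force: [-0.4, 0.3, 0.1]
gripper_width: 0.708
```

Request:
{"api": "play_rows", "payload": {"commands": [{"fingers":0,"tx":0,"ty":0.0257,"tz":-0.0611,"ax":0.1667,"ay":0,"az":0},{"fingers":0,"tx":0,"ty":0.0257,"tz":-0.0611,"ax":0.1667,"ay":0,"az":0},{"fingers":0,"tx":0,"ty":0.0257,"tz":-0.0611,"ax":0.1667,"ay":0,"az":0},{"fingers":0,"tx":0,"ty":0.0257,"tz":-0.0611,"ax":0.1667,"ay":0,"az":0},{"fingers":0,"tx":0,"ty":0.0257,"tz":-0.0611,"ax":0.1667,"ay":0,"az":0}]}}

```text
time_s: 44.9
tcp_pos: [0.3484, -0.371, 0.1586]
ee_rot: [[-0.0, -0.653, 0.757], [-0.0, 0.757, 0.653], [-1.0, -0.0, -0.0]]
wrist_force: [0.6, 0.1, -0.4]
gripper_width: 0.504
```

Request:
{"api": "play_rows", "payload": {"commands": [{"fingers":0,"tx":0,"ty":-0.0083,"tz":-0.0657,"ax":0.1667,"ay":0,"az":0},{"fingers":0,"tx":0,"ty":-0.0083,"tz":-0.0657,"ax":0.1667,"ay":0,"az":0},{"fingers":0,"tx":0,"ty":-0.0083,"tz":-0.0657,"ax":0.1667,"ay":0,"az":0},{"fingers":0,"tx":0,"ty":-0.0083,"tz":-0.0657,"ax":0.1667,"ay":0,"az":0},{"fingers":0,"tx":0,"ty":-0.0083,"tz":-0.0657,"ax":0.1667,"ay":0,"az":0}]}}

```text
time_s: 45.32
tcp_pos: [0.3152, -0.4078, 0.1586]
ee_rot: [[-0.0, -0.188, 0.982], [-0.0, 0.982, 0.188], [-1.0, -0.0, -0.0]]
wrist_force: [0.4, 0.7, 0.0]
gripper_width: 0.498
```

```bash
python3 - <<'E'
from h import *
s=st();B=np.array([.5855,-.3561])
p=viewer.capture('top');car(p,B,10.85);save(p,'c13',(290,120,440,290),3.5)
plan(.3155,-.408,.016,100.85,s)
E
```

```text
t 45.3167 p [ 0.3152 -0.4078  0.1586] yaw 100.9 down [-0. -0. -1.] w 0.498 F [0.4 0.7 0. ] j [-34.  14. -19.   0. -57. -45.]Traceback (most recent call last):
  File "<stdin>", line 3, in <module>
  File "h.py", line 62, in car
    b,a,mm=blob(m,n,70);mm=cv2.morphologyEx(mm,cv2.MORPH_CLOSE,np.ones((9,9),np.uint8))
           ~~~~^^^^^^^^
  File "h.py", line 21, in blob
    i=1+np.argmax(s[1:,4]); return c[i],s[i,4],(l==i).astype(np.uint8)
        ~~~~~~~~~^^^^^^^^^
    return _wrapfunc(a, 'argmax', axis=axis, out=out, **kwds)
    return bound(*args, **kwds)
ValueError: attempt to get argmax of an empty sequence
```

```bash
cat >> h.py <<'E'
from scipy.optimize import minimize
def fitcar(p,x0,B=(.5855,-.3561),byaw=10.85):
    d=spotter.silhouettes('car',p)
    m=None
    for k in d:
        X=toplane(p,k['uv'],.02)[0]
        if np.linalg.norm(X[:2]-x0[:2])<.12: m=k['region'].astype(np.float32);print('sil',round(k['score'],2),int(m.sum()));break
    if m is None: print('none',[(k['uv'],k['score']) for k in d]);return
    S=8
    box=np.array([[x,y,z] for x in(-.065,.065) for y in(-.044,.044) for z in (0,.042)])
    def cost(v):
        R=Ro.from_euler('z',v[2]).as_matrix();P=proj(p,box@R.T+[v[0],v[1],0])
        o=np.zeros(m.shape,np.float32);lo=P.min(0)-4;
        im=np.zeros((420*4,560*4),np.uint8);cv2.fillConvexPoly(im,cv2.convexHull(((P+.5)*4*16).astype(np.int32)),255,shift=4)
        o=cv2.resize(im,(560,420),interpolation=cv2.INTER_AREA)/255.
        return np.abs(o-m).sum()
    best=min((minimize(cost,[x0[0]+dx,x0[1]+dy,x0[2]],method='Nelder-Mead',options=dict(initial_simplex=[[x0[0]+dx,x0[1]+dy,x0[2]],[x0[0]+dx+.01,x0[1]+dy,x0[2]],[x0[0]+dx,x0[1]+dy+.01,x0[2]],[x0[0]+dx,x0[1]+dy,x0[2]+.15]])) for dx,dy in((0,0),(.01,-.01))),key=lambda q:q.fun)
    v=best.x;a=np.radians(byaw);e=v[:2]-np.array(B)
    print('car',v[:2].round(4),'yaw',np.degrees(v[2]).round(1),'resid px',best.fun.round(0),'| bay',np.round([e@[np.cos(a),np.sin(a)],e@[-np.sin(a),np.cos(a)]],4),'dyaw',np.degrees(v[2]-a).round(1))
E
python3 - <<'E'
from h import *
s=st();p=viewer.capture('scene');fitcar(p,[.43,-.385,.189])
plan(.3155,-.408,.016,100.85,s)
E
```

```text
t 45.3667 p [ 0.3154 -0.4077  0.1587] yaw 101.0 down [-0. -0. -1.] w 0.4972 F [ 0.2  0.1 -0.4] j [-34.  14. -19.   0. -57. -45.]
sil 0.74 563
car [ 0.4142 -0.3836] yaw 19.6 resid px 120.0 | bay [-0.1734  0.0052] dyaw 8.8
call 1 {'tx': 0.1902, 'ty': -0.0004, 'tz': 0.0001, 'ax': 0.0008, 'ay': -0.0, 'az': 0.0}
```

Request:
{"api": "play_rows", "payload": {"commands": [{"fingers":0,"tx":0.05,"ty":0,"tz":0,"ax":0,"ay":0,"az":0},{"fingers":0,"tx":0.1,"ty":0,"tz":0,"ax":0,"ay":0,"az":0},{"fingers":0,"tx":0.15,"ty":0,"tz":0,"ax":0,"ay":0,"az":0},{"fingers":0,"tx":0.18,"ty":0,"tz":0,"ax":0,"ay":0,"az":0},{"fingers":0,"tx":0.19,"ty":0,"tz":0,"ax":0,"ay":0,"az":0}]}}

```text
time_s: 45.88
tcp_pos: [0.3132, -0.4057, 0.0126]
ee_rot: [[-0.006, -0.191, 0.982], [0.005, 0.982, 0.191], [-1.0, 0.006, -0.005]]
wrist_force: [-0.0, 0.0, -0.9]
gripper_width: 0.503
```

Request:
{"api": "play_rows", "payload": {"commands": [{"fingers":0,"tx":0,"ty":0,"tz":0.012,"ax":0,"ay":0,"az":0},{"fingers":0,"tx":0,"ty":0,"tz":0.024,"ax":0,"ay":0,"az":0},{"fingers":0,"tx":0,"ty":0,"tz":0.036,"ax":0,"ay":0,"az":0},{"fingers":0,"tx":0,"ty":0,"tz":0.048,"ax":0,"ay":0,"az":0},{"fingers":0,"tx":0,"ty":0,"tz":0.06,"ax":0,"ay":0,"az":0}]}}

```text
time_s: 46.3
tcp_pos: [0.3601, -0.3993, 0.0179]
ee_rot: [[-0.0, -0.189, 0.982], [-0.001, 0.982, 0.189], [-1.0, -0.001, -0.001]]
wrist_force: [-5.8, -2.3, 3.1]
gripper_width: 0.5
```

Request:
{"api": "play_rows", "payload": {"commands": [{"fingers":0,"tx":0,"ty":0,"tz":0.012,"ax":0,"ay":0,"az":0},{"fingers":0,"tx":0,"ty":0,"tz":0.024,"ax":0,"ay":0,"az":0},{"fingers":0,"tx":0,"ty":0,"tz":0.036,"ax":0,"ay":0,"az":0},{"fingers":0,"tx":0,"ty":0,"tz":0.048,"ax":0,"ay":0,"az":0},{"fingers":0,"tx":0,"ty":0,"tz":0.06,"ax":0,"ay":0,"az":0}]}}

```text
time_s: 46.72
tcp_pos: [0.4032, -0.3905, 0.0175]
ee_rot: [[-0.002, -0.188, 0.982], [0.0, 0.982, 0.188], [-1.0, 0.001, -0.002]]
wrist_force: [-6.1, -0.5, 4.4]
gripper_width: 0.5
```

Request:
{"api": "play_rows", "payload": {"commands": [{"fingers":0,"tx":0,"ty":0,"tz":0.012,"ax":0,"ay":0,"az":0},{"fingers":0,"tx":0,"ty":0,"tz":0.024,"ax":0,"ay":0,"az":0},{"fingers":0,"tx":0,"ty":0,"tz":0.036,"ax":0,"ay":0,"az":0},{"fingers":0,"tx":0,"ty":0,"tz":0.048,"ax":0,"ay":0,"az":0},{"fingers":0,"tx":0,"ty":0,"tz":0.06,"ax":0,"ay":0,"az":0}]}}

```text
time_s: 47.13
tcp_pos: [0.4473, -0.382, 0.0175]
ee_rot: [[-0.002, -0.188, 0.982], [0.0, 0.982, 0.188], [-1.0, 0.001, -0.002]]
wrist_force: [-4.9, -1.5, 4.2]
gripper_width: 0.501
```

```bash
python3 - <<'E'
from h import *
s=st();B=np.array([.5855,-.3561]);a=np.radians(10.85);d=s['tcp_pos'][:2]-B;x=d@[np.cos(a),np.sin(a)];y=d@[-np.sin(a),np.cos(a)];print('tcp bay',x,y)
c=B+(x+.076)*np.array([np.cos(a),np.sin(a)])
p=viewer.capture('scene');fitcar(p,[c[0],c[1],.189])
p=viewer.capture('top');m=mask(p,(50,90,40),(85,255,255));uv=proj(p,[[c[0],c[1],.042]])[0];b,ar,_=blob(m,uv,35);print(b,ar,uv);save(p,'c14',(310,110,430,260),4)
E
```

```text
t 47.1333 p [ 0.4473 -0.382   0.0175] yaw 100.9 down [-0.002  0.    -1.   ] w 0.5008 F [-4.9 -1.5  4.2] j [-25.  30. -18.   0. -42. -54.]
tcp bay -0.14059664349566586 0.000551230752217728
sil 0.9 643
car [ 0.5123 -0.3661] yaw 15.1 resid px 139.0 | bay [-0.0737  0.0039] dyaw 4.3
[377.33333333 177.66666667] 27 [373.66072185 200.40420765]
```

View pics/c14.png

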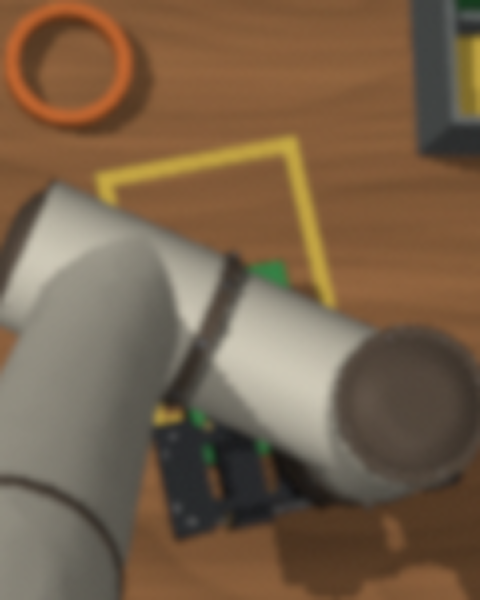

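The arm hides most of the car again; its front-right corner (285,265) lies inside the tape, consistent with a straight push. Finishing the push slightly short, then I'll clear the arm and measure.

Request:
{"api": "play_rows", "payload": {"commands": [{"fingers":0,"tx":0,"ty":0,"tz":0.012,"ax":0,"ay":0,"az":0},{"fingers":0,"tx":0,"ty":0,"tz":0.024,"ax":0,"ay":0,"az":0},{"fingers":0,"tx":0,"ty":0,"tz":0.036,"ax":0,"ay":0,"az":0},{"fingers":0,"tx":0,"ty":0,"tz":0.048,"ax":0,"ay":0,"az":0},{"fingers":0,"tx":0,"ty":0,"tz":0.058,"ax":0,"ay":0,"az":0}]}}

```text
time_s: 47.7
tcp_pos: [0.4898, -0.374, 0.0167]
ee_rot: [[-0.002, -0.188, 0.982], [0.001, 0.982, 0.188], [-1.0, 0.001, -0.002]]
wrist_force: [-5.3, -0.2, 4.8]
gripper_width: 0.503
```

Request:
{"api": "play_rows", "payload": {"commands": [{"fingers":0,"tx":0,"ty":0,"tz":0.008,"ax":0,"ay":0,"az":0},{"fingers":0,"tx":0,"ty":0,"tz":0.014,"ax":0,"ay":0,"az":0},{"fingers":0,"tx":0,"ty":0,"tz":0.016,"ax":0,"ay":0,"az":0},{"fingers":0,"tx":0,"ty":0,"tz":0.016,"ax":0,"ay":0,"az":0}]}}

```text
time_s: 48.03
tcp_pos: [0.5025, -0.3718, 0.0163]
ee_rot: [[0.0, -0.188, 0.982], [0.0, 0.982, 0.188], [-1.0, 0.0, 0.0]]
wrist_force: [-3.4, 0.5, 2.5]
gripper_width: 0.498
```

Request:
{"api": "play_rows", "payload": {"commands": [{"fingers":0,"tx":0,"ty":0,"tz":-0.02,"ax":0,"ay":0,"az":0},{"fingers":0,"tx":0,"ty":0,"tz":-0.06,"ax":0,"ay":0,"az":0},{"fingers":0,"tx":-0.05,"ty":0.03,"tz":-0.1,"ax":0,"ay":0,"az":0},{"fingers":0,"tx":-0.1,"ty":0.06,"tz":-0.11,"ax":0,"ay":0,"az":0},{"fingers":0,"tx":-0.14,"ty":0.09,"tz":-0.11,"ax":0,"ay":0,"az":0}]}}

```text
time_s: 48.45
tcp_pos: [0.4089, -0.3258, 0.1141]
ee_rot: [[0.0, -0.185, 0.983], [0.001, 0.983, 0.185], [-1.0, 0.001, 0.0]]
wrist_force: [1.4, 0.5, 0.8]
gripper_width: 0.5
```

Request:
{"api": "play_rows", "payload": {"commands": [{"fingers":0,"tx":0,"ty":0.05,"tz":0,"ax":0,"ay":0,"az":0},{"fingers":0,"tx":0,"ty":0.1,"tz":0,"ax":0,"ay":0,"az":0},{"fingers":0,"tx":0,"ty":0.15,"tz":0,"ax":0,"ay":0,"az":0},{"fingers":0,"tx":0,"ty":0.2,"tz":0,"ax":0,"ay":0,"az":0},{"fingers":0,"tx":0,"ty":0.24,"tz":0,"ax":0,"ay":0,"az":0}]}}

```text
time_s: 48.87
tcp_pos: [0.377, -0.1469, 0.1145]
ee_rot: [[0.005, -0.188, 0.982], [0.001, 0.982, 0.188], [-1.0, 0.0, 0.005]]
wrist_force: [1.6, 0.2, 0.6]
gripper_width: 0.498
```

```bash
python3 - <<'E'
from h import *
s=st();B=np.array([.5855,-.3561])
p=viewer.capture('top');car(p,B,10.85);save(p,'c15',(310,110,430,260),4)
q=viewer.capture('scene');fitcar(q,[.58,-.355,.189])
E
```

```text
t 48.8667 p [ 0.377  -0.1469  0.1145] yaw 100.8 down [ 0.005  0.001 -1.   ] w 0.498 F [1.6 0.2 0.6] j [  2.   6. -37.  -0. -47. -81.]
car c [ 0.575  -0.3486] yaw 11.2 size [0.128  0.0877] | bay frame [-0.0089  0.0093] dyaw 0.4
sil 0.82 662
car [ 0.5676 -0.3544] yaw 15.4 resid px 168.0 | bay [-0.0173  0.005 ] dyaw 4.5
```

View pics/c15.png

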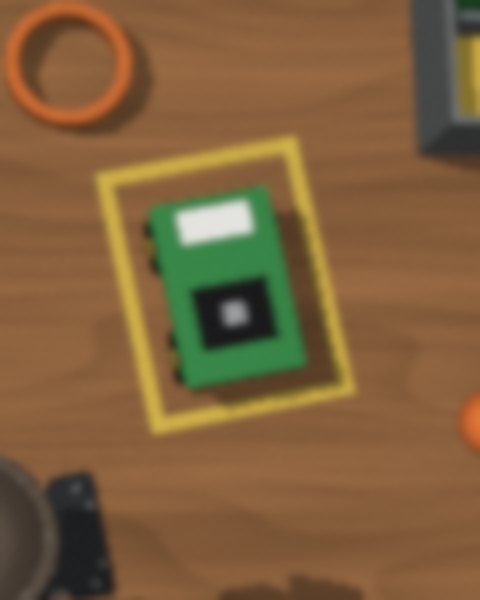

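Request:
{"api": "play_rows", "payload": {"commands": [{"fingers":0,"tx":-0.04,"ty":0.04,"tz":0,"ax":0,"ay":0,"az":0},{"fingers":0,"tx":-0.08,"ty":0.08,"tz":0,"ax":0,"ay":0,"az":0},{"fingers":0,"tx":-0.12,"ty":0.12,"tz":0,"ax":0,"ay":0,"az":0},{"fingers":0,"tx":-0.14,"ty":0.16,"tz":0,"ax":0,"ay":0,"az":0},{"fingers":0,"tx":-0.14,"ty":0.18,"tz":0,"ax":0,"ay":0,"az":0}]}}

```text
time_s: 49.43
tcp_pos: [0.3544, -0.0139, 0.2236]
ee_rot: [[0.012, -0.189, 0.982], [0.005, 0.982, 0.189], [-1.0, 0.002, 0.012]]
wrist_force: [1.3, 0.3, 0.5]
gripper_width: 0.5
```

Request:
{"api": "play_rows", "payload": {"commands": [{"fingers":0,"tx":0,"ty":0,"tz":0,"ax":0,"ay":0,"az":0},{"fingers":0,"tx":0,"ty":0,"tz":0,"ax":0,"ay":0,"az":0},{"fingers":0,"tx":0,"ty":0,"tz":0,"ax":0,"ay":0,"az":0},{"fingers":0,"tx":0,"ty":0,"tz":0,"ax":0,"ay":0,"az":0},{"fingers":0,"tx":0,"ty":0,"tz":0,"ax":0,"ay":0,"az":0}]}}

```text
time_s: 49.85
tcp_pos: [0.3511, -0.0173, 0.2187]
ee_rot: [[-0.001, -0.186, 0.983], [-0.0, 0.983, 0.186], [-1.0, -0.0, -0.001]]
wrist_force: [-0.0, 0.4, 0.5]
gripper_width: 0.497
```

```bash
python3 - <<'E'
from h import *
s=st();B=np.array([.5855,-.3561])
p=viewer.capture('top');car(p,B,10.85)
posts()
q=viewer.capture('scene')
# scene check: top-face green pixels vs predicted corner hull for top-view pose
m=mask(q,(50,90,40),(85,255,255));R=Ro.from_euler('z',11.2,degrees=True).as_matrix()
for c in ((.575,-.3486),(.5676,-.3544),(.582,-.345)):
  P=proj(q,np.array([[x,y,z] for x in(-.065,.065) for y in(-.044,.044) for z in(0,.042)])@R.T+[*c,0])
  b,a,mm=blob(m,P.mean(0),30);x,y,w,h=cv2.boundingRect(mm);print(c,'pred bbox',P.min(0).round(1),P.max(0).round(1),'green bbox',x,y,x+w,y+h)
E
```

```text
t 49.85 p [ 0.3511 -0.0173  0.2187] yaw 100.7 down [-0.001 -0.    -1.   ] w 0.4967 F [-0.   0.4  0.5] j [  24.   -7.  -33.   -0.  -64. -104.]
car c [ 0.575  -0.3486] yaw 11.2 size [0.128  0.0877] | bay frame [-0.0089  0.0093] dyaw 0.4
red 253 off mm [-0.2 -2.9]
best [(196, 0, 0), (196, 0, -2), (196, -2, 2), (196, -2, 0), (195, 2, -2), (195, -4, 2)] mean e,a [-1.6  0.1]
yellow 265 off mm [-0.6 -3.8]
best [(189, 4, -4), (188, 2, -2), (188, 0, 0), (188, 0, -2), (188, -2, 0), (186, 6, -6)] mean e,a [ 0.5 -1.2]
blue 175 off mm [ 3.6 -1. ]
best [(214, -2, -2), (213, -4, 0), (213, -6, 0), (212, 2, -4), (212, 0, -4), (211, 0, -2)] mean e,a [-2.2 -0.6]
(0.575, -0.3486) pred bbox [192.  185.3] [233.5 217. ] green bbox 202 187 232 207
(0.5676, -0.3544) pred bbox [192.7 184.1] [233.9 215.6] green bbox 202 187 232 207
(0.582, -0.345) pred bbox [191.1 186.3] [232.8 218.2] green bbox 202 187 232 207
```

The car sits square inside the tape: body (225,285) in the crop, tape corners (104,180) to (347,390), about 9 mm off along each side. The posts are unchanged. Handing in.

```bash
python3 -c "
from h import *
print(job.finish_job())"
```

```text
the job is handed in; nothing more can be done
None
```

I handed the job in at about 50 s. Blue, yellow and red each stand on their own plinth, and the green car is parked inside the yellow tape bay.

**Last checks before handing in:**
- **Posts:** ball centres measured 3–4 mm from the plinth middles, with tilt within about 2°. All three were released and the arm was well clear.
- **Car:** the top view puts it about 9 mm off the bay's middle along each side and 0.4° out of square; the limits are 20 mm and 8.6°.

**What went wrong or disagreed:**
- **TCP offset:** the reported TCP sat roughly at the fingertips instead of 19 mm behind them. My first pinch of blue slipped off because of this. I felt my way lower and used that depth for the other posts.
- **Blue was dropped once:** I eased the grip too far and it fell. It landed upright on the table, so I gripped it again plumb and placed it.
- **Car position from the scene camera:** a rough silhouette fit there gave about -17 mm and 4.5° instead of -9 mm and 0.4°. I trusted the top view, where the measured car size matched.
- **Bystanders:** I did not measure them again at the end, but I routed moves around them and saw no sign of contact.

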